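# Empty, close and wind the emergency radio

## Robot

A 7-joint arm with a two-finger parallel gripper is mounted at the origin on the work surface; the furniture and walls round the work are solid. World frame = base frame: x ahead of the robot, y to its left, z up, the work surface at z = 0. Lengths are in m, angles in rad, forces in N, time in s.
With the tool pointing down it reaches from about 0.4 to 0.85 m from the base axis. Payload 10.4 kg.
Tool frame: the origin (TCP) lies at the very end of the fingers, on their centre line; the grasp point (between the pads) lies 19 mm behind it; z points along the fingers, y is the direction in which the jaws open and shut (so a half turn about z gives the same grasp; the last joint's range is limited). The gripper opens to 87 mm and grips with 3 to 60 N. Pads are 19 mm wide; open, the fingers measure 117 mm over their backs; the gripper's body (75 mm by 190 mm) begins 51 mm behind the grasp point.
Start: joints at [-1.192, 0.332, -0.065, 1.46, 0.022, 1.35, -0.088], TCP at [0.244, 0.575, 0.202] pointing down, gripper open.
Joint ranges: [-2.6, 2.6], [-0.5, 2.12], [-1.47, 1.34], [0.16, 2.42], [-1.27, 4.41], [0.06, 2.06], [-2.6, 2.6]. Speed limits (rad/s): [2.22, 2.22, 2.79, 2.79, 3.14, 3.14, 3.14].

## Interface

Orientations are given as a unit quaternion [x, y, z, w].
In Python, from bench import r gives the robot as it stands.
- The arm moves only by the tool move_arm, never from a script. Its argument "deltas" is a list of rows, each a list of 5 numbers: the gripper's target within -1 to 1 (fully open at 1, half-way at 0, shut at -1), then the shift along the tool's x, y, z as a fraction of full scale, then the turn about the tool's z as a fraction of full scale. A call has 1 to 12 rows; each row shifts and turns the commanded pose from where the row before left it, along the tool's axes as they then stand; what a row does not reach is not made up. Full scale, the value 1, is 2.5 cm for a shift and 90 degrees for a turn. A row lasts 1/12 s, in which the tool goes at most 41.7 mm and 7.16 degrees, less where a joint would pass 70% of its speed; a pose out of reach is approached as far as the arm can. A call with a number of a shift or a turn outside -1 to 1 is refused whole. A call with a gripper value outside its range is refused whole. The fingers move at their own pace and stop on an object; "squeeze" is the grip in N (left out, the last holds). Time passes only in rows, so rows that do not move let the fingers close. It gives the time, the measured TCP pose, the force and the opening at its end, in the units of the state.
- r.read_state(): the state, without advancing time (a new reading comes with each control period).
- r.camera(name): name is "side" or "top"; returns the picture (480x640x3 uint8, red, green, blue); there is no depth.
- r.camera_info(name): a dict with "K" (3x3 intrinsics, pixels), "k1" (the pictures are not rectified: a ray, as slopes to the right and down, at radius r is drawn at 1 + k1 r^2 times it, then the intrinsics apply), "R" (3x3) and "t" (3): a world point X has camera coordinates R X + t. Camera axes: x right, y down, z forward; pixel columns grow to the right and rows downward; lengths in m; the calibration is good to about 2 mm. A picture is of the moment at which its call begins. camera_info takes no time and is no camera call.
- r.close_job(): hands the job in, once; it reports no verdict.
Trained networks look in the newest picture that a camera, given by its name, has taken for a name from the list of things; names that differ only in an ending like _2 or _b are one class to them, and where a whole thing is asked for, a point or a joint stands for the part that bears it (a point fixed in the world has none). Each returns a list of dicts, best first, with "confidence" (0 to 1); they miss things now and then, are a little off and sometimes report something else, mostly with a low value. They report only what shows in the picture. A call takes as long as a camera call. They do not tell look-alikes from the thing itself.
- r.boxes_of(camera, label): "position" ([x, y, z] in m, in the coordinates of the camera as it stood for that picture, good to about 4 mm: the middle of the surface that is visible of it).
- r.tip_of(camera, label): "position" ([x, y, z] in m, in the coordinates of the camera as it stood for that picture, good to about 4 mm: a listed point, or the origin of a listed thing).
The state is a dict: "time": time; "joint_positions": joint angles; "joint_vel": joint speeds; "joint_torque": joint torques, N m; "ee_pos": TCP position; "eef_rot": TCP orientation; "ft_force": force on the tool from outside, world axes, zero at the start; "torque": the same for the moment, N m; "width": finger opening in m.
Only numpy, scipy, OpenCV 4.12 (cv2) and the standard library are available. Lean on these libraries where they do the work, as an engineer would, in place of code of your own. Each camera call takes 0.05 s, during which the arm holds its last target.

## Task

The wind-up emergency radio is going back into the cupboard: take every battery cell out of its open bay so that none can leak, and lay the cells in the white china dish. Then shut the battery cover and drive its coin-slot screw clockwise, fully home, with the wide screwdriver from the wooden block. With the cover fastened, wind the crank clockwise at least two full turns to charge it, and leave the screwdriver standing in its block again; do not disturb the candle or the roll of tape.

Things in the scene. Friction and masses are not known exactly. Their poses are not given: they have to be found in the camera images.
- radio: wind-up radio lying face down, fixed: grey back shell, 260 (its x) by 220 (its y) mm, top face at z = 80 mm; black carry handle at the +x end. Origin at the worktop under its centre, z up. Crank on the -y half. On the +y half the battery bay, an open pocket x = -113..113, y = 33..99 mm, floor at z = 38 mm; see bay_floor
- bay_floor (a point): centre of the bay's floor (radio x 0, y 66, z 38 mm), axes as the radio's. The pocket is 226 mm along x, 66 along y, its rim 42 mm above the floor. Three cell places at x = -64, 0, +64 mm, each between two ribs 5 mm high and 27 mm apart; some may be empty
- cover (a joint): angle (rad) of the battery cover, a flat grey plate 234 x 98 x 4 mm hinged along the radio's +y edge: 0 = shut, flush with the top face; 1.57 = upright; starts open at 2.05 to 2.35, leaning outward over the +y side. Stiff hinge: it stays where it is left; 4 N at its free edge moves it
- cover_hinge (a point): middle of the cover's hinge line (radio x 0, y 103, z 80 mm), which runs along the point's x axis (the radio's x). The point turns with the cover: -y points along the plate to the free edge, z out of its outer face (up when shut)
- cover_edge (a point): middle of the cover's free edge, on the outer face, 97.5 mm from the hinge line; axes as cover_hinge
- cover_screw (a joint): turn (rad) of the captive screw in the cover: starts at 0 to 0.5 (loose), grows clockwise seen from above (cover shut), stops at 4.8 (fully home). It sinks 1.9 mm per rad, so the blade must follow it down. Turns against 0.06 N m, stays where it is left; pushing alone does not move it. Ease the twist before drawing the blade out, or it may catch
- screw_slot (a point): centre of the screw's flat upper face: steel disc of 26 mm with a slot 18 mm long, 6 wide, 5 deep, closed at both ends, along the point's x axis; z points out of the head. It sits at mid length of the cover, 86 mm from the hinge line, in a collar 34 mm across and 6 high; cover shut, the face is at z = 95 mm when loose, 86 mm (flush with the collar) when home
- crank (a joint): angle (rad) of the winding crank on the radio's top face: starts within 0.6 of 0 (arm along the radio's -y), grows clockwise seen from above, turns without end, stays where it is left; 3 N at the grip turns it. A full turn is 6.28
- crank_axis (a point): the crank's vertical axis at the radio's top face (radio x 20, y -53, z 80 mm), axes as the radio's
- crank_grip (a point): middle of the crank's thumb grip, 42 mm from the axis, z = 114 mm. The grip is an upright flat black block in one piece with the arm (it does not spin): 26 mm along the arm, 14 across, z = 97 to 126 mm. The arm under it is 14 mm wide, z = 88 to 98 mm. The point turns with the crank: -y points outward along the arm, x across the grip
- screwdriver: wide-blade screwdriver, 170 mm long: blade 14 x 3 mm (10 x 1.8 over the last 4 mm), 8 mm shaft, black handle 28 x 28 mm square, 85 to 170 mm from the tip. Origin at the blade tip, z up the shaft, x across the blade's width, handle sides parallel to x and y. It stands in the block, handle resting on its top. 0.13 to 0.21 kg
- tool_block: wooden block 150 x 60 x 100 mm, fixed, origin at the worktop under its centre, x along its length. A small screwdriver is fixed in it, 85 mm from the wide one
- block_hole (a point): mouth of the hole (21 mm across, 92 deep) for the wide screwdriver, in the block's top, 40 mm from its middle along +x
- dish: white boat-shaped china dish, 111 mm along its x, 253 along its y, loose, 0.4 kg; origin at the worktop under its centre. Flat inner floor 10 mm up, 78 mm wide (x), 200 long (y); rim 18 mm high at the long sides, 26 to 34 at the ends. Three cells fit side by side, each lying across it (along its x)
- cell_1: D cell, a cylinder 34 mm across and 61 mm long, 0.14 kg; origin at its middle, y along its axis. It starts lying in the bay along the radio's y, its middle 55 mm above the worktop. 1 to 3 cells are present
- cell_2: D cell, a cylinder 34 mm across and 61 mm long, 0.14 kg; origin at its middle, y along its axis. It starts lying in the bay along the radio's y, its middle 55 mm above the worktop. 1 to 3 cells are present
- cell_3: D cell, a cylinder 34 mm across and 61 mm long, 0.14 kg; origin at its middle, y along its axis. It starts lying in the bay along the radio's y, its middle 55 mm above the worktop. 1 to 3 cells are present
- candle: candle in a glass, 76 mm across, 90 mm high, a bystander
- tape: roll of tape lying flat, 98 mm across, 25 mm high, a bystander
There are look-alikes about, which are no part of the job. There is more than one size of the screwdriver; the one meant has the size given above.

How it is judged:
On the way, in this order (a step that is already met when the one before it is completed fails the run):
1. every cell lies in the dish (x of cell_1 in the frame of dish between -0.045 and 0.045 m and y of cell_1 in the frame of dish between -0.105 and 0.105 m and z of cell_1 in the frame of dish between 0.015 and 0.045 m and linear speed of each of cell_1, cell_2, cell_3 below 0.05 m/s and x of cell_2 in the frame of dish between -0.045 and 0.045 m and y of cell_2 in the frame of dish between -0.105 and 0.105 m and z of cell_2 in the frame of dish between 0.015 and 0.045 m and x of cell_3 in the frame of dish between -0.045 and 0.045 m and y of cell_3 in the frame of dish between -0.105 and 0.105 m and z of cell_3 in the frame of dish between 0.015 and 0.045 m), for 0.3 s.
2. the battery cover is shut (value of joint cover below 0.05 rad), for 0.2 s.
3. the screw is past half way with the screwdriver's blade seated and pushed into its slot (value of joint cover_screw between 2.2 and 4.4 rad and distance between screwdriver and screw_slot below 0.009 m and contact force between screwdriver and radio above 1 N), for 0.04 s.
4. the screw is fully home (value of joint cover_screw above 4.45 rad and value of joint cover below 0.05 rad), for 0.2 s.
5. the crank has been wound two turns (value of joint crank above 11.7 rad), for 0.1 s.
At the end, for the whole second after the job is handed in: All present cells lie at rest in the dish; cover shut within 0.05 rad; screw past 4.45 rad (stop at 4.8); crank past 11.7 rad (two turns); screwdriver upright in its hole in the block (within 12 mm and 0.12 rad), handle resting on the block (all of step 1 and all of step 4 and value of joint crank above 11.7 rad and horizontal distance between screwdriver and block_hole below 0.012 m and angle between screwdriver's own z axis and vertical below 0.12 rad and z of screwdriver in the frame of block_hole between -0.095 and -0.078 m and linear speed of screwdriver below 0.03 m/s); the robot touches nothing.
It fails at once if the candle is pushed aside by more than 3 cm (distance of candle from where it was at the start of the episode above 0.03 m).
It fails at once if the tape is pushed aside by more than 3 cm (distance of tape from where it was at the start of the episode above 0.03 m).
Of cell_1, cell_2, cell_3 only 1 to 3 are there at a start; the rules pass over those that are not, and their reading is None.
At some moment in a run one of dish may be knocked a few centimetres aside while the robot is not near it.
It also fails if it takes over 210 s, if anything falls off the work surface, if the arm or the gripper's body presses on something with over 40 N, if the wrist force passes 120 N, or if a joint passes its speed limit or range.

## Working session

There is one attempt and no reset: what is moved stays moved. The work goes in short steps, Python scripts to look and compute and a tool call to move; the robot and the scene stay as the last step left them, time stands still between calls to the robot, and variables do not carry over. Pictures are saved under pics/ and viewed, and the job is handed in when it is done.

Besides the shell and the picture viewer there is one more tool, called as a command line: name --pt "numbers of a row" for each row, then --argument value for the rest. move_arm: Moves the arm, as the interface text tells. Shift numbers are shares of 2.5 cm and turn numbers shares of 90 degrees, none past 1 either way. Its arguments: {"type":"object","properties":{"deltas":{"type":"array","items":{"type":"array","items":{"type":"number"}}},"squeeze":{"type":"number"}},"required":["deltas"]}

```bash
ls; mkdir -p pics; python3 - <<'E'
from bench import r
import cv2
s=r.read_state();print(s)
for n in("side","top"):
    i=r.camera_info(n);print(n,i)
    cv2.imwrite(f"pics/{n}0.png",r.camera(n)[:,:,::-1])
E
```

```text
pics
{'time': 0.0, 'joint_positions': array([-1.19161836,  0.33287879, -0.06470659,  1.46095367,  0.02160938,
        1.34990894, -0.08850729]), 'joint_vel': array([ 8.13012867e-04, -1.15771076e-03,  9.18292915e-04,  3.63046408e-05,
        1.04232195e-03, -2.57961003e-04, -7.18740873e-04]), 'joint_torque': array([-1.53271571e-04, -6.23242235e+01,  2.44482391e-02, -3.89908504e+01,
       -6.12036232e-02,  3.96508514e-02,  1.43320217e-04]), 'ee_pos': array([0.24424956, 0.57483372, 0.20144377]), 'eef_rot': array([ 1.99529557e-01,  9.79891539e-01, -7.18345917e-04, -1.07884194e-04]), 'ft_force': array([ 0.65985462, -0.07658801,  0.31804082]), 'torque': array([ 0.00417098, -0.01891272, -0.00909098]), 'width': 0.08713911992084628}
side {'K': array([[598.71043768,   0.        , 313.49737441],
       [  0.        , 598.71043768, 233.4559966 ],
       [  0.        ,   0.        ,   1.        ]]), 'k1': -0.20761554333027332, 'R': array([[-0.41424226, -0.91009361, -0.0115314 ],
       [-0.71301617,  0.33236202, -0.61736815],
       [ 0.56569541, -0.24751791, -0.78658985]]), 't': array([0.17393693, 0.45094199, 1.14540136])}
top {'K': array([[530.18848761,   0.        , 328.40451508],
       [  0.        , 530.18848761, 244.20933906],
       [  0.        ,   0.        ,   1.        ]]), 'k1': -0.003731229300044229, 'R': array([[-6.47865158e-02, -9.97898983e-01, -5.71536926e-04],
       [-9.76791827e-01,  6.35333324e-02, -2.04551318e-01],
       [ 2.04157864e-01, -1.26938946e-02, -9.78855675e-01]]), 't': array([-0.01535567,  0.53618532,  1.17799428])}
```

View pics/side0.png

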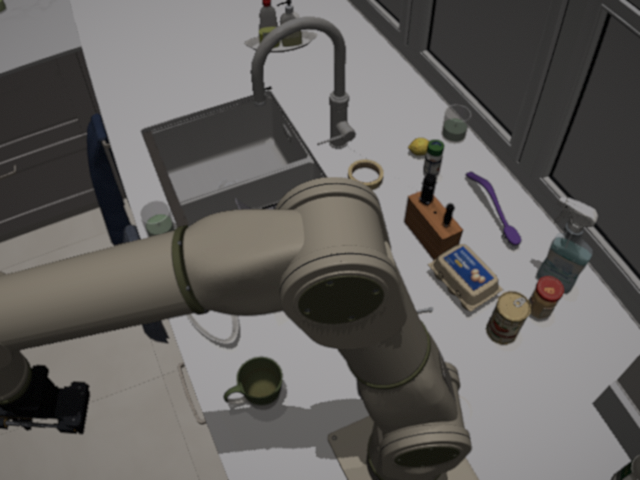

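View pics/top0.png

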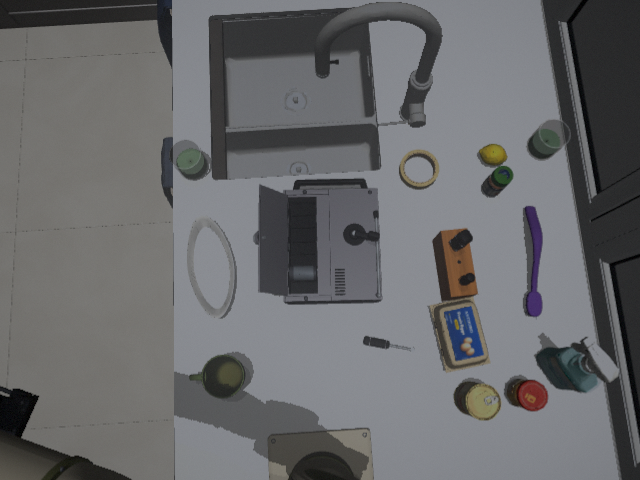

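```bash
cat > h.py <<'E'
from bench import r
import numpy as np, cv2
from scipy.spatial.transform import Rotation as Ro
def w(cam,p):
    i=r.camera_info(cam); return i["R"].T@(np.array(p)-i["t"])
def proj(cam,X):
    i=r.camera_info(cam); c=i["R"]@np.array(X)+i["t"]; a=c[:2]/c[2]; a=a*(1+i["k1"]*(a@a))
    return i["K"][:2,:2]@a+i["K"][:2,2]
def ray(cam,uv,z):
    i=r.camera_info(cam); d=np.linalg.solve(i["K"],[uv[0],uv[1],1])[:2]; a=d.copy()
    for _ in range(20): a=d/(1+i["k1"]*(a@a))
    D=i["R"].T@np.array([a[0],a[1],1]); o=-i["R"].T@i["t"]
    return o+D*(z-o[2])/D[2]
def snap(cam,name,crop=None,scale=1):
    im=r.camera(cam)[:,:,::-1]
    if crop: x0,y0,x1,y1=crop; im=im[y0:y1,x0:x1]
    im=cv2.resize(im,None,fx=scale,fy=scale,interpolation=cv2.INTER_CUBIC)
    cv2.imwrite(f"pics/{name}.png",im)
def find(cam,l,kind="tip",n=4,minc=0.2):
    for d in getattr(r,kind+"_of")(cam,l)[:n]:
        if d["confidence"]<minc: continue
        X=w(cam,d["position"]); print(cam,kind,l,round(d["confidence"],2),X.round(4),proj(cam,X).round(0))
E
python3 - <<'E'
from h import *
snap("top","t1",(240,170,400,310),5)
for l in ["radio","bay_floor","cover_hinge","cover_edge","screw_slot","crank_axis","crank_grip","screwdriver","tool_block","block_hole","dish","cell_1","candle","tape"]:
    find("top",l)
E
```

```text
top tip radio 0.93 [ 0.5309 -0.0545  0.0014] [330. 250.]
top tip bay_floor 0.84 [0.5366 0.0097 0.0363] [303. 246.]
top tip cover_hinge 0.78 [0.5356 0.0447 0.0838] [287. 244.]
top tip cover_edge 0.92 [0.5375 0.1038 0.1643] [256. 237.]
top tip cover_edge 0.52 [0.5361 0.0088 0.0392] [303. 246.]
top tip screw_slot 0.46 [0.5381 0.1068 0.1442] [256. 239.]
top tip crank_axis 0.84 [ 0.5514 -0.1064  0.0774] [352. 233.]
top tip crank_axis 0.3 [0.5352 0.0467 0.0818] [286. 244.]
top tip crank_grip 0.77 [ 0.5346 -0.1479  0.1121] [372. 236.]
top tip crank_grip 0.58 [ 0.5312 -0.0559  0.0047] [331. 250.]
top tip screwdriver 0.88 [ 0.5059 -0.3396  0.0133] [449. 252.]
top tip screwdriver 0.7 [ 0.2802 -0.2317  0.0076] [414. 350.]
top tip screwdriver 0.59 [0.5377 0.1119 0.1486] [253. 238.]
top tip screwdriver 0.56 [ 0.5304 -0.0533  0.0016] [330. 250.]
top tip tool_block 0.65 [ 0.468  -0.3378  0.0009] [449. 268.]
top tip block_hole 0.78 [ 0.5064 -0.3352  0.1003] [456. 244.]
top tip dish 0.33 [ 0.5307 -0.0547  0.0034] [330. 250.]
top tip cell_1 0.72 [0.468  0.0151 0.0506] [302. 274.]
top tip candle 0.78 [ 0.7635  0.272  -0.0015] [195. 168.]
top tip candle 0.69 [0.5344 0.0107 0.0365] [303. 247.]
top tip tape 0.72 [ 0.7183 -0.2843  0.0021] [417. 171.]
```

View pics/t1.png

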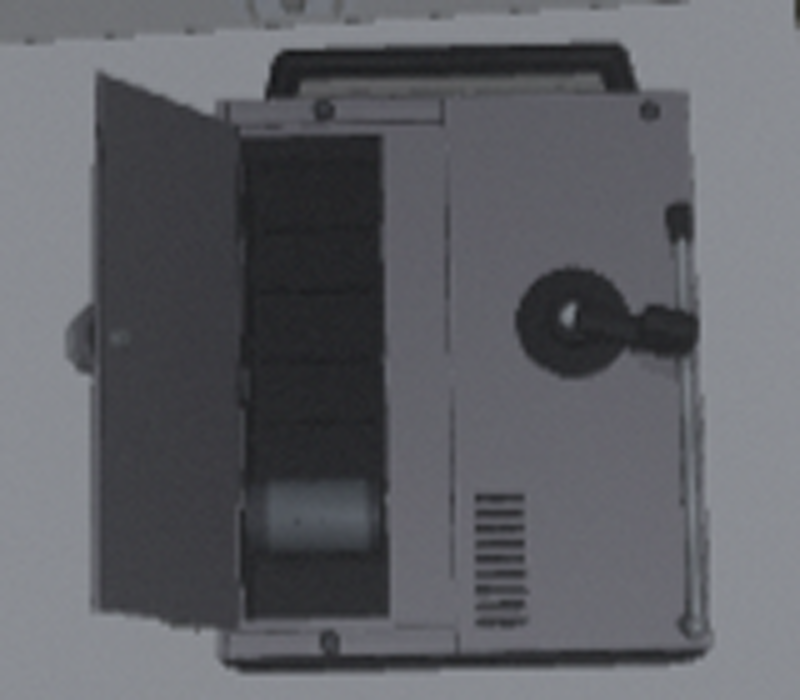

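```bash
python3 - <<'E'
from h import *
c=lambda u,v,z:ray("top",(240+u/5,170+v/5),z).round(4)
print("bay",[c(*p,.08) for p in((245,135),(383,135),(388,617),(245,620))])
print("cell ends",[c(*p,.055+.0) for p in((258,515),(378,515))])
snap("top","t2",(410,210,510,320),6); snap("top","t3",(170,200,260,340),4)
snap("side","s1",(380,120,540,300),4)
for l in ["screwdriver","block_hole","tool_block","dish","tape","candle"]: find("side",l)
E
```

```text
bay [array([0.6466, 0.0343, 0.08  ]), array([ 0.6425, -0.0297,  0.08  ]), array([ 0.4184, -0.0184,  0.08  ]), array([0.4212, 0.0455, 0.08  ])]
cell ends [array([0.4721, 0.0388, 0.055 ]), array([ 0.4685, -0.0163,  0.055 ])]
side tip screwdriver 0.48 [ 0.2745 -0.2333  0.011 ] [433. 308.]
side tip block_hole 0.62 [ 0.7583  0.2725 -0.0011] [161. 234.]
side tip block_hole 0.56 [ 0.4994 -0.3343  0.0971] [425. 202.]
side tip tool_block 0.88 [ 4.542e-01 -3.376e-01  4.000e-04] [431. 239.]
side tip dish 0.93 [ 0.4973  0.2286 -0.001 ] [210. 308.]
side tip tape 0.61 [ 0.7131 -0.2834 -0.0049] [364. 179.]
side tip candle 0.57 [ 0.7597  0.2754 -0.0041] [160. 235.]
```

View pics/t2.png

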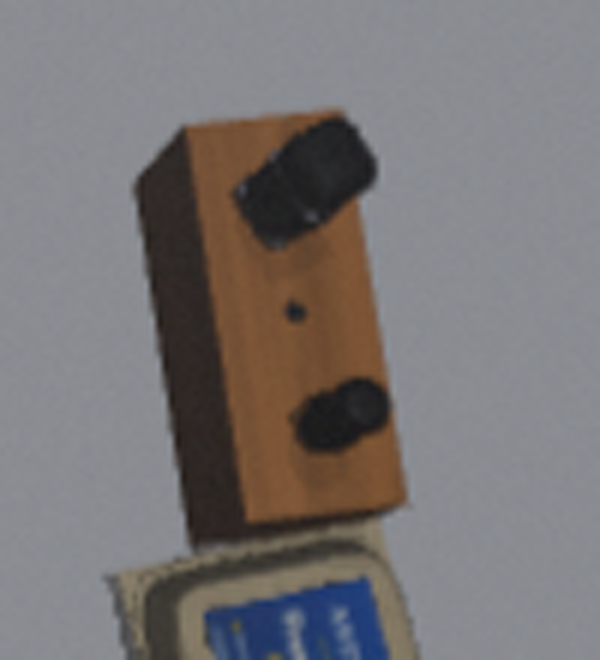

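View pics/t3.png

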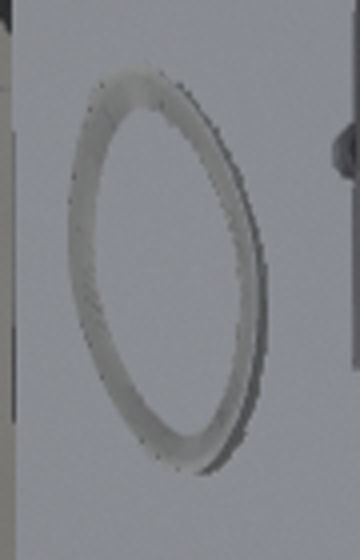

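View pics/s1.png

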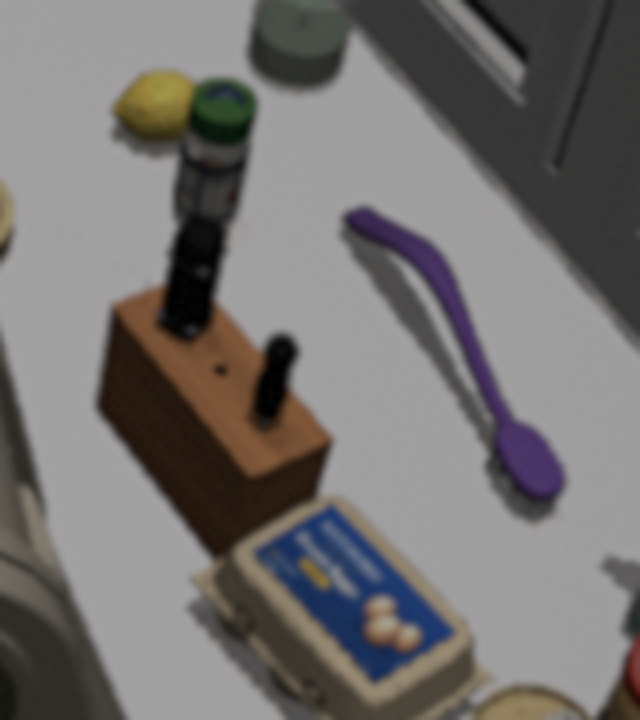

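move_arm --pt "1 0 0 -0.25 0.078" --pt "1 0 0 -0.25 0.078" --pt "1 0 0 -0.25 0.078" --pt "1 0 0 -0.25 0.078" --pt "1 0 0 -0.25 0.078" --pt "1 0 0 -0.25 0.078" --pt "0 0 0 -0.25 0.078" --pt "0 0 0 -0.25 0.078" --pt "0 0 0 0 0.078" --pt "0.4 0 0 0 0.075" --pt "0.4 0 0 0 0" --squeeze 20

```text
time: 2.22
ee_pos: [0.2444, 0.5753, 0.2524]
eef_rot: [0.727, 0.687, 0.0, -0.0]
ft_force: [-0.2, 0.6, -1.1]
width: 0.0642
```

move_arm --pt "0.3 -0.5 0.25 0 0" --pt "0.3 -1 0.5 0 0" --pt "0.3 -1 0.5 0 0" --pt "0.3 -1 0.5 0 0" --pt "0.3 -1 0.5 0 0" --pt "0.3 -1 0.5 0 0" --pt "0.3 -1 0.5 0 0" --pt "0.3 -1 0.5 0 0" --pt "0.3 -1 0.5 0 0" --pt "0.3 -1 0.5 0 0" --pt "0.3 -1 0.5 0 0" --pt "0.3 0 0 0 0"

```text
time: 3.22
ee_pos: [0.3648, 0.3013, 0.2528]
eef_rot: [0.726, 0.688, 0.0, 0.0]
ft_force: [0.2, -0.2, 0.3]
width: 0.0566
```

move_arm --pt "0.3 -1 0.5 0 0" --pt "0.3 -1 0.5 0 0" --pt "0.3 -1 0.5 0 0" --pt "0.3 -1 0.5 0 0" --pt "0.3 -1 0.5 0 0" --pt "0.3 -1 0.5 0 0" --pt "0.3 -1 0.5 0 0" --pt "0.3 -1 0.5 0 0" --pt "0.3 -1 0.5 0 0" --pt "0.3 -1 0.25 0 0" --pt "0.3 -1 0.25 0 0" --pt "0.3 -0.5 0 0 0"

```text
time: 4.22
ee_pos: [0.4725, 0.0096, 0.2524]
eef_rot: [0.725, 0.689, 0.0, 0.0]
ft_force: [-0.2, -0.1, -0.1]
width: 0.0568
```

move_arm --pt "0.3 0.1 -0.14 0.7 0" --pt "0.3 0 0 1 0" --pt "0.3 0 0 1 0" --pt "0.3 0 0 1 0" --pt "0.3 0 0 1 0" --pt "0.3 0 0 0.5 0" --pt "0.3 0 0 0 0"

```text
time: 4.8
ee_pos: [0.4666, 0.0159, 0.1197]
eef_rot: [0.724, 0.69, -0.002, -0.001]
ft_force: [-0.1, 0.2, -0.7]
width: 0.0566
```

```bash
python3 - <<'E'
from h import *
s=r.read_state();print(s["ee_pos"])
snap("top","t4",(230,170,400,310),4.5);snap("side","s4",(130,160,400,360),2.9)
E
```

```text
[0.46659681 0.01588098 0.11971383]
```

View pics/t4.png

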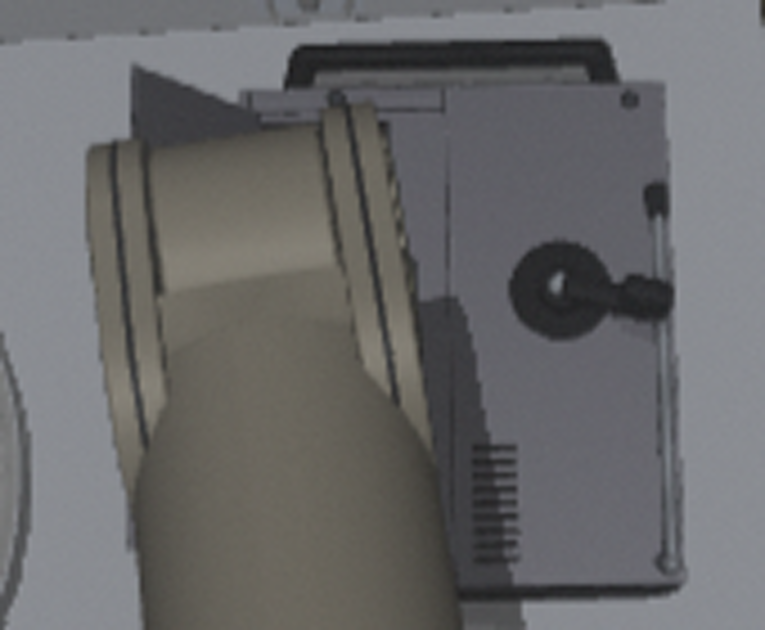

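View pics/s4.png

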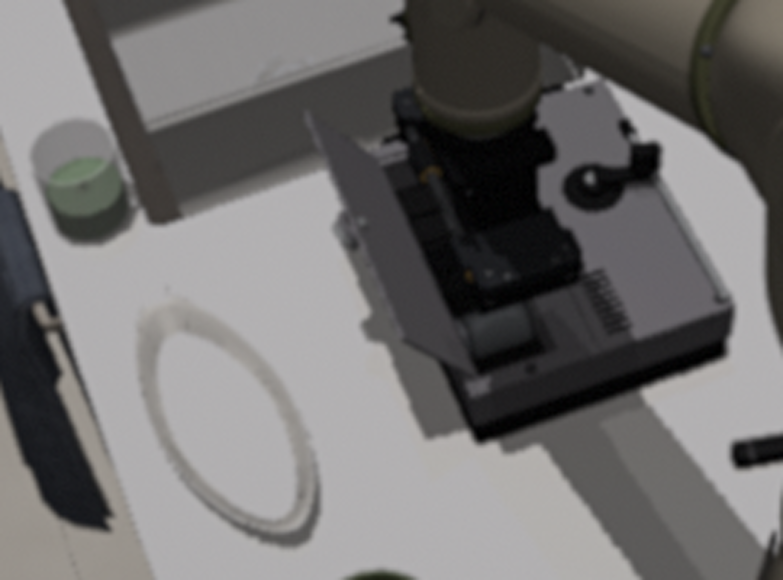

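```bash
python3 - <<'E'
from h import *
for l in ["cell_1","cover_edge","screw_slot","cover_hinge","bay_floor","radio","crank_axis","dish"]: find("side",l,n=2)
s=r.read_state();print(s["ee_pos"])
print(proj("side",s["ee_pos"]))
E
```

```text
side tip cell_1 0.54 [0.4681 0.013  0.0562] [299. 272.]
side tip cover_edge 0.71 [0.5309 0.0969 0.1637] [251. 235.]
side tip screw_slot 0.45 [0.5306 0.1024 0.1404] [249. 243.]
side tip cover_hinge 0.94 [0.5295 0.0451 0.0741] [276. 252.]
side tip bay_floor 0.55 [0.5295 0.0081 0.0366] [291. 256.]
side tip radio 0.78 [ 0.5228 -0.0582 -0.0044] [318. 259.]
side tip crank_axis 0.62 [ 0.5426 -0.1094  0.0808] [334. 224.]
side tip crank_axis 0.58 [ 0.5232 -0.0604 -0.0072] [319. 259.]
side tip dish 0.93 [ 0.497   0.2293 -0.0008] [209. 308.]
[0.46889241 0.01559694 0.12265465]
[297.09736769 254.49993153]
```

move_arm --pt "0.3 -0.1 0 0.5 0" --pt "0.3 0 0 0.5 0" --pt "0.3 0 0 0.5 0" --pt "0.3 0 0 0.5 0" --pt "0.3 0 0 0.5 0" --pt "0.3 0 0 0.5 0" --pt "0.3 0 0 0 0"

```text
time: 5.88
ee_pos: [0.4672, 0.0128, 0.0455]
eef_rot: [0.725, 0.689, -0.001, -0.001]
ft_force: [-1.1, 0.1, -0.9]
width: 0.0566
```

move_arm --pt "-0.4 0 0 0 0" --pt "-0.4 0 0 0 0" --pt "-0.4 0 0 0 0" --pt "-0.4 0 0 0 0" --pt "-0.4 0 0 0 0" --pt "-0.4 0 0 0 0" --squeeze 20

```text
time: 6.38
ee_pos: [0.4687, 0.0131, 0.0475]
eef_rot: [0.725, 0.689, 0.0, 0.0]
ft_force: [1.3, -0.6, -0.5]
width: 0.0285
```

move_arm --pt "0.3 0 0 0 0" --pt "0.3 0 0 0 0" --pt "0.3 0 0 0 0" --pt "0.3 0 0 0 0" --pt "0.3 0 0 0.13 0" --pt "0.3 0 0 0.13 0" --pt "0.3 0 0 0 0"

```text
time: 6.97
ee_pos: [0.468, 0.0129, 0.04]
eef_rot: [0.725, 0.689, -0.0, -0.0]
ft_force: [-0.4, 1.5, -0.2]
width: 0.056
```

move_arm --pt "-0.6 0 0 0 0" --pt "-0.6 0 0 0 0" --pt "-0.6 0 0 0 0" --pt "-0.6 0 0 0 0" --pt "-0.6 0 0 0 0" --pt "-0.6 0 0 0 0" --squeeze 15

```text
time: 7.47
ee_pos: [0.4693, 0.013, 0.0411]
eef_rot: [0.725, 0.689, 0.001, 0.0]
ft_force: [1.9, -0.4, 1.0]
width: 0.0299
```

move_arm --pt "-0.6 0 0 0 0" --pt "-0.6 0 0 -0.2 0" --pt "-0.6 0 0 -0.2 0" --pt "-0.6 0 0 -0.2 0" --pt "-0.6 0 0 -0.2 0" --pt "-0.6 0 0 0 0" --squeeze 25

```text
time: 7.97
ee_pos: [0.469, 0.0131, 0.0618]
eef_rot: [0.725, 0.689, 0.001, 0.0]
ft_force: [0.6, 0.4, -0.7]
width: 0.0297
```

```bash
python3 - <<'E'
from h import *
snap("side","s5",(230,180,370,300),5)
s=r.read_state();print(s["ee_pos"],s["width"],s["ft_force"])
E
```

```text
[0.46883711 0.01315079 0.06132018] 0.029321270429496324 [ 0.78411992 -0.73732444 -1.97557601]
```

View pics/s5.png

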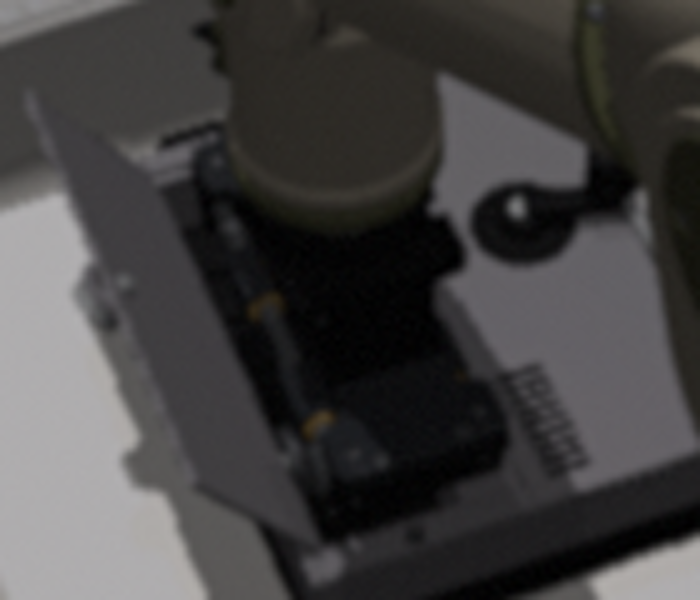

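move_arm --pt "-0.6 0 0 -0.5 0" --pt "-0.6 0 0 -0.5 0" --pt "-0.6 0 0 -0.5 0" --pt "-0.6 0 0 -0.5 0" --pt "-0.6 0 0 -0.5 0" --pt "-0.6 0 0 -0.5 0" --pt "-0.6 0 0 -0.5 0" --pt "-0.6 0 0 -0.5 0" --pt "-0.6 0 0 -0.5 0" --pt "-0.6 0 0 -0.5 0" --pt "-0.6 0 0 0 0"

```text
time: 8.93
ee_pos: [0.4695, 0.0131, 0.1876]
eef_rot: [0.725, 0.689, 0.001, 0.0]
ft_force: [0.4, 0.3, -1.3]
width: 0.0293
```

```bash
python3 - <<'E'
from h import *
snap("side","s6",(200,140,360,300),4)
s=r.read_state();print(s["ee_pos"],s["width"],s["ft_force"])
E
```

```text
[0.46901174 0.01310157 0.18625773] 0.02965844775335051 [-0.45179358  0.10960512 -1.30810004]
```

View pics/s6.png

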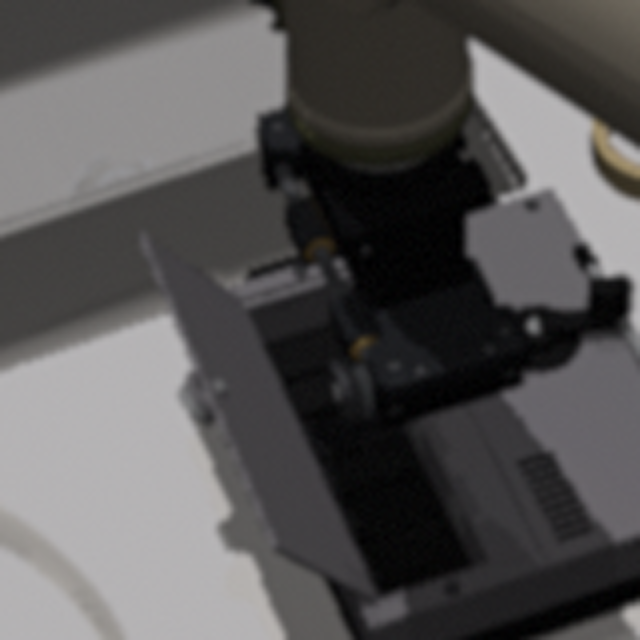

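```bash
python3 - <<'E'
from h import *
im=r.camera("top")
hsv=im.astype(int)
snap("top","t7",(170,200,260,340),4)
find("top","dish");find("side","dish",kind="boxes")
a=ray("top",(205,218),.03);b=ray("top",(218.75,318),.03);print(a,b,(a+b)/2,np.degrees(np.arctan2(*(a-b)[1::-1])))
c=lambda u,v:ray("side",(130+u/2.9,160+v/2.9),.03)
a=c(160,300);b=c(285,545);print(a,b,(a+b)/2,np.degrees(np.arctan2(*(a-b)[1::-1])))
E
```

```text
top tip dish 0.75 [ 0.5096  0.2361 -0.001 ] [211. 266.]
side boxes dish 0.79 [0.5042 0.2302 0.0086] [207. 304.]
side boxes dish 0.7 [ 0.5328 -0.1369  0.094 ] [346. 220.]
[0.62274656 0.24108084 0.03      ] [0.38209847 0.21351436 0.03      ] [0.50242252 0.2272976  0.03      ] 6.534803873097637
[0.6201832  0.24447395 0.03      ] [0.36609376 0.22565208 0.03      ] [0.49313848 0.23506302 0.03      ] 4.236489560718563
```

View pics/t7.png

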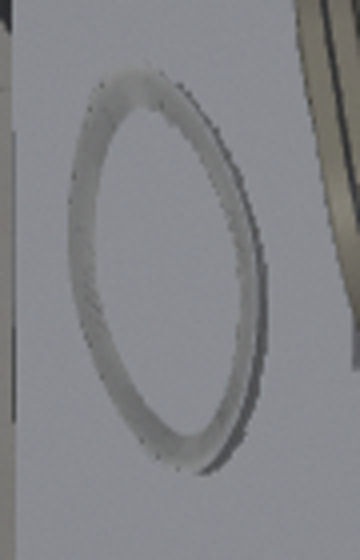

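move_arm --pt "-0.6 0 0 -0.6 0" --pt "-0.6 0 0 -0.6 0" --pt "-0.6 0.8 0.1 0 0" --pt "-0.6 1 0.1 0 0" --pt "-0.6 1 0.1 0 0" --pt "-0.6 1 0.1 0 0" --pt "-0.6 1 0.1 0 0" --pt "-0.6 1 0.1 0 0" --pt "-0.6 1 0.1 0 0" --pt "-0.6 1 0.1 0 0" --pt "-0.6 1 0 0 0" --pt "-0.6 0 0 0 -0.05"

```text
time: 10.18
ee_pos: [0.4984, 0.2373, 0.2141]
eef_rot: [0.696, 0.718, -0.001, -0.001]
ft_force: [-0.4, 1.0, -1.8]
width: 0.0293
```

move_arm --pt "-0.6 0 0 0.6 -0.05" --pt "-0.6 0 0 0.8 0" --pt "-0.6 0 0 0.8 0" --pt "-0.6 0 0 0.8 0" --pt "-0.6 0 0 0.8 0" --pt "-0.6 0 0 0.8 0" --pt "-0.6 0 0 0 0"

```text
time: 10.77
ee_pos: [0.4972, 0.2303, 0.0962]
eef_rot: [0.669, 0.743, -0.004, -0.001]
ft_force: [-0.9, -0.2, -1.5]
width: 0.0294
```

```bash
python3 - <<'E'
from h import *
snap("side","s8",(130,180,340,340),3.8)
s=r.read_state();print(s["ee_pos"],s["width"],s["ft_force"])
for k in ("tip","boxes"): find("side","dish",kind=k,n=2)
find("side","cell_1")
E
```

```text
[0.49821621 0.23071181 0.09851692] 0.02918319653466302 [ 0.92220207  0.5887264  -1.03322252]
side tip dish 0.88 [ 0.501   0.2307 -0.0009] [208. 307.]
side boxes dish 0.91 [0.4749 0.2292 0.0051] [212. 315.]
side boxes dish 0.2 [0.4829 0.0298 0.0436] [290. 272.]
side tip cell_1 0.68 [ 0.7607  0.2775 -0.0016] [159. 234.]
side tip cell_1 0.49 [0.53   0.0446 0.0782] [276. 251.]
side tip cell_1 0.38 [0.4912 0.2314 0.1108] [201. 284.]
```

View pics/s8.png

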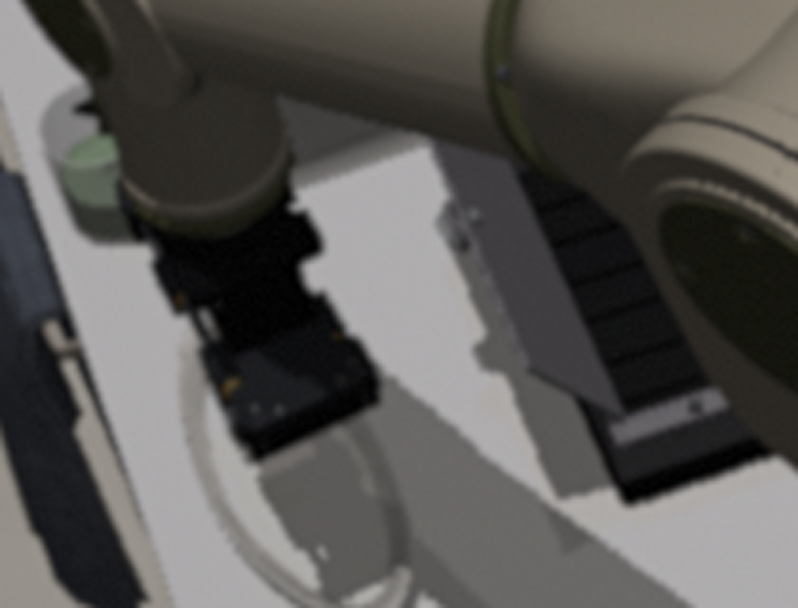

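move_arm --pt "-0.6 0 0 0.5 0" --pt "-0.6 0 0 0.5 0" --pt "-0.6 0 0 0.5 0" --pt "-0.6 0 0 0.5 0" --pt "-0.6 0 0 0.5 0" --pt "-0.6 0 0 0.5 0" --pt "-0.6 0 0 0.25 0" --pt "-0.6 0 0 0.1 0" --pt "-0.6 0 0 0 0"

```text
time: 11.72
ee_pos: [0.4996, 0.2314, 0.0163]
eef_rot: [0.669, 0.743, -0.001, -0.0]
ft_force: [1.3, 0.4, -1.5]
width: 0.0294
```

move_arm --pt "-0.6 0 0 0.06 0" --pt "-0.6 0 0 0.04 0" --pt "-0.2 0 0 0 0" --pt "0 0 0 0 0" --pt "0.2 0 0 0 0" --pt "0.3 0 0 0 0" --pt "0.3 0 0 0 0" --pt "0.3 0 0 -0.2 0" --pt "0.3 0 0 -0.5 0" --pt "0.3 0 0 -0.8 0" --pt "0.3 0 0 -1 0" --pt "0.3 0 0 -1 0"

```text
time: 12.72
ee_pos: [0.4998, 0.2313, 0.1039]
eef_rot: [0.669, 0.743, 0.0, 0.0]
ft_force: [-0.3, 0.1, -1.1]
width: 0.0568
```

move_arm --pt "-1 0 0 -0.5 0.05" --pt "-1 0 0 -0.5 0.05" --pt "-1 -0.5 -0.2 0 0" --pt "-1 -0.5 -0.2 0 0" --pt "-1 -0.5 -0.2 0 0" --pt "-1 -0.5 0 0 0" --pt "-1 -0.3 0 0 0" --pt "-1 0 0 0 0"

```text
time: 13.38
ee_pos: [0.4822, 0.1729, 0.1274]
eef_rot: [0.726, 0.688, 0.0, 0.0]
ft_force: [-0.5, -0.0, 0.4]
width: 0.0111
```

```bash
python3 - <<'E'
from h import *
snap("side","s9",(130,180,340,340),3.8)
s=r.read_state();print(s["ee_pos"],s["width"],s["ft_force"])
find("side","dish");find("side","cell_1");find("side","cover_edge");find("side","cover_hinge");find("side","screw_slot")
E
```

```text
[0.48221001 0.17424807 0.12731317] 0.007096506974928985 [-0.43222275  0.56175856 -0.34807132]
side tip dish 0.74 [ 0.5003  0.2281 -0.0014] [209. 307.]
side tip cell_1 0.68 [0.4967 0.2287 0.0246] [208. 303.]
side tip cell_1 0.47 [0.5312 0.0985 0.1607] [250. 236.]
side tip cover_edge 0.87 [0.5324 0.0993 0.1619] [249. 235.]
side tip cover_hinge 0.78 [0.5305 0.0431 0.0785] [276. 250.]
side tip screw_slot 0.54 [0.5311 0.1056 0.142 ] [248. 242.]
```

View pics/s9.png

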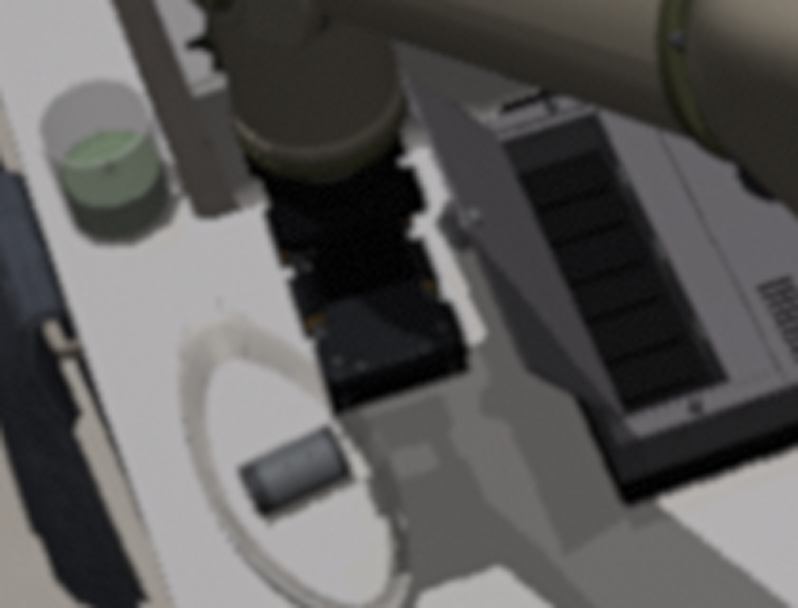

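move_arm --pt "-1 -0.5 0 0 0" --pt "-1 -0.5 0 0 0" --pt "-1 -0.5 0 0 0" --pt "-1 -0.5 0 0 0" --pt "-1 -0.5 0 0 0" --pt "-1 -0.5 0 0 0" --pt "-1 -0.5 0 0 0" --pt "-1 -0.5 0 0 0" --pt "-1 0 0 0 0"

```text
time: 14.43
ee_pos: [0.4771, 0.0728, 0.1276]
eef_rot: [0.726, 0.688, 0.001, 0.0]
ft_force: [-0.0, 0.2, -0.7]
width: 0.0002
```

```bash
python3 - <<'E'
from h import *
snap("side","s10",(130,180,400,340),2.9)
s=r.read_state();print(s["ee_pos"],s["width"],s["ft_force"])
find("side","cover_edge");find("side","cover_hinge");find("side","screw_slot")
E
```

```text
[0.47684216 0.07373897 0.12731138] 0.0003051386884502003 [-0.59937988 -0.12975232 -0.36994957]
```

View pics/s10.png

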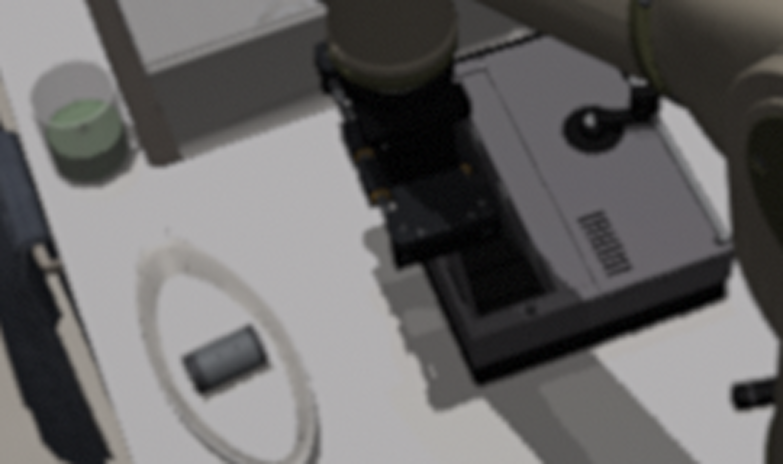

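move_arm --pt "-1 -0.5 0 0 0" --pt "-1 -0.5 0 0 0" --pt "-1 -0.5 0 0 0" --pt "-1 -0.5 0 0 0" --pt "-1 -0.5 0 0 0" --pt "-1 -0.5 0 0 0" --pt "-1 0 0 0 0"

```text
time: 15.22
ee_pos: [0.4725, -0.0021, 0.1269]
eef_rot: [0.726, 0.688, -0.0, -0.0]
ft_force: [0.2, -0.2, 0.5]
width: 0.0004
```

```bash
python3 - <<'E'
from h import *
snap("side","s11",(130,180,400,340),2.9)
s=r.read_state();print(s["ee_pos"],s["width"],s["ft_force"])
E
```

```text
[ 0.47261464 -0.00105195  0.12690221] 0.0004637733948528808 [ 0.22619306 -0.21657171 -0.93158062]
```

View pics/s11.png

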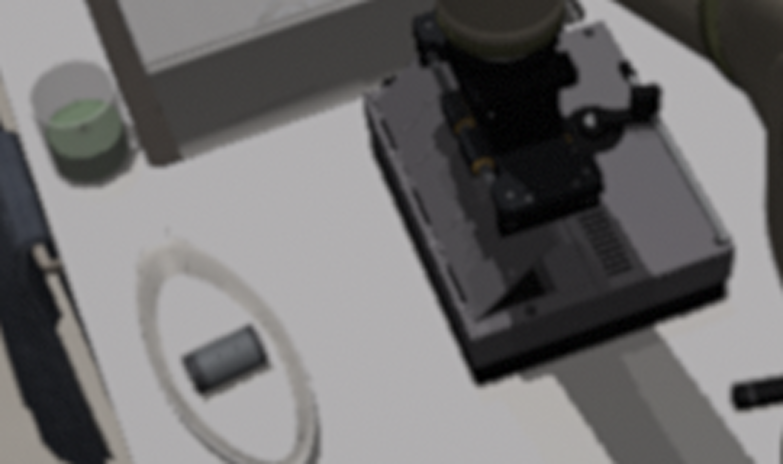

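move_arm --pt "-1 -0.4 0 0.2 0" --pt "-1 -0.4 0 0.2 0" --pt "-1 0 0 0.3 0" --pt "-1 0 0 0.3 0" --pt "-1 0 0 0.3 0" --pt "-1 0 0 0.3 0" --pt "-1 0 0 0.2 0" --pt "-1 0 0 0.1 0" --pt "-1 0 0 0.1 0" --pt "-1 0 0 0 0"

```text
time: 16.1
ee_pos: [0.4715, -0.0197, 0.0765]
eef_rot: [0.725, 0.689, -0.0, -0.0]
ft_force: [-1.1, -0.6, 0.7]
width: 0.0005
```

move_arm --pt "-1 0 0 0.1 0" --pt "-1 0 0 0 0" --pt "-1 0 0 0 0"

```text
time: 16.35
ee_pos: [0.4717, -0.0196, 0.0744]
eef_rot: [0.725, 0.689, 0.0, -0.0]
ft_force: [-0.1, -0.3, 0.0]
width: 0.0005
```

```bash
python3 - <<'E'
from h import *
snap("side","s12",(230,180,400,310),4.5)
s=r.read_state();print(s["ee_pos"],s["width"],s["ft_force"])
E
```

```text
[ 0.47171053 -0.0195095   0.07440052] 0.0003825784931338299 [ 0.14295648 -0.99741607  0.04060643]
```

View pics/s12.png

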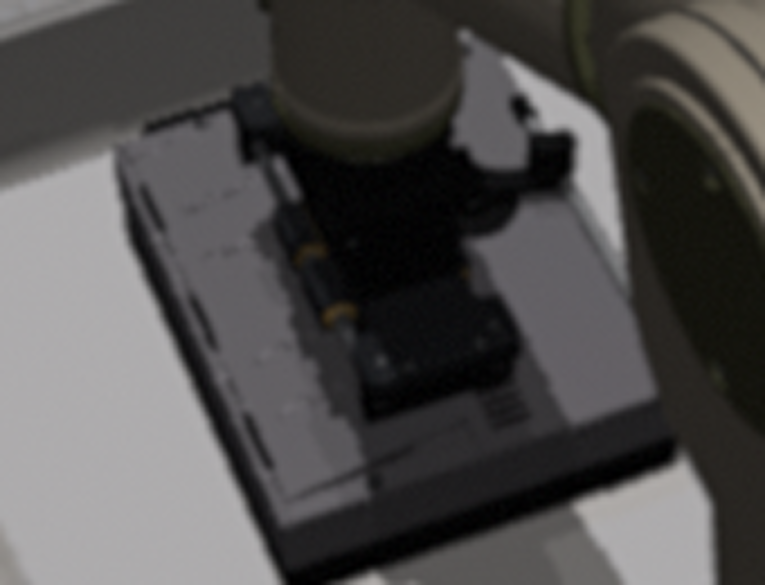

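move_arm --pt "-1 0 0 0.15 0" --pt "-1 0 0 0.15 0" --pt "-1 0 0 0 0"

```text
time: 16.65
ee_pos: [0.4718, -0.0198, 0.0664]
eef_rot: [0.725, 0.689, -0.0, 0.0]
ft_force: [-0.3, -0.6, 0.4]
width: 0.0001
```

```bash
python3 - <<'E'
from h import *
snap("side","s13",(230,180,400,310),4.5)
s=r.read_state();print(s["ee_pos"],s["width"],s["ft_force"])
E
```

```text
[ 0.47163778 -0.01964875  0.06655038] 0.0002221918034966804 [-0.16259445 -0.62707302 -0.40910298]
```

View pics/s13.png

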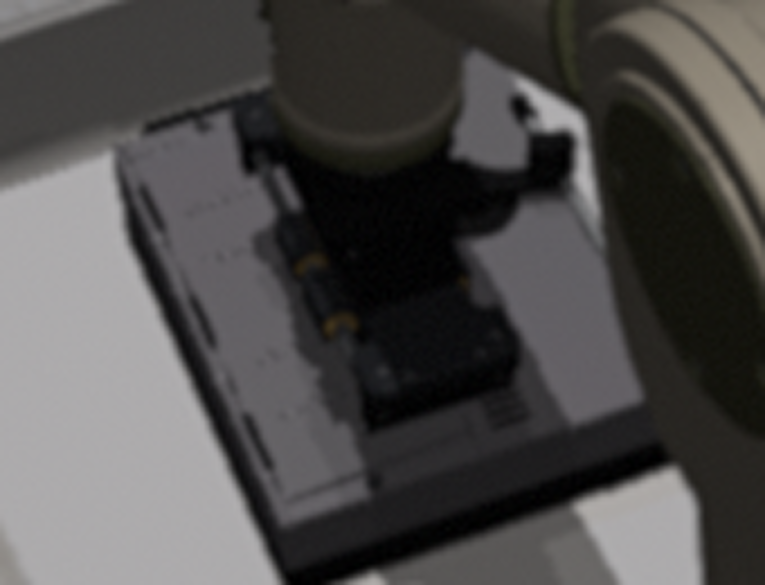

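move_arm --pt "-1 0 0 0.1 0" --pt "-1 0 0 0 0"

```text
time: 16.87
ee_pos: [0.4717, -0.0197, 0.0642]
eef_rot: [0.725, 0.689, -0.0, -0.0]
ft_force: [-0.9, -1.0, 0.8]
width: 0.0007
```

move_arm --pt "-1 0 0 -0.5 0" --pt "-1 0 0 -1 0" --pt "-1 0 0 -1 0" --pt "-1 0 0 -1 0" --pt "-1 0 0 -1 0" --pt "-1 0 0 -1 0" --pt "-1 0 0 -1 0" --pt "-1 0 0 -1 0" --pt "-1 0 0 -1 0" --pt "-1 0 0 -1 0"

```text
time: 17.7
ee_pos: [0.4715, -0.0195, 0.303]
eef_rot: [0.725, 0.689, 0.0, -0.0]
ft_force: [-0.2, 0.1, -1.2]
width: 0.0008
```

```bash
python3 - <<'E'
from h import *
snap("side","s14",(230,180,400,310),4.5)
snap("side","s14f")
s=r.read_state();print(s["ee_pos"],s["width"],s["ft_force"])
for l in ["screw_slot","cover_edge","cover_hinge"]: find("side",l)
E
```

```text
[ 0.47322603 -0.01943222  0.30531204] 0.0005520258268067116 [ 0.23030394 -0.16089104 -0.1588886 ]
side tip screw_slot 0.51 [ 0.5254 -0.0398  0.0941] [310. 236.]
side tip cover_edge 0.84 [ 0.5225 -0.0503  0.085 ] [314. 237.]
side tip cover_edge 0.3 [ 0.5244 -0.0568 -0.0024] [317. 258.]
```

View pics/s14.png

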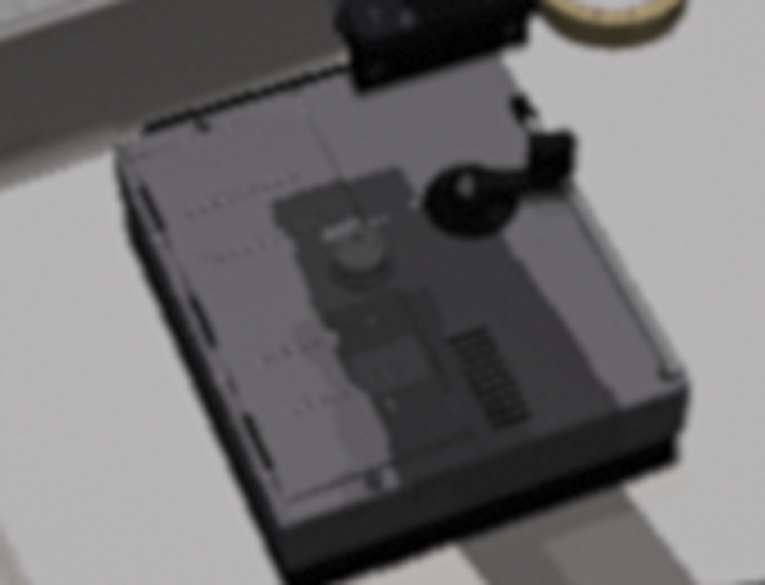

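View pics/s14f.png

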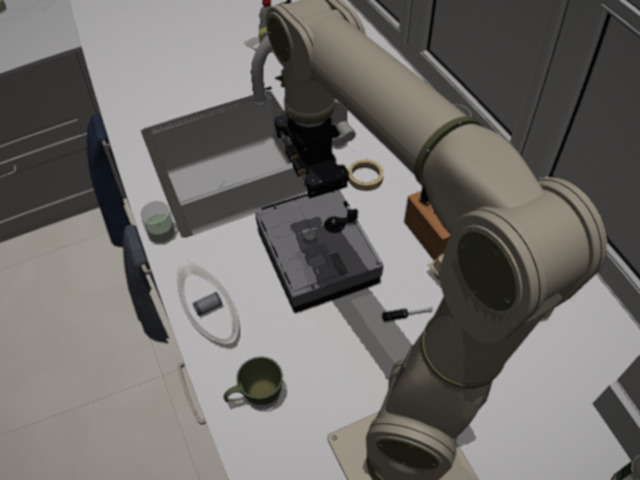

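move_arm --pt "-1 -0.5 0 1 0" --pt "-1 0 0 1 0" --pt "-1 0 0 1 0" --pt "-1 0 0 1 0" --pt "-1 0 0 1 0" --pt "-1 0 0 1 0" --pt "-1 0 0 1 0" --pt "-1 0 0 1 0" --pt "-1 0 0 0.6 0" --pt "-1 0 0 0 0" --pt "-1 0 0 0 0"

```text
time: 18.87
ee_pos: [0.47, -0.0325, 0.0861]
eef_rot: [0.725, 0.689, -0.001, -0.001]
ft_force: [-0.0, -0.2, 1.3]
width: 0.0002
```

```bash
python3 - <<'E'
from h import *
snap("side","s15",(230,180,400,310),4.5)
s=r.read_state();print(s["ee_pos"],s["width"],s["ft_force"],proj("side",s["ee_pos"]))
E
```

```text
[ 0.4709748  -0.03238431  0.08712148] 0.0005784074837100076 [0.17246146 0.34595356 0.03719929] [316.73400069 255.85917087]
```

View pics/s15.png

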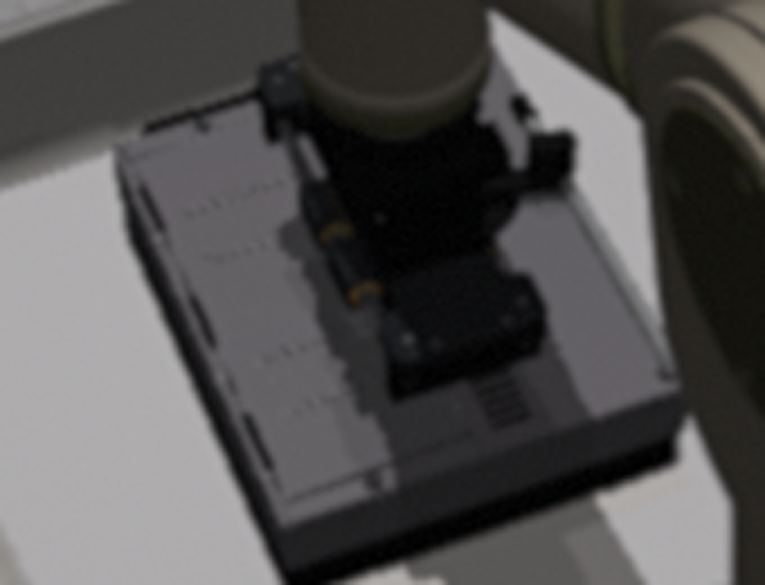

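move_arm --pt "-1 0 0 0.2 0" --pt "-1 0 0 0.2 0" --pt "-1 0 0 0 0"

```text
time: 19.17
ee_pos: [0.4711, -0.0321, 0.0766]
eef_rot: [0.725, 0.689, 0.0, -0.0]
ft_force: [-0.4, -0.1, -0.0]
width: 0.0005
```

move_arm --pt "-1 0 0 0.15 0" --pt "-1 0 0 0 0"

```text
time: 19.33
ee_pos: [0.471, -0.0322, 0.0729]
eef_rot: [0.725, 0.689, -0.0, -0.0]
ft_force: [-0.3, -0.2, 0.8]
width: 0.0003
```

move_arm --pt "-1 0 0 0.1 0" --pt "-1 0 0 0 0"

```text
time: 19.5
ee_pos: [0.4711, -0.0322, 0.0705]
eef_rot: [0.725, 0.689, -0.0, -0.0]
ft_force: [0.6, -0.1, 0.7]
width: 0.0001
```

move_arm --pt "-1 0 0 0.1 0" --pt "-1 0 0 0 0"

```text
time: 19.67
ee_pos: [0.471, -0.0322, 0.0679]
eef_rot: [0.725, 0.689, -0.0, -0.0]
ft_force: [-0.1, 1.4, 1.4]
width: 0.0006
```

move_arm --pt "-1 0 0 0.1 0" --pt "-1 0 0 0 0"

```text
time: 19.83
ee_pos: [0.471, -0.0322, 0.0654]
eef_rot: [0.725, 0.689, -0.0, -0.0]
ft_force: [-0.0, -0.5, 0.1]
width: 0.0005
```

move_arm --pt "-1 0 0 0.1 0" --pt "-1 0 0 0 0"

```text
time: 20.0
ee_pos: [0.4712, -0.0323, 0.063]
eef_rot: [0.725, 0.689, -0.0, 0.0]
ft_force: [-0.4, -0.3, -0.3]
width: 0.0003
```

move_arm --pt "-1 0 0 0.1 0" --pt "-1 0 0 0 0"

```text
time: 20.17
ee_pos: [0.4712, -0.0323, 0.0605]
eef_rot: [0.725, 0.689, 0.0, 0.0]
ft_force: [0.8, -0.9, -0.3]
width: 0.0003
```

```bash
python3 - <<'E'
from h import *
s=r.read_state();print(s["ee_pos"],s["width"],s["ft_force"],proj("side",s["ee_pos"]))
im=r.camera("side")[:,:,::-1].copy()
im=cv2.convertScaleAbs(cv2.resize(im[170:310,240:400],None,fx=5,fy=5,interpolation=cv2.INTER_CUBIC),alpha=2.2,beta=20)
for dz in (0,.02,.07):
    p=proj("side",s["ee_pos"]+[0,0,dz]); cv2.circle(im,tuple(int(v) for v in ((p-[240,170])*5)),5,(0,0,255),2)
cv2.imwrite("pics/s16.png",im)
E
```

```text
[ 0.47123655 -0.03231487  0.06050965] 0.0003113713877711331 [ 0.82334167 -0.85077177 -0.25901159] [316.74265699 262.60337834]
```

View pics/s16.png

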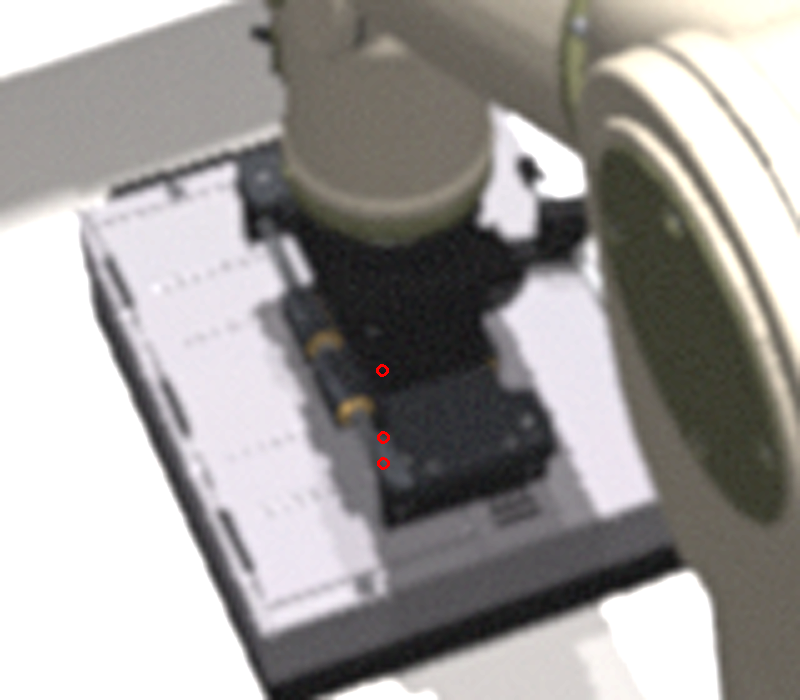

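move_arm --pt "-1 0 0 0.1 0" --pt "-1 0 0 0 0"

```text
time: 20.38
ee_pos: [0.4714, -0.0323, 0.0596]
eef_rot: [0.725, 0.689, 0.0, -0.001]
ft_force: [-10.3, -0.7, 25.9]
width: 0.0003
```

move_arm --pt "-1 0 0 0.1 0" --pt "-1 0 0 0 0"

```text
time: 20.55
ee_pos: [0.4716, -0.0323, 0.0589]
eef_rot: [0.725, 0.688, 0.001, -0.001]
ft_force: [-23.7, -0.7, 56.6]
width: 0.0004
```

move_arm --pt "-1 0 0 0.1 0" --pt "-1 0 0 0 0"

```text
time: 20.72
ee_pos: [0.4718, -0.0323, 0.0583]
eef_rot: [0.725, 0.688, 0.001, -0.002]
ft_force: [-37.0, -1.3, 88.0]
width: 0.0007
```

move_arm --pt "-1 0 0 -0.4 0" --pt "-1 0 0 -0.3 0" --pt "-1 0 0 0 0"

```text
time: 20.97
ee_pos: [0.4721, -0.0321, 0.0719]
eef_rot: [0.725, 0.689, 0.001, 0.0]
ft_force: [0.2, -0.0, -0.7]
width: 0.0005
```

```bash
python3 - <<'E'
from h import *
s=r.read_state();print(s["time"],s["ee_pos"],s["width"],s["ft_force"],s["torque"])
E
```

```text
20.9667 [ 0.47211978 -0.03207997  0.07193955] 0.0005007704652568372 [ 0.24503131 -0.02453888 -0.68877222] [-0.09640625 -0.04577197  0.00055958]
```

move_arm --pt "-1 0 0 -1 0" --pt "-1 0 0 -1 -0.078" --pt "-1 0 0 -1 -0.078" --pt "-1 0 0 -1 -0.078" --pt "-1 0 0 -1 -0.078" --pt "-1 0 0 -1 -0.078" --pt "-1 0 0 -1 -0.078" --pt "-1 0 0 -1 -0.078" --pt "-1 0 0 -1 -0.078" --pt "-1 0 0 -1 -0.078" --pt "-1 0 0 -1 -0.078" --pt "-1 0 0 0 0"

```text
time: 21.97
ee_pos: [0.4727, -0.0319, 0.3492]
eef_rot: [0.193, 0.981, 0.001, 0.002]
ft_force: [0.3, 1.1, -0.0]
width: 0.0007
```

```bash
python3 - <<'E'
from h import *
s=r.read_state();print(s["ee_pos"],s["eef_rot"],s["joint_positions"])
im=r.camera("side")[:,:,::-1].copy()
p=proj("side",s["ee_pos"]);q=proj("side",s["ee_pos"]+[0,0,.07]);print(p,q)
x0,y0=int(p[0]-80),int(max(p[1]-110,0))
im=im[y0:y0+180,x0:x0+160]
im=cv2.convertScaleAbs(cv2.resize(im,None,fx=4,fy=3.3,interpolation=cv2.INTER_CUBIC),alpha=2.2,beta=20)
for v in(p,q): cv2.circle(im,(int((v[0]-x0)*4),int((v[1]-y0)*3.3)),4,(0,0,255),1)
cv2.imwrite("pics/s17.png",im)
E
```

```text
[ 0.47267156 -0.03188315  0.34919686] [0.1931489  0.9811663  0.00110191 0.00223263] [-0.77389916 -0.1073212   0.69127239  1.61522757  0.06749316  1.60419064
  1.09918503]
[315.1274047  174.92458384] [314.76473692 148.49067442]
```

View pics/s17.png

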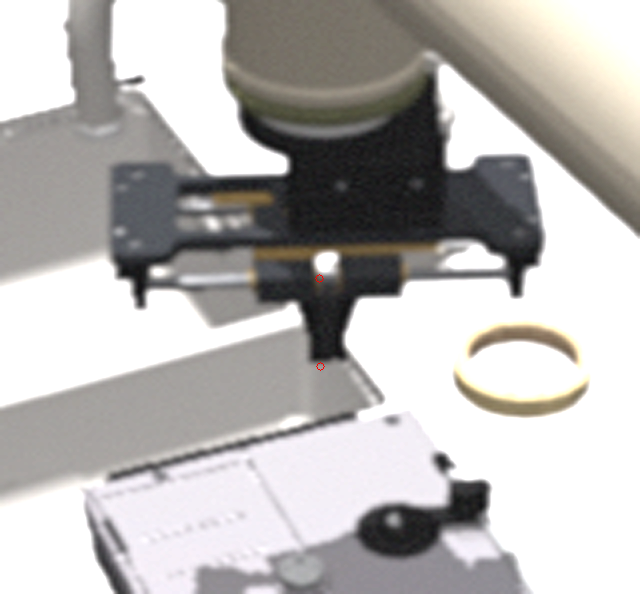

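```bash
python3 - <<'E'
from h import *
def rad(x,y,z):
    o=np.array([.5289,-.0580]);t=np.radians(-2.87)
    return [o[0]+x*np.cos(t)/1e3-y*np.sin(t)/1e3,o[1]+x*np.sin(t)/1e3+y*np.cos(t)/1e3,z/1e3]
for z in(75,80,95): print(z,rad(0,17,z),proj("side",rad(0,17,z)))
print(proj("side",rad(20,-53,80)), proj("side",rad(-117,5.5,80)),proj("side",rad(117,5.5,80)))
im=r.camera("side")[:,:,::-1].copy()
x0,y0=250,180
im=im[y0:y0+130,x0:x0+140]
im=cv2.convertScaleAbs(cv2.resize(im,None,fx=5.5,fy=4.5,interpolation=cv2.INTER_CUBIC),alpha=1.6,beta=0)
for v in [(0,103),(117,103),(-117,103),(117,5.5),(-117,5.5),(130,110),(-130,110),(-130,-110)]:
    v=proj("side",rad(*v,80)); cv2.circle(im,(int((v[0]-x0)*5.5),int((v[1]-y0)*4.5)),4,(0,0,255),1)
cv2.imwrite("pics/s18.png",im)
for l in ["screw_slot","cover_edge","cover_hinge","crank_axis"]: find("side",l,n=2)
for l in ["screw_slot","cover_edge","cover_hinge"]: find("top",l,n=2)
E
```

```text
75 [np.float64(0.5297511900838585), np.float64(-0.041021322918403186), 0.075] [309.62110186 239.15217265]
80 [np.float64(0.5297511900838585), np.float64(-0.041021322918403186), 0.08] [309.58533033 237.84094862]
95 [np.float64(0.5297511900838585), np.float64(-0.041021322918403186), 0.095] [309.47683856 233.86232445]
[334.00152846 222.86397578] [333.62148434 274.9297497 ] [296.52796165 201.35230915]
side tip screw_slot 0.57 [ 0.5215 -0.041   0.09  ] [311. 238.]
side tip cover_hinge 0.78 [0.5303 0.0437 0.075 ] [276. 251.]
side tip crank_axis 0.6 [ 0.5444 -0.1153  0.0806] [336. 223.]
top tip cover_hinge 0.44 [ 0.5053 -0.3373  0.1024] [457. 244.]
```

View pics/s18.png

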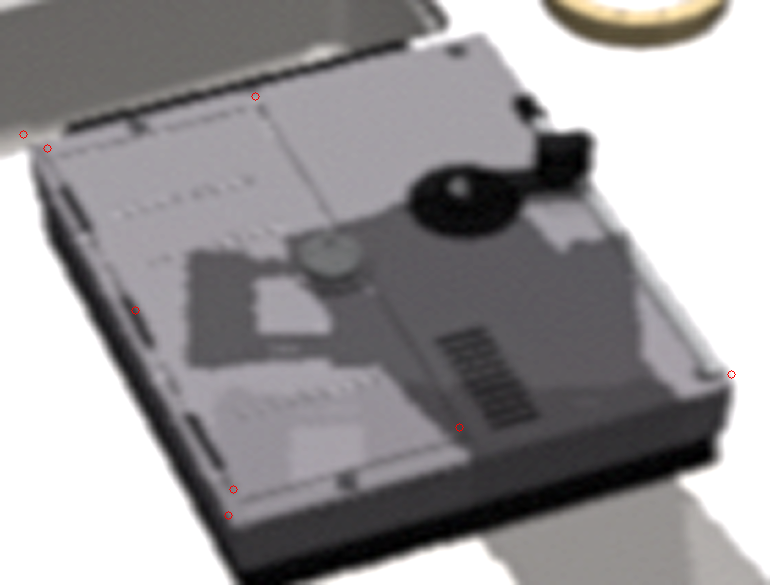

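```bash
cat >> h.py <<'E'
def tri(ut,us):
    L=[]
    for cam,uv in(("top",ut),("side",us)):
        a=ray(cam,uv,0);b=ray(cam,uv,.2);L.append((a,(b-a)/np.linalg.norm(b-a)))
    A=np.array([[L[0][1]@L[0][1],-L[0][1]@L[1][1]],[L[0][1]@L[1][1],-L[1][1]@L[1][1]]])
    d=L[1][0]-L[0][0]; s=np.linalg.solve(A,[d@L[0][1],d@L[1][1]])
    p=L[0][0]+s[0]*L[0][1];q=L[1][0]+s[1]*L[1][1]
    return (p+q)/2,np.linalg.norm(p-q)
E
python3 - <<'E'
from h import *
for n,a,b in [("crank",(354,233.2),(333.6,221.3)),("-x-y",(382.4,298),(382.4,265.6)),("-x+y",(284.4,298),(292.7,295.6)),("cell in bay",(303,273),(299,272)),("blockcorner",(410+245/6,210+522/6),(380+245/4,120+475/4)),("block c2",(410+408/6,210+502/6),(380+330/4,120+438/4))]:
    print(n,*tri(a,b))
E
```

```text
crank [ 0.54938371 -0.11085421  0.08317104] 0.0027106321236728182
-x-y [ 0.40042884 -0.16461065  0.06026711] 0.0009439182726799713
-x+y [0.41362664 0.05535905 0.06108914] 0.005272999579037247
cell in bay [0.47105614 0.01268727 0.05033954] 0.00027495357961297576
blockcorner [ 0.38984757 -0.31185346  0.09247527] 0.00013295839226658951
block c2 [ 0.39333499 -0.37366908  0.09004961] 0.000814721444535252
```

```bash
python3 - <<'E'
from h import *
im=r.camera("top")[:,:,::-1]
cv2.imwrite("pics/t18f.png",im)
im=im[215:300,425:495]
im=cv2.convertScaleAbs(cv2.resize(im,None,fx=8,fy=7,interpolation=cv2.INTER_CUBIC),alpha=3.2,beta=0)
cv2.imwrite("pics/t18.png",im)
im=r.camera("side")[150:280,390:480,::-1]
im=cv2.convertScaleAbs(cv2.resize(im,None,fx=6,fy=4.5,interpolation=cv2.INTER_CUBIC),alpha=3,beta=0)
cv2.imwrite("pics/s19.png",im)
E
```

```text
(no output)
```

View pics/t18.png

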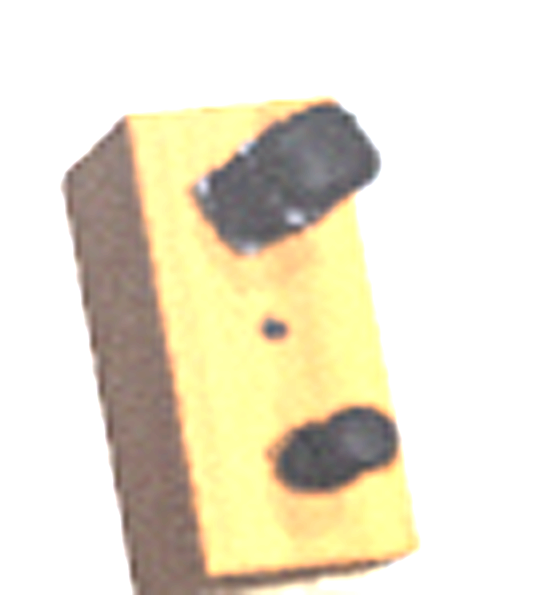

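View pics/s19.png

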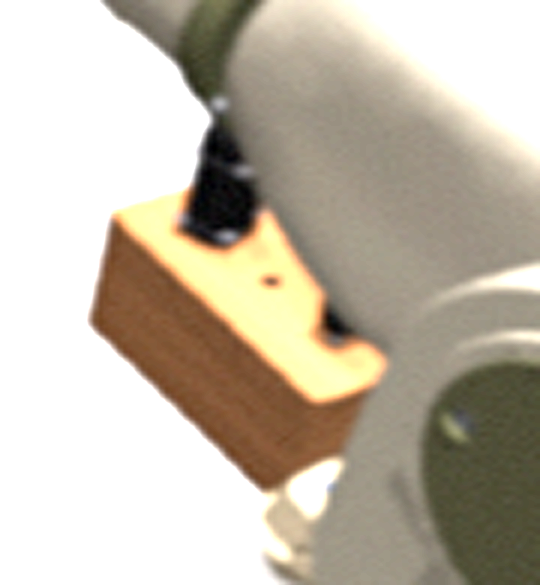

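move_arm --pt "1 -0.25 -0.45 0 0" --pt "1 -0.48 -0.89 0 0" --pt "1 -0.48 -0.89 0 0" --pt "1 -0.48 -0.89 0 0" --pt "1 -0.48 -0.89 0 0" --pt "1 -0.48 -0.89 0 0" --pt "1 -0.48 -0.89 0 0" --pt "1 -0.48 -0.89 0 0" --pt "1 -0.48 -0.89 0 0" --pt "1 -0.48 -0.89 0 0" --pt "1 -0.48 -0.89 0 0" --pt "1 -0.7 -1 0 0"

```text
time: 23.52
ee_pos: [0.5039, -0.327, 0.3456]
eef_rot: [0.197, 0.98, 0.0, 0.0]
ft_force: [0.0, 0.7, 0.5]
width: 0.0721
```

move_arm --pt "1 0 0 0 -0.079" --pt "1 0 0 0 -0.079" --pt "1 0 0 0 -0.079" --pt "1 0 0 0 -0.079" --pt "1 0 0 0 -0.079" --pt "1 0 0 0 -0.079" --pt "1 0 0 0 -0.079" --pt "1 0 0 0 0"

```text
time: 24.18
ee_pos: [0.5042, -0.3257, 0.3397]
eef_rot: [-0.194, 0.981, 0.005, -0.003]
ft_force: [0.9, 0.8, -0.2]
width: 0.0869
```

```bash
cat >> h.py <<'E'
def st():
    s=r.read_state();R=Ro.from_quat(s["eef_rot"]).as_matrix()
    print("t",round(s["time"],2),"p",s["ee_pos"].round(4),"jaw yaw",np.degrees(np.arctan2(R[1,1],R[0,1])).round(1),"q",s["joint_positions"].round(2),"F",s["ft_force"].round(1),"M",s["torque"].round(2),"w",s["width"].round(4));return s,R
def to(x,y,z=None):
    s,R=st();d=np.array([x,y,s["ee_pos"][2] if z is None else z])-s["ee_pos"]
    print("units",(R.T@d/.025).round(2))
E
python3 - <<'E'
from h import *
to(.5055,-.335)
snap("top","t20",(400,180,520,320),5)
E
```

```text
Traceback (most recent call last):
  File "h.py", line 35, in to
    s,R=st();d=np.array([x,y,s["ee_pos"][2] if z is None else z])-s["ee_pos"]
        ~~^^
  File "h.py", line 33, in st
    print("t",round(s["time"],2),"p",s["ee_pos"].round(4),"jaw yaw",np.degrees(np.arctan2(R[1,1],R[0,1])).round(1),"q",s["joint_positions"].round(2),"F",s["ft_force"].round(1),"M",s["torque"].round(2),"w",s["width"].round(4));return s,R
                                                                                                                                                                                                             ^^^^^^^^^^^^^^^^
AttributeError: 'float' object has no attribute 'round'
```

```bash
sed -i 's/s\["width"\].round(4)/round(float(s["width"]),4)/' h.py; python3 - <<'E'
from h import *
to(.5055,-.335)
snap("top","t20",(400,180,520,320),5)
snap("side","s20",(380,60,540,260),3.5)
E
```

```text
t 24.18 p [ 0.5042 -0.3257  0.3397] jaw yaw 112.4 q [-0.02  0.29  0.69  1.31 -0.18  1.62  2.6 ] F [ 0.9  0.8 -0.2] M [ 0.11 -0.06 -0.02] w 0.0869
units [ 0.1  -0.36 -0.  ]
```

View pics/t20.png

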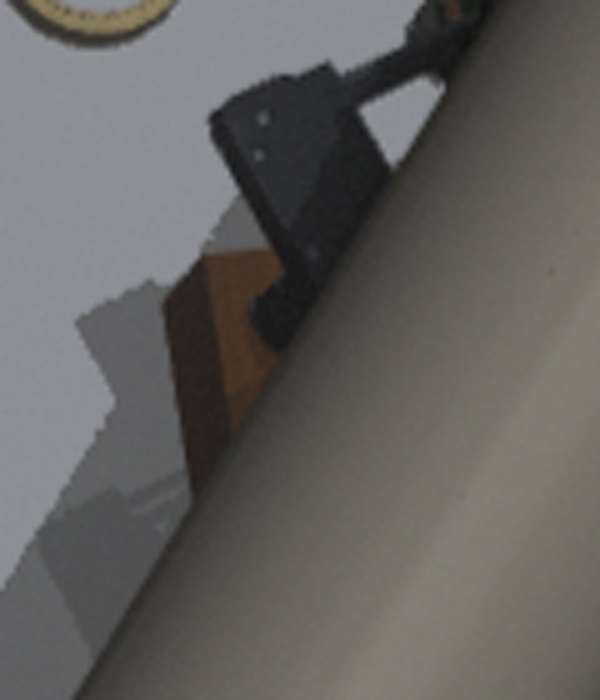

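View pics/s20.png

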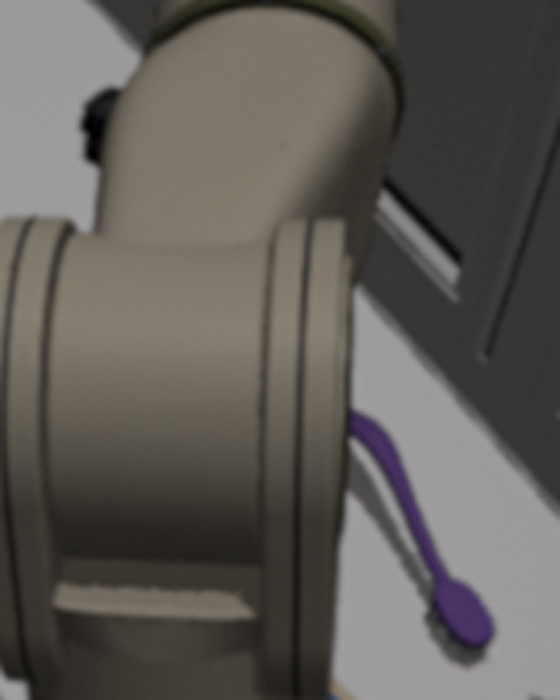

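move_arm --pt "1 0 0 0 0.078" --pt "1 0 0 0 0.078" --pt "1 0 0 0 0.078" --pt "1 0 0 0 0.078" --pt "1 0 0 0 0.078" --pt "1 0 0 0 0.078" --pt "1 0 0 0 0.078" --pt "1 0 0 0 0.078" --pt "1 0 0 0 0.078" --pt "1 0 0 0 0.078" --pt "1 0 0 0 0.078" --pt "1 0 0 0 0.078"

```text
time: 25.28
ee_pos: [0.503, -0.328, 0.3417]
eef_rot: [0.52, 0.854, 0.001, -0.004]
ft_force: [-0.6, -0.3, -0.2]
width: 0.0873
```

move_arm --pt "1 0 0 0 0.078" --pt "1 0 0 0 0.078" --pt "1 0 0 0 0.078" --pt "1 0 0 0 0.078" --pt "1 0 0 0 0.078" --pt "1 0 0 0 0.078" --pt "1 0 0 0 0.078" --pt "1 0 0 0 0.078" --pt "1 0 0 0 0.078" --pt "1 0 0 0 0.078" --pt "1 0 0 0 0.078" --pt "1 0 0 0 0.078"

```text
time: 26.28
ee_pos: [0.5032, -0.3276, 0.3423]
eef_rot: [0.958, 0.285, -0.002, -0.003]
ft_force: [-0.0, 0.7, 0.0]
width: 0.0867
```

```bash
python3 - <<'E'
from h import *
to(.5055,-.335)
E
```

```text
t 26.28 p [ 0.5032 -0.3276  0.3423] jaw yaw -56.8 q [-0.34  0.46  1.25  1.32 -0.43  1.67 -0.16] F [-0.   0.7  0. ] M [-0.08  0.14 -0.08] w 0.0867
units [-0.09  0.3  -0.  ]
```

move_arm --pt "1 -0.09 0.3 0 0.062" --pt "1 0 0 0.5 0" --pt "1 0 0 0.8 0" --pt "1 0 0 0.8 0" --pt "1 0 0 0.8 0" --pt "1 0 0 0.8 0" --pt "1 0 0 0.3 0" --pt "1 0 0 0 0"

```text
time: 26.95
ee_pos: [0.5044, -0.3338, 0.2405]
eef_rot: [0.97, 0.242, -0.003, -0.004]
ft_force: [-0.0, -0.1, -0.1]
width: 0.0871
```

```bash
python3 - <<'E'
from h import *
to(.5055,-.335,.13)
snap("top","t21",(400,180,520,320),5)
E
```

```text
t 26.95 p [ 0.5044 -0.3338  0.2405] jaw yaw -62.0 q [-0.35  0.51  1.23  1.49 -0.48  1.48 -0.2 ] F [-0.  -0.1 -0.1] M [-0.06  0.14  0.07] w 0.0871
units [0.04 0.1  4.42]
```

View pics/t21.png

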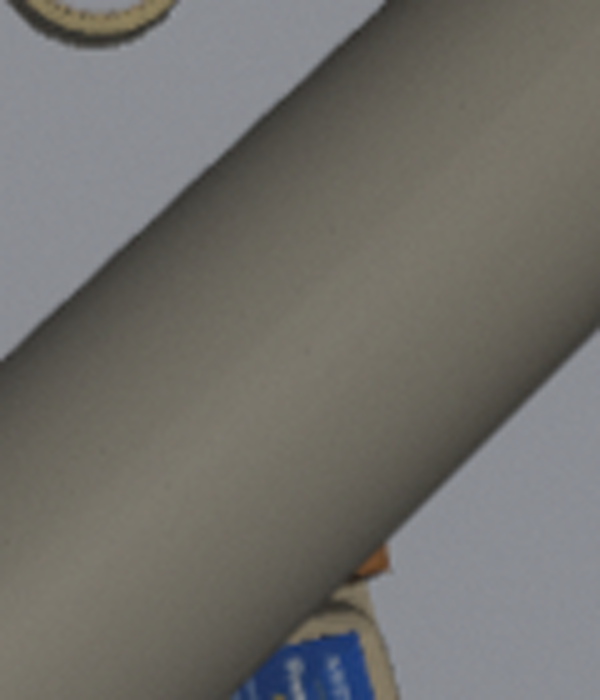

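```bash
python3 - <<'E'
from h import *
snap("top","t22");snap("side","s22")
E
```

```text
(no output)
```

View pics/t22.png

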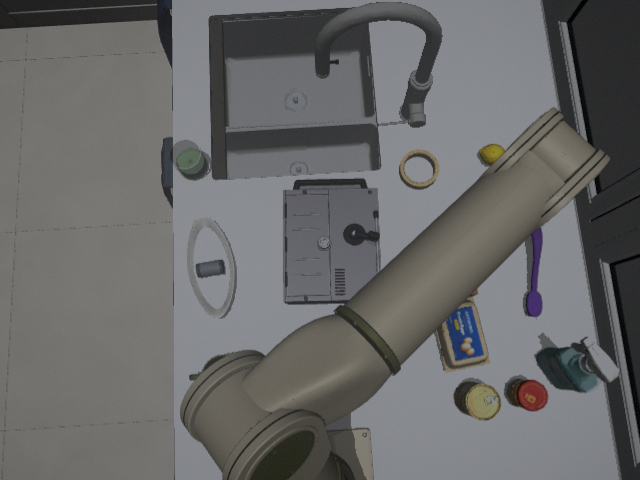

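View pics/s22.png

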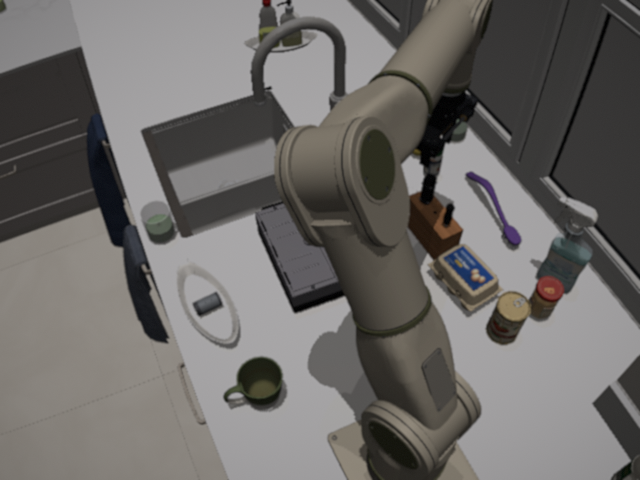

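```bash
python3 - <<'E'
from h import *
im=r.camera("side")[80:280,390:510,::-1]
cv2.imwrite("pics/s23.png",cv2.convertScaleAbs(cv2.resize(im,None,fx=5,fy=3,interpolation=cv2.INTER_CUBIC),alpha=2.2))
im=r.camera("top")[180:310,270:400,::-1]
cv2.imwrite("pics/t23.png",cv2.convertScaleAbs(cv2.resize(im,None,fx=4.5,fy=4.5,interpolation=cv2.INTER_CUBIC),alpha=2.2))
for l in["screw_slot","cover_edge","cover_hinge","radio","crank_axis","crank_grip"]:
  for i in range(2): find("top",l,n=1); 
for l in["screwdriver","block_hole"]: find("side",l,n=1); 
s=r.read_state();print(proj("side",s["ee_pos"]))
E
```

```text
top tip screw_slot 0.47 [ 0.5325 -0.0359  0.0957] [322. 242.]
top tip screw_slot 0.47 [ 0.5325 -0.0359  0.0957] [322. 242.]
top tip cover_edge 0.75 [ 0.5296 -0.0459  0.08  ] [327. 244.]
top tip cover_edge 0.75 [ 0.5296 -0.0459  0.08  ] [327. 244.]
top tip cover_hinge 0.97 [0.5388 0.0453 0.0831] [286. 242.]
top tip cover_hinge 0.97 [0.5388 0.0453 0.0831] [286. 242.]
top tip radio 0.56 [ 0.5313 -0.0579  0.004 ] [332. 249.]
top tip radio 0.56 [ 0.5313 -0.0579  0.004 ] [332. 249.]
top tip crank_axis 0.87 [ 0.5509 -0.1078  0.0782] [353. 233.]
top tip crank_axis 0.87 [ 0.5509 -0.1078  0.0782] [353. 233.]
top tip crank_grip 0.73 [ 0.5352 -0.146   0.1107] [371. 236.]
top tip crank_grip 0.73 [ 0.5352 -0.146   0.1107] [371. 236.]
side tip screwdriver 0.58 [ 0.5248 -0.0581 -0.0043] [317. 258.]
side tip block_hole 0.82 [ 0.4983 -0.3336  0.0942] [425. 203.]
[432.46076728 158.01030165]
```

View pics/s23.png

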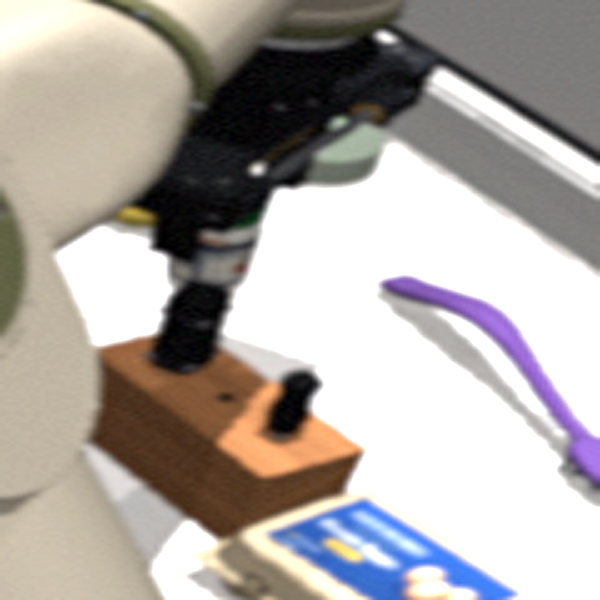

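View pics/t23.png

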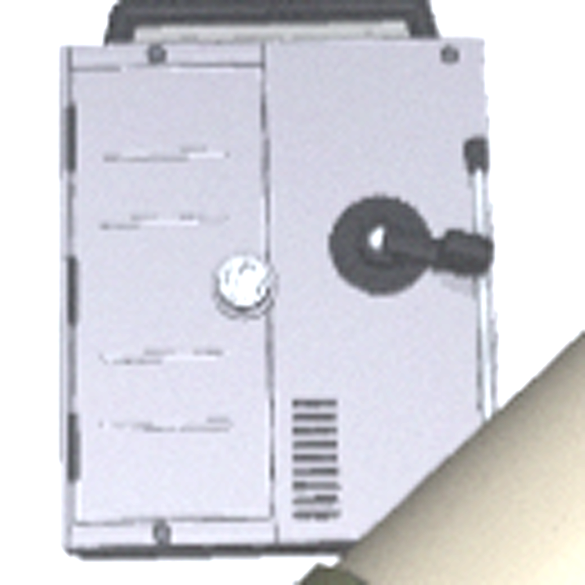

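move_arm --pt "1 0.04 0.1 0.5 0" --pt "1 0 0 0.5 0" --pt "1 0 0 0.5 0" --pt "1 0 0 0.5 0" --pt "1 0 0 0.5 0" --pt "1 0 0 0.5 0" --pt "1 0 0 0.5 0" --pt "1 0 0 0.5 0" --pt "1 0 0 0.4 0" --pt "1 0 0 0 0"

```text
time: 28.73
ee_pos: [0.5053, -0.3345, 0.1286]
eef_rot: [0.97, 0.242, -0.004, -0.005]
ft_force: [-0.5, 1.1, -0.2]
width: 0.0872
```

```bash
python3 - <<'E'
from h import *
to(.5055,-.335,.13)
im=r.camera("side")[80:280,390:510,::-1]
cv2.imwrite("pics/s24.png",cv2.convertScaleAbs(cv2.resize(im,None,fx=5,fy=3,interpolation=cv2.INTER_CUBIC),alpha=2.2))
im=r.camera("top")[230:256,310:338,::-1]
cv2.imwrite("pics/t24.png",cv2.resize(im,None,fx=20,fy=20,interpolation=cv2.INTER_CUBIC))
print(ray("top",(324,242.9),.095))
E
```

```text
t 28.73 p [ 0.5053 -0.3345  0.1286] jaw yaw -62.0 q [-0.31  0.6   1.15  1.64 -0.56  1.29 -0.14] F [-0.5  1.1 -0.2] M [-0.05  0.12 -0.04] w 0.0872
units [-0.    0.02 -0.06]
[ 0.52945463 -0.03987948  0.095     ]
```

View pics/s24.png

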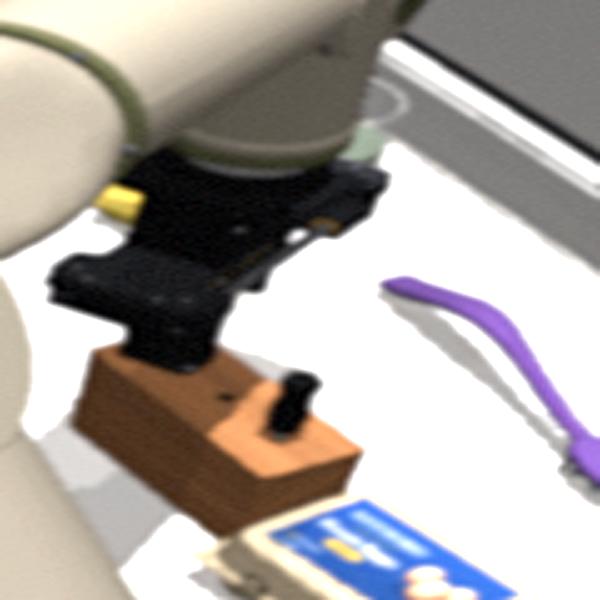

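View pics/t24.png

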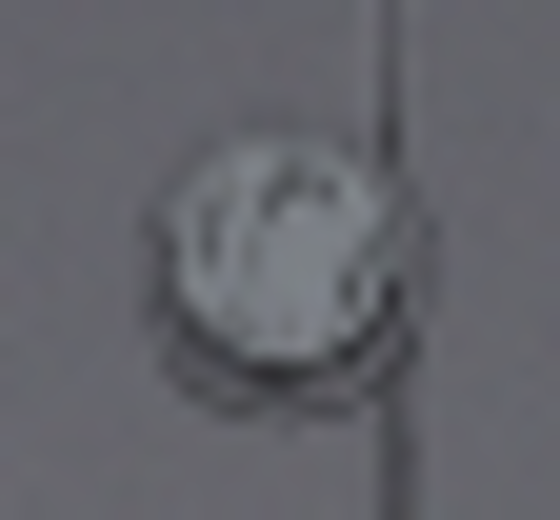

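move_arm --pt "0 0 0 0 0" --pt "-0.2 0 0 0 0" --pt "-0.3 0 0 0 0" --pt "-0.5 0 0 0 0" --pt "-0.8 0 0 0 0" --pt "-0.8 0 0 0 0" --pt "-0.8 0 0 0 0" --pt "-0.8 0 0 0 0" --pt "-0.8 0 0 0 0" --pt "-0.8 0 0 0 0" --squeeze 30

```text
time: 29.67
ee_pos: [0.506, -0.3352, 0.1309]
eef_rot: [0.97, 0.242, -0.003, -0.004]
ft_force: [-1.2, 0.3, 0.9]
width: 0.0281
```

```bash
python3 - <<'E'
from h import *
st()
A=np.mean([r.camera("top").astype(float) for _ in range(12)],0)[230:256,310:338,::-1]
A=(A-A.min())/(A.max()-A.min())*255
cv2.imwrite("pics/t25.png",cv2.resize(A.astype(np.uint8),None,fx=20,fy=20,interpolation=cv2.INTER_CUBIC))
E
```

```text
t 29.67 p [ 0.506  -0.3352  0.1309] jaw yaw -62.0 q [-0.31  0.59  1.15  1.64 -0.56  1.29 -0.14] F [-1.2  0.3  0.9] M [-0.    0.36  0.05] w 0.0281
```

View pics/t25.png

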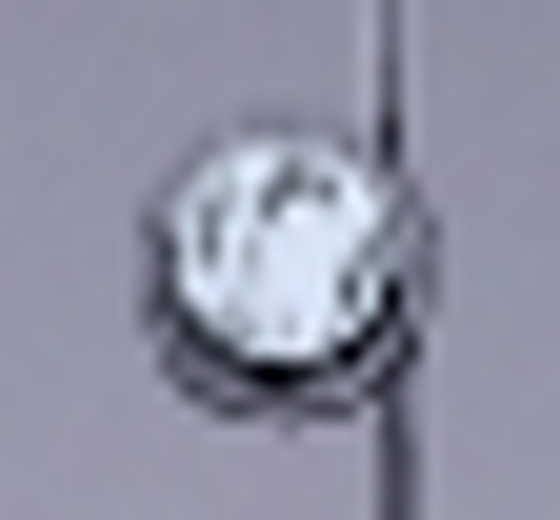

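```bash
python3 - <<'E'
import cv2,numpy as np
a=cv2.imread("pics/s18.png")[220:310,270:390]
a=cv2.normalize(a,None,0,255,cv2.NORM_MINMAX)
a=cv2.resize(a,None,fx=5,fy=5,interpolation=cv2.INTER_CUBIC)
b=cv2.imread("pics/s14f.png")[222:252,292:332];b=cv2.normalize(b,None,0,255,cv2.NORM_MINMAX)
b=cv2.resize(b,(600,450),interpolation=cv2.INTER_CUBIC)
cv2.imwrite("pics/z1.png",a);cv2.imwrite("pics/z2.png",b)
E
```

```text
(no output)
```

View pics/z1.png

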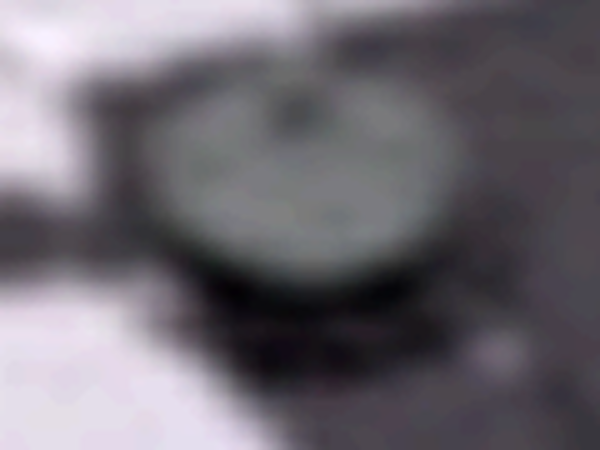

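View pics/z2.png

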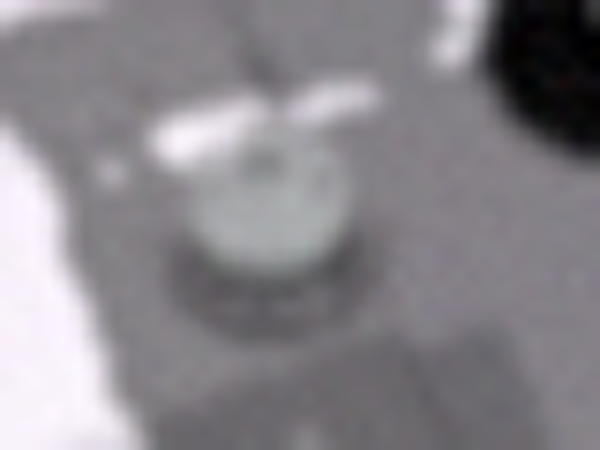

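```bash
python3 - <<'E'
from h import *
c=np.array([.53,-.039,.095])
for cw in(-20,-10,0,10,15,20,30,40):
    t=np.radians(-2.9-cw); e=c+.009*np.array([np.cos(t),np.sin(t),0])-[0,0,.0025]
    print(cw,(proj("side",e)-proj("side",c)).round(2),(proj("top",e)-proj("top",c)).round(2))
E
```

```text
-20 [-2.54 -1.61] [-1.4  -3.41]
-10 [-2.   -1.93] [-0.73 -3.6 ]
0 [-1.39 -2.17] [-0.04 -3.67]
10 [-0.74 -2.32] [ 0.65 -3.62]
15 [-0.41 -2.37] [ 0.99 -3.55]
20 [-0.07 -2.39] [ 1.33 -3.45]
30 [ 0.61 -2.36] [ 1.96 -3.17]
40 [ 1.27 -2.24] [ 2.53 -2.79]
```

move_arm --pt "-0.8 0 0 -0.2 0" --pt "-0.8 0 0 -0.4 0" --pt "-0.8 0 0 -0.5 0" --pt "-0.8 0 0 -0.5 0" --pt "-0.8 0 0 -0.5 0" --pt "-0.8 0 0 -0.6 0" --pt "-0.8 0 0 -0.8 0" --pt "-0.8 0 0 -0.8 0" --pt "-0.8 0 0 -0.8 0" --pt "-0.8 0 0 -0.8 0" --pt "-0.8 0 0 0 0"

```text
time: 31.18
ee_pos: [0.5078, -0.3377, 0.2833]
eef_rot: [0.97, 0.242, -0.001, -0.002]
ft_force: [-0.5, -0.6, -2.0]
width: 0.0281
```

```bash
python3 - <<'E'
from h import *
to(.53,-.039)
im=r.camera("side")[80:280,380:510,::-1]
cv2.imwrite("pics/s26.png",cv2.convertScaleAbs(cv2.resize(im,None,fx=5,fy=3,interpolation=cv2.INTER_CUBIC),alpha=2.2))
E
```

```text
t 31.18 p [ 0.5078 -0.3377  0.2833] jaw yaw -62.0 q [-0.33  0.49  1.23  1.41 -0.47  1.56 -0.21] F [-0.5 -0.6 -2. ] M [-0.09  0.1  -0.02] w 0.0281
units [  6.39 -10.13   0.04]
```

View pics/s26.png

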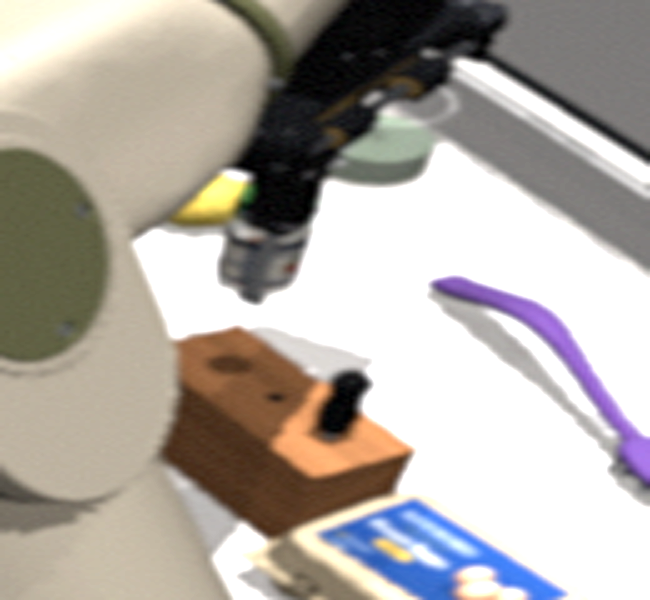

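move_arm --pt "-0.8 0.3 -0.5 0 0" --pt "-0.8 0.55 -0.9 0 0" --pt "-0.8 0.55 -0.9 0 0" --pt "-0.8 0.55 -0.9 0 0" --pt "-0.8 0.55 -0.9 0 0" --pt "-0.8 0.55 -0.9 0 0" --pt "-0.8 0.55 -0.9 0 0" --pt "-0.8 0.55 -0.9 0 0" --pt "-0.8 0.55 -0.9 0 0" --pt "-0.8 0.55 -0.9 0 0" --pt "-0.8 0.55 -0.9 0 0" --pt "-0.8 0.4 -0.6 0 0"

```text
time: 32.23
ee_pos: [0.5249, -0.0376, 0.2798]
eef_rot: [0.97, 0.243, -0.003, -0.005]
ft_force: [1.2, 0.6, -0.6]
width: 0.0278
```

move_arm --pt "-0.8 0 0 0 -0.079" --pt "-0.8 0 0 0 -0.079" --pt "-0.8 0 0 0 -0.079" --pt "-0.8 0 0 0 -0.079" --pt "-0.8 0 0 0 -0.079" --pt "-0.8 0 0 0 -0.079" --pt "-0.8 0 0 0 -0.079" --pt "-0.8 0 0 0 -0.079" --pt "-0.8 0 0 0 -0.079" --pt "-0.8 0 0 0 -0.079" --pt "-0.8 0 0 0 -0.079" --pt "-0.8 0 0 0 -0.079"

```text
time: 33.23
ee_pos: [0.5249, -0.0406, 0.2798]
eef_rot: [0.547, 0.837, 0.001, -0.005]
ft_force: [0.7, -0.2, -1.5]
width: 0.0281
```

move_arm --pt "-0.8 0 0 0 -0.079" --pt "-0.8 0 0 0 -0.079" --pt "-0.8 0 0 0 -0.079" --pt "-0.8 0 0 0 -0.079" --pt "-0.8 0 0 0 -0.079" --pt "-0.8 0 0 0 -0.079" --pt "-0.8 0 0 0 0"

```text
time: 33.82
ee_pos: [0.5249, -0.0407, 0.2798]
eef_rot: [0.205, 0.979, 0.003, -0.005]
ft_force: [-0.5, 0.2, -1.2]
width: 0.0279
```

```bash
python3 - <<'E'
from h import *
to(.53,-.039)
s=r.read_state();p=proj("side",s["ee_pos"]);q=proj("side",s["ee_pos"]-[0,0,.116]);print(p,q)
im=r.camera("side");cv2.imwrite("pics/s27f.png",im[:,:,::-1])
x0,y0=int(p[0])-60,int(p[1])-50
im=im[y0:y0+130,x0:x0+120,::-1]
cv2.imwrite("pics/s27.png",cv2.convertScaleAbs(cv2.resize(im,None,fx=6,fy=4.5,interpolation=cv2.INTER_CUBIC),alpha=2))
E
```

```text
t 33.82 p [ 0.5249 -0.0407  0.2798] jaw yaw 66.3 q [-0.91  0.1   0.99  1.63 -0.09  1.47  1.24] F [-0.5  0.2 -1.2] M [ 0.01 -0.06 -0.01] w 0.0279
units [-0.16  0.14 -0.  ]
[308.78200781 180.28447502] [309.70556445 216.26606342]
```

View pics/s27.png

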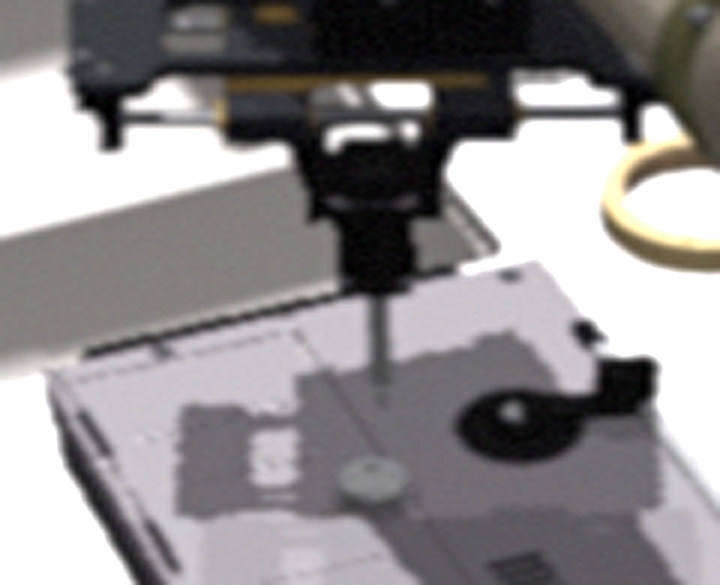

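```bash
python3 - <<'E'
from h import *
print("TCP now",r.read_state()["ee_pos"])
for z in(.160,.164,.170):print("tip",z,ray("side",(311.7,220),z))
print("screw",ray("side",(310.,236.2),.095))
im=r.camera("top")[170:320,250:420,::-1]
cv2.imwrite("pics/t27.png",cv2.convertScaleAbs(cv2.resize(im,None,fx=4.5,fy=3.8,interpolation=cv2.INTER_CUBIC),alpha=2))
E
```

```text
TCP now [ 0.52496942 -0.04066729  0.27989741]
tip 0.16 [ 0.51622538 -0.04151413  0.16      ]
tip 0.164 [ 0.51320748 -0.04020825  0.164     ]
tip 0.17 [ 0.50868064 -0.03824944  0.17      ]
screw [ 0.52301687 -0.03930874  0.095     ]
```

View pics/t27.png

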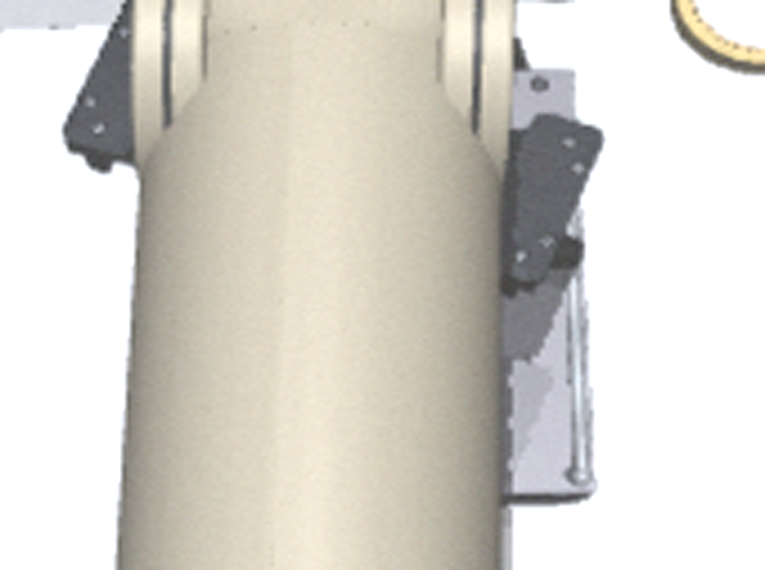

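move_arm --pt "-0.8 -0.2 0.1 0.3 0" --pt "-0.8 -0.15 0.1 0.5 -0.063" --pt "-0.8 0 0 0.5 0" --pt "-0.8 0 0 0.5 0" --pt "-0.8 0 0 0.5 0" --pt "-0.8 0 0 0 0"

```text
time: 34.42
ee_pos: [0.5336, -0.039, 0.2202]
eef_rot: [0.16, 0.987, 0.002, -0.006]
ft_force: [-0.5, -0.1, -1.4]
width: 0.0281
```

```bash
cat > v.py <<'E'
from h import *
import sys
n=sys.argv[1]
s,R=st();p=proj("side",s["ee_pos"]-[0,0,.1])
x0,y0=int(p[0])-35,int(p[1])-30
im=r.camera("side")[y0:y0+70,x0:x0+80,::-1]
print(x0,y0)
im=cv2.normalize(im,None,0,255,cv2.NORM_MINMAX)
cv2.imwrite(f"pics/{n}.png",cv2.convertScaleAbs(cv2.resize(im,None,fx=8,fy=8,interpolation=cv2.INTER_CUBIC),alpha=1.5))
E
python3 v.py s28
```

```text
t 34.42 p [ 0.5336 -0.039   0.2202] jaw yaw 71.5 q [-0.87  0.17  0.98  1.7  -0.15  1.35  1.38] F [-0.5 -0.1 -1.4] M [ 0.02  0.02 -0.02] w 0.0281
272 196
```

View pics/s28.png

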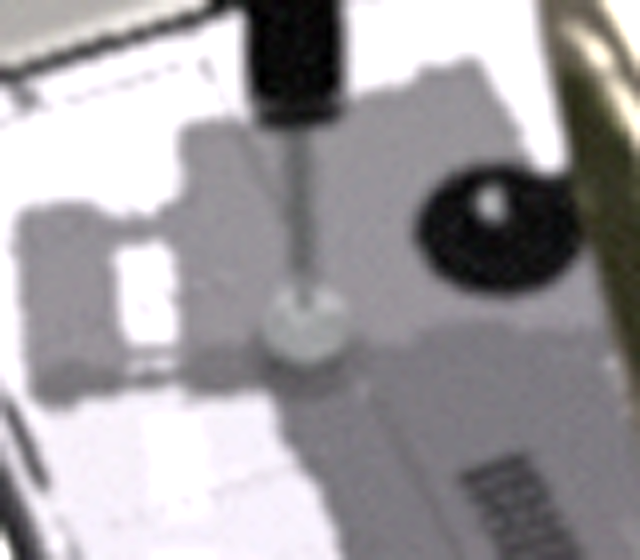

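move_arm --pt "-0.8 0 0 0.15 0" --pt "-0.8 0 0 0.15 0" --pt "-0.8 0 0 0 0"

```text
time: 34.72
ee_pos: [0.5348, -0.039, 0.2149]
eef_rot: [0.159, 0.987, 0.003, -0.004]
ft_force: [0.2, 0.0, -2.5]
width: 0.0277
```

move_arm --pt "-0.8 0 0 0.08 0" --pt "-0.8 0 0 0 0"

```text
time: 34.88
ee_pos: [0.5349, -0.0391, 0.2132]
eef_rot: [0.159, 0.987, 0.003, -0.004]
ft_force: [-0.2, 0.3, -1.2]
width: 0.0282
```

move_arm --pt "-0.8 0 0 0.06 0" --pt "-0.8 0 0 0 0"

```text
time: 35.05
ee_pos: [0.5348, -0.039, 0.2116]
eef_rot: [0.159, 0.987, 0.003, -0.004]
ft_force: [-0.4, 0.7, -1.7]
width: 0.0277
```

```bash
python3 v.py s29
```

```text
t 35.05 p [ 0.5348 -0.039   0.2116] jaw yaw 71.7 q [-0.87  0.18  0.98  1.72 -0.16  1.33  1.39] F [-0.4  0.7 -1.7] M [-0.02  0.02 -0.01] w 0.0277
272 198
```

View pics/s29.png

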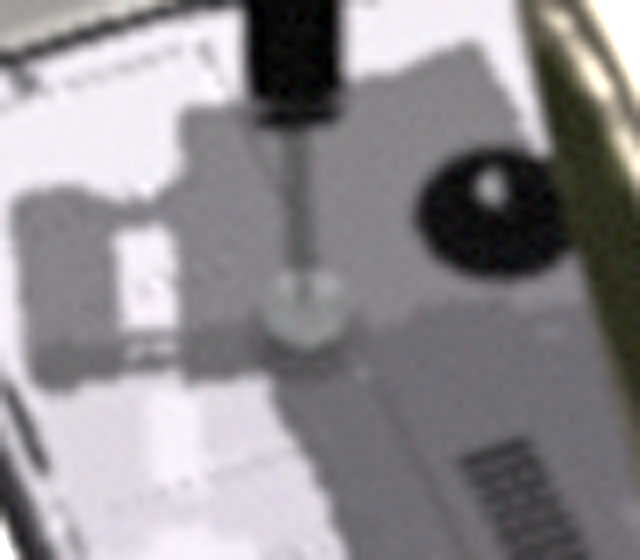

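move_arm --pt "-0.8 0 0 0.06 0" --pt "-0.8 0 0 0 0"

```text
time: 35.27
ee_pos: [0.5348, -0.039, 0.21]
eef_rot: [0.159, 0.987, 0.003, -0.004]
ft_force: [0.1, 1.1, -2.3]
width: 0.028
```

move_arm --pt "-0.8 0 0 0.06 0" --pt "-0.8 0 0 0 0"

```text
time: 35.43
ee_pos: [0.5347, -0.039, 0.2085]
eef_rot: [0.159, 0.987, 0.003, -0.004]
ft_force: [0.4, 0.6, -1.7]
width: 0.0277
```

move_arm --pt "-0.8 0 0 0.06 0" --pt "-0.8 0 0 0 0"

```text
time: 35.6
ee_pos: [0.5347, -0.039, 0.207]
eef_rot: [0.159, 0.987, 0.003, -0.004]
ft_force: [0.1, 0.5, -1.7]
width: 0.0279
```

move_arm --pt "-0.8 0 0 0.05 0" --pt "-0.8 0 0 0 0"

```text
time: 35.77
ee_pos: [0.5347, -0.039, 0.2058]
eef_rot: [0.159, 0.987, 0.003, -0.004]
ft_force: [0.8, 0.3, -2.3]
width: 0.0278
```

move_arm --pt "-0.8 0 0 0.05 0" --pt "-0.8 0 0 0 0"

```text
time: 35.93
ee_pos: [0.5349, -0.039, 0.2048]
eef_rot: [0.159, 0.987, 0.003, -0.004]
ft_force: [0.1, 0.0, 0.6]
width: 0.0282
```

```bash
python3 v.py s30
```

```text
t 35.93 p [ 0.5349 -0.039   0.2048] jaw yaw 71.7 q [-0.86  0.19  0.98  1.73 -0.17  1.32  1.4 ] F [0.1 0.  0.6] M [ 0.01  0.03 -0.04] w 0.0282
272 199
```

View pics/s30.png

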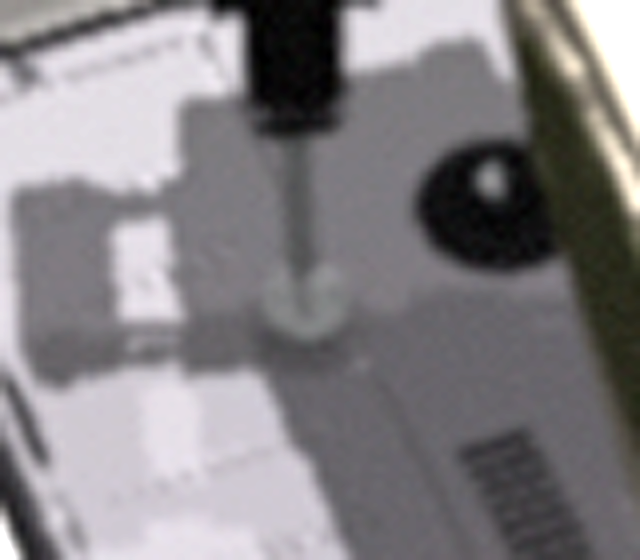

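move_arm --pt "-0.8 0 0 0.02 0.06" --pt "-0.8 0 0 0 0.06" --pt "-0.8 0 0 0 0.06" --pt "-0.8 0 0 0 0.06" --pt "-0.8 0 0 0.008 0.06" --pt "-0.8 0 0 0.008 0.06" --pt "-0.8 0 0 0.008 0.06" --pt "-0.8 0 0 0.008 0.06" --squeeze 45

```text
time: 36.65
ee_pos: [0.5347, -0.04, 0.2038]
eef_rot: [0.514, 0.858, 0.001, -0.005]
ft_force: [-1.6, -2.2, 2.3]
width: 0.028
```

```bash
python3 v.py s31
```

```text
t 36.65 p [ 0.5347 -0.04    0.2038] jaw yaw 28.2 q [-0.96  0.22  1.1   1.73 -0.21  1.32  0.68] F [-1.6 -2.2  2.3] M [-1.01  0.74  0.1 ] w 0.028
273 200
```

View pics/s31.png

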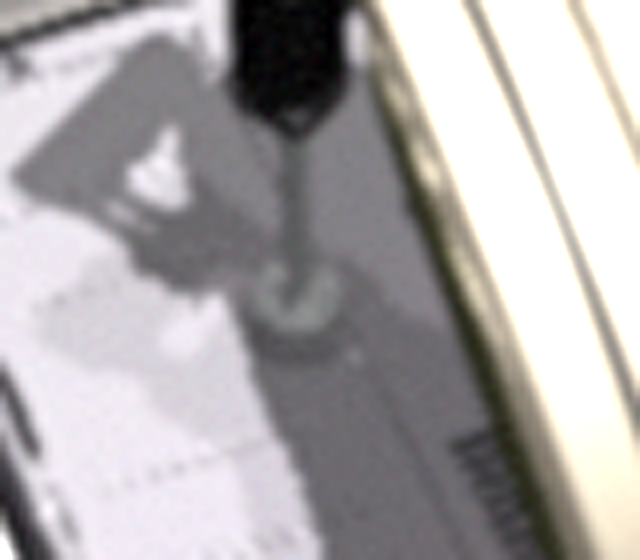

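move_arm --pt "-0.8 0 0 0.008 0.06" --pt "-0.8 0 0 0.008 0.06" --pt "-0.8 0 0 0.008 0.06" --pt "-0.8 0 0 0.008 0.06" --pt "-0.8 0 0 0.008 0.06" --pt "-0.8 0 0 0.008 0.06" --pt "-0.8 0 0 0.008 0.06" --pt "-0.8 0 0 0.008 0.06" --pt "-0.8 0 0 0.008 0.06" --pt "-0.8 0 0 0.008 0.06"

```text
time: 37.53
ee_pos: [0.5342, -0.0398, 0.2017]
eef_rot: [0.847, 0.532, -0.002, -0.005]
ft_force: [-4.2, -1.2, 5.7]
width: 0.0276
```

```bash
python3 v.py s32
```

```text
t 37.53 p [ 0.5342 -0.0398  0.2017] jaw yaw -25.7 q [-1.07  0.3   1.27  1.74 -0.3   1.33 -0.18] F [-4.2 -1.2  5.7] M [-0.85  1.65  0.08] w 0.0276
273 200
```

View pics/s32.png

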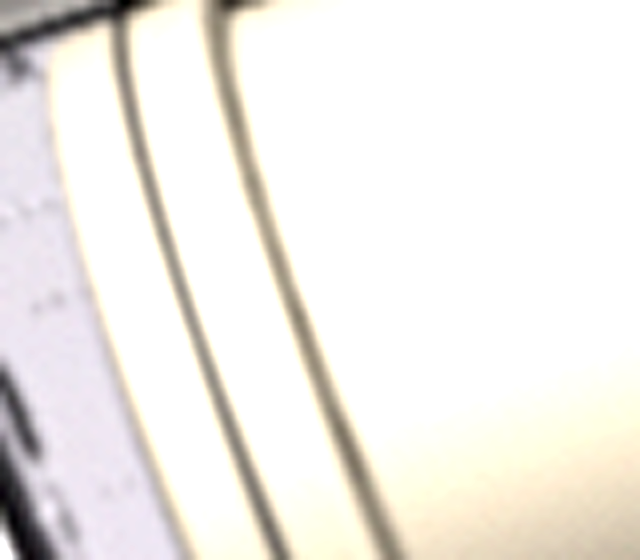

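move_arm --pt "-0.8 0 0 0.007 0.06" --pt "-0.8 0 0 0.007 0.06" --pt "-0.8 0 0 0.007 0.06" --pt "-0.8 0 0 0.007 0.06" --pt "-0.8 0 0 0.007 0.06" --pt "-0.8 0 0 0.007 0.06"

```text
time: 38.08
ee_pos: [0.5345, -0.0397, 0.2007]
eef_rot: [0.961, 0.275, -0.003, -0.004]
ft_force: [-2.8, -2.0, 6.0]
width: 0.0277
```

```bash
python3 -c "
from h import *
st()"
```

```text
t 38.08 p [ 0.5345 -0.0397  0.2007] jaw yaw -58.1 q [-1.08  0.32  1.31  1.74 -0.33  1.34 -0.72] F [-2.8 -2.   6. ] M [-0.86  1.27  0.04] w 0.0277
```

move_arm --pt "-0.8 0 0 0.007 0.06" --pt "-0.8 0 0 0.007 0.06" --pt "-0.8 0 0 0.007 0.06" --pt "-0.8 0 0 0.007 0.06" --pt "-0.8 0 0 0.007 0.06" --pt "-0.8 0 0 0.007 0.06"

```text
time: 38.58
ee_pos: [0.5345, -0.0401, 0.1997]
eef_rot: [1.0, -0.004, -0.004, -0.003]
ft_force: [-2.9, -3.2, 5.1]
width: 0.028
```

```bash
python3 -c "
from h import *
st()"
```

```text
t 38.58 p [ 0.5345 -0.0401  0.1997] jaw yaw -90.5 q [-1.09  0.34  1.32  1.74 -0.34  1.34 -1.28] F [-2.9 -3.2  5.1] M [-1.17  1.27  0.08] w 0.028
```

move_arm --pt "-0.8 0 0 0.007 0.06" --pt "-0.8 0 0 0.007 0.06" --pt "-0.8 0 0 0.007 0.06" --pt "-0.8 0 0 0.007 0.06" --pt "-0.8 0 0 0.007 0.06" --pt "-0.8 0 0 0.007 0.06" --pt "-0.8 0 0 0.007 0.06" --pt "-0.8 0 0 0.007 0.06"

```text
time: 39.25
ee_pos: [0.5338, -0.0406, 0.1981]
eef_rot: [0.928, -0.372, -0.005, -0.001]
ft_force: [-5.2, -3.8, 6.4]
width: 0.0275
```

```bash
python3 -c "
from h import *
st()"
```

```text
t 39.25 p [ 0.5338 -0.0406  0.1981] jaw yaw -133.7 q [-1.09  0.34  1.33  1.74 -0.34  1.34 -2.03] F [-5.2 -3.8  6.4] M [-1.5   2.2   0.08] w 0.0275
```

move_arm --pt "-0.8 0 0 0.007 0.06" --pt "-0.8 0 0 0.007 0.06" --pt "-0.8 0 0 0.007 0.06" --pt "-0.8 0 0 0.007 0.06" --pt "-0.8 0 0 0 0"

```text
time: 39.67
ee_pos: [0.5334, -0.0404, 0.1973]
eef_rot: [0.841, -0.54, -0.006, 0.001]
ft_force: [-7.2, -2.9, 7.3]
width: 0.0277
```

```bash
python3 -c "
from h import *
st()"
```

```text
t 39.67 p [ 0.5334 -0.0404  0.1973] jaw yaw -155.4 q [-1.09  0.35  1.33  1.74 -0.35  1.34 -2.4 ] F [-7.2 -2.9  7.3] M [-1.23  2.67  0.06] w 0.0277
```

move_arm --pt "-0.8 0 0 0 -0.065" --pt "-0.8 0 0 0 -0.065" --pt "-0.8 0 0 -0.05 0" --pt "-0.8 0 0 -0.1 0" --pt "-0.8 0 0 -0.15 0" --pt "-0.8 0 0 -0.2 0" --pt "-0.8 0 0 -0.2 0" --pt "-0.8 0 0 0 0"

```text
time: 40.33
ee_pos: [0.5358, -0.0387, 0.216]
eef_rot: [0.893, -0.45, -0.004, -0.002]
ft_force: [-0.2, 0.3, -2.2]
width: 0.0276
```

```bash
python3 -c "
from h import *
st()"
```

```text
t 40.33 p [ 0.5358 -0.0387  0.216 ] jaw yaw -143.4 q [-1.08  0.29  1.28  1.71 -0.29  1.36 -2.25] F [-0.2  0.3 -2.2] M [0.05 0.19 0.01] w 0.0276
```

move_arm --pt "-0.8 0 0 0 -0.077" --pt "-0.8 0 0 0 -0.077" --pt "-0.8 0 0 0 -0.077" --pt "-0.8 0 0 0 -0.077" --pt "-0.8 0 0 0 -0.077" --pt "-0.8 0 0 0 -0.077" --pt "-0.8 0 0 0 -0.077" --pt "-0.8 0 0 0 -0.077" --pt "-0.8 0 0 0 -0.077" --pt "-0.8 0 0 0 -0.077" --pt "-0.8 0 0 0 -0.077" --pt "-0.8 0 0 0 -0.077"

```text
time: 41.33
ee_pos: [0.5351, -0.0388, 0.2149]
eef_rot: [0.966, 0.259, -0.002, -0.004]
ft_force: [0.1, -0.3, -2.7]
width: 0.0279
```

move_arm --pt "-0.8 0 0 0 -0.077" --pt "-0.8 0 0 0 -0.077" --pt "-0.8 0 0 0 -0.077" --pt "-0.8 0 0 0 -0.077" --pt "-0.8 0 0 0 -0.077" --pt "-0.8 0 0 0 -0.077" --pt "-0.8 0 0 0 -0.077" --pt "-0.8 0 0 0 -0.077" --pt "-0.8 0 0 0 -0.077" --pt "-0.8 0 0 0 -0.077" --pt "-0.8 0 0 0 -0.077" --pt "-0.8 0 0 0 -0.077"

```text
time: 42.33
ee_pos: [0.5351, -0.0388, 0.2148]
eef_rot: [0.55, 0.835, 0.001, -0.005]
ft_force: [-0.5, 0.2, -1.7]
width: 0.0277
```

move_arm --pt "-0.8 0 0 0 -0.077" --pt "-0.8 0 0 0 -0.077" --pt "-0.8 0 0 0 0"

```text
time: 42.58
ee_pos: [0.5351, -0.0389, 0.2148]
eef_rot: [0.446, 0.895, 0.002, -0.005]
ft_force: [0.2, -0.2, -2.6]
width: 0.0276
```

```bash
python3 v.py s33
```

```text
t 42.58 p [ 0.5351 -0.0389  0.2148] jaw yaw 37.1 q [-0.71  0.15  0.79  1.71 -0.12  1.34  0.75] F [ 0.2 -0.2 -2.6] M [-0.03 -0.03 -0.  ] w 0.0276
272 197
```

View pics/s33.png

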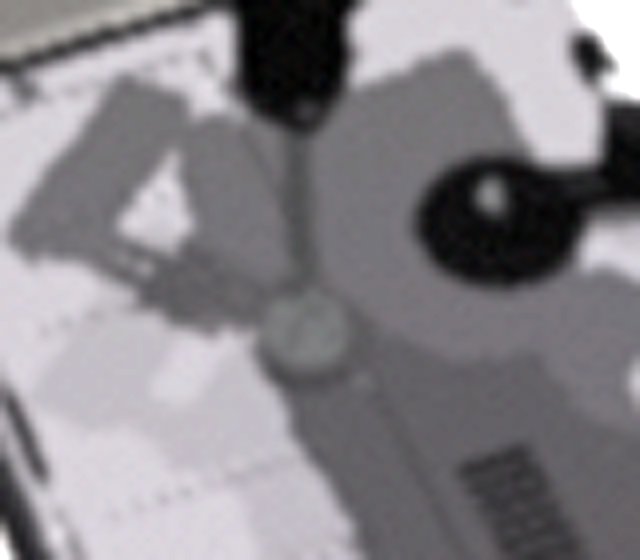

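move_arm --pt "-0.8 0 0 0.15 0" --pt "-0.8 0 0 0.15 0" --pt "-0.8 0 0 0.12 0" --pt "-0.8 0 0 0 0"

```text
time: 42.97
ee_pos: [0.5344, -0.0389, 0.2033]
eef_rot: [0.449, 0.894, 0.001, -0.005]
ft_force: [-0.2, 0.8, -2.3]
width: 0.0278
```

move_arm --pt "-0.8 0 0 0.08 0" --pt "-0.8 0 0 0 0"

```text
time: 43.13
ee_pos: [0.5346, -0.039, 0.2019]
eef_rot: [0.448, 0.894, 0.001, -0.005]
ft_force: [-0.3, 0.3, -1.9]
width: 0.0277
```

move_arm --pt "-0.8 0 0 0.06 0" --pt "-0.8 0 0 0 0"

```text
time: 43.3
ee_pos: [0.5347, -0.0391, 0.2005]
eef_rot: [0.448, 0.894, 0.001, -0.005]
ft_force: [-0.5, -0.9, -1.3]
width: 0.0277
```

move_arm --pt "-0.8 0 0 0.06 0" --pt "-0.8 0 0 0 0"

```text
time: 43.47
ee_pos: [0.5349, -0.0391, 0.1995]
eef_rot: [0.448, 0.894, 0.001, -0.005]
ft_force: [-1.2, -1.2, 2.7]
width: 0.0279
```

move_arm --pt "-0.8 0 0 0.02 0.03" --pt "-0.8 0 0 0.02 0.03" --pt "-0.8 0 0 0 0.03" --pt "-0.8 0 0 0 0"

```text
time: 43.8
ee_pos: [0.5351, -0.0393, 0.1991]
eef_rot: [0.512, 0.859, 0.001, -0.005]
ft_force: [-2.6, -1.3, 6.5]
width: 0.0276
```

```bash
python3 v.py s34
```

```text
t 43.8 p [ 0.5351 -0.0393  0.1991] jaw yaw 28.5 q [-0.72  0.17  0.8   1.73 -0.13  1.3   0.61] F [-2.6 -1.3  6.5] M [-0.41  0.81  0.03] w 0.0276
272 201
```

View pics/s34.png

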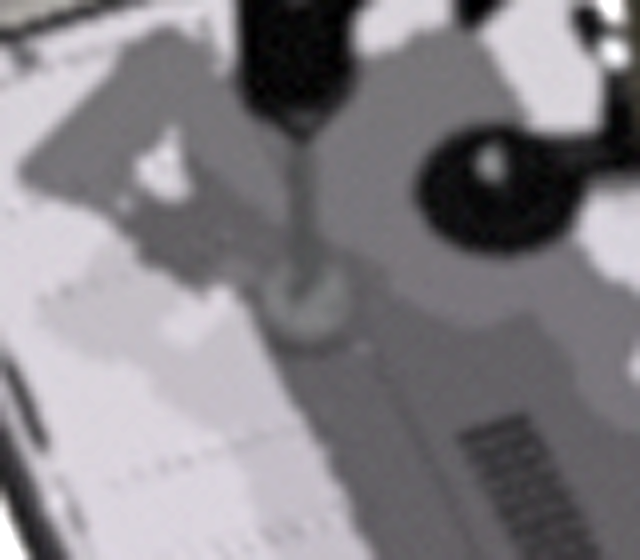

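move_arm --pt "-0.8 0 0 0 0.06" --pt "-0.8 0 0 0 0.06" --pt "-0.8 0 0 0 0.06"

```text
time: 44.1
ee_pos: [0.5349, -0.0393, 0.199]
eef_rot: [0.628, 0.778, 0.0, -0.005]
ft_force: [-4.0, -0.7, 7.2]
width: 0.0276
```

```bash
python3 -c "
from h import *
st()"
```

```text
t 44.1 p [ 0.5349 -0.0393  0.199 ] jaw yaw 12.2 q [-0.75  0.17  0.83  1.73 -0.14  1.31  0.33] F [-4.  -0.7  7.2] M [-0.37  1.19  0.02] w 0.0276
```

move_arm --pt "-0.8 0 0 0 0.06" --pt "-0.8 0 0 0 0.06" --pt "-0.8 0 0 0 0.06"

```text
time: 44.35
ee_pos: [0.5348, -0.0394, 0.1989]
eef_rot: [0.732, 0.682, -0.0, -0.005]
ft_force: [-2.9, -2.1, 5.8]
width: 0.0274
```

```bash
python3 -c "
from h import *
st()"; python3 v.py s35
```

```text
t 44.35 p [ 0.5348 -0.0394  0.1989] jaw yaw -4.0 q [-0.78  0.18  0.87  1.73 -0.14  1.31  0.05] F [-2.9 -2.1  5.8] M [-0.47  1.01  0.08] w 0.0274
t 44.35 p [ 0.5348 -0.0394  0.1989] jaw yaw -4.0 q [-0.78  0.18  0.87  1.73 -0.14  1.31  0.05] F [-2.9 -2.1  5.8] M [-0.47  1.01  0.08] w 0.0274
272 201
```

View pics/s35.png

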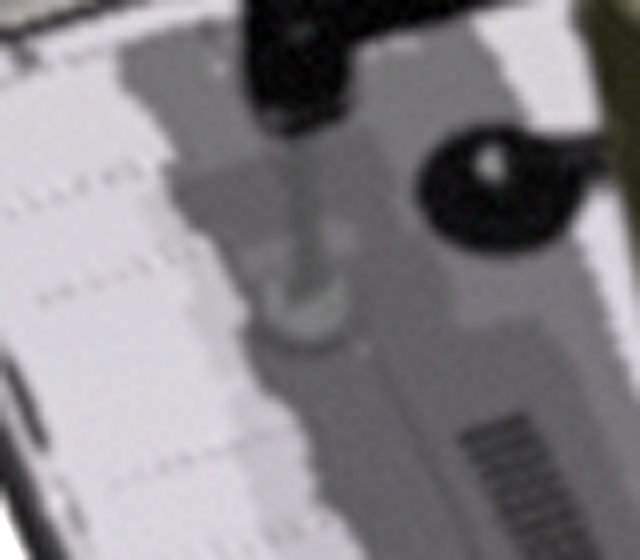

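move_arm --pt "-0.8 0 0 0.007 0.06" --pt "-0.8 0 0 0.007 0.06" --pt "-0.8 0 0 0.007 0.06" --pt "-0.8 0 0 0.007 0.06"

```text
time: 44.73
ee_pos: [0.5349, -0.0396, 0.1982]
eef_rot: [0.846, 0.533, -0.001, -0.005]
ft_force: [-2.5, -2.3, 6.9]
width: 0.0276
```

```bash
python3 -c "
from h import *
st()"
```

```text
t 44.73 p [ 0.5349 -0.0396  0.1982] jaw yaw -25.6 q [-0.82  0.18  0.92  1.73 -0.16  1.31 -0.31] F [-2.5 -2.3  6.9] M [-0.69  1.04  0.04] w 0.0276
```

move_arm --pt "-0.8 0 0 0.007 0.06" --pt "-0.8 0 0 0.007 0.06" --pt "-0.8 0 0 0.007 0.06"

```text
time: 44.98
ee_pos: [0.5349, -0.0398, 0.1977]
eef_rot: [0.913, 0.408, -0.002, -0.004]
ft_force: [-2.5, -2.2, 6.8]
width: 0.0277
```

move_arm --pt "-0.8 0 0 0.007 0.06" --pt "-0.8 0 0 0.007 0.06"

```text
time: 45.15
ee_pos: [0.535, -0.04, 0.1975]
eef_rot: [0.947, 0.32, -0.002, -0.004]
ft_force: [-2.5, -2.2, 9.2]
width: 0.0275
```

```bash
python3 -c "
from h import *
st()"
```

```text
t 45.15 p [ 0.535  -0.04    0.1975] jaw yaw -52.6 q [-0.87  0.2   0.99  1.74 -0.18  1.31 -0.76] F [-2.5 -2.2  9.2] M [-1.05  1.06  0.1 ] w 0.0275
```

move_arm --pt "-0.8 0 0 0 0.05" --pt "-0.8 0 0 0 0"

```text
time: 45.32
ee_pos: [0.5351, -0.04, 0.1975]
eef_rot: [0.959, 0.283, -0.002, -0.004]
ft_force: [-2.3, -3.5, 7.3]
width: 0.0278
```

```bash
python3 -c "
from h import *
st()"
```

```text
t 45.32 p [ 0.5351 -0.04    0.1975] jaw yaw -57.2 q [-0.88  0.2   1.    1.74 -0.18  1.31 -0.84] F [-2.3 -3.5  7.3] M [-1.02  0.95  0.09] w 0.0278
```

move_arm --pt "-0.8 0 0 0.005 0.05" --pt "-0.8 0 0 0.005 0.05" --pt "-0.8 0 0 0 0"

```text
time: 45.57
ee_pos: [0.5353, -0.0401, 0.1975]
eef_rot: [0.978, 0.206, -0.002, -0.003]
ft_force: [-2.4, -3.2, 9.1]
width: 0.028
```

```bash
python3 -c "
from h import *
st()"
```

```text
t 45.57 p [ 0.5353 -0.0401  0.1975] jaw yaw -66.2 q [-0.9   0.21  1.02  1.74 -0.19  1.31 -0.99] F [-2.4 -3.2  9.1] M [-1.07  0.97  0.09] w 0.028
```

move_arm --pt "-0.8 0 0 0.005 0.05" --pt "-0.8 0 0 0.005 0.05" --pt "-0.8 0 0 0 0"

```text
time: 45.82
ee_pos: [0.5354, -0.04, 0.1974]
eef_rot: [0.992, 0.129, -0.002, -0.003]
ft_force: [-3.3, -2.8, 10.3]
width: 0.0276
```

```bash
python3 -c "
from h import *
st()"
```

```text
t 45.82 p [ 0.5354 -0.04    0.1974] jaw yaw -75.2 q [-0.92  0.21  1.05  1.74 -0.2   1.31 -1.14] F [-3.3 -2.8 10.3] M [-0.92  1.09  0.1 ] w 0.0276
```

move_arm --pt "-0.8 0 0 -0.01 -0.05" --pt "-0.8 0 0 -0.01 -0.04" --pt "-0.8 0 0 0 0"

```text
time: 46.07
ee_pos: [0.5352, -0.0396, 0.1976]
eef_rot: [0.979, 0.203, -0.002, -0.004]
ft_force: [-1.8, -1.5, 7.2]
width: 0.0277
```

```bash
python3 -c "
from h import *
st()"
```

```text
t 46.07 p [ 0.5352 -0.0396  0.1976] jaw yaw -66.5 q [-0.9   0.21  1.02  1.74 -0.19  1.31 -0.99] F [-1.8 -1.5  7.2] M [-0.67  0.85  0.04] w 0.0277
```

Torque eased; draw out straight up and look.

move_arm --pt "-0.8 0 0 -0.03 0" --pt "-0.8 0 0 -0.06 0" --pt "-0.8 0 0 -0.1 0" --pt "-0.8 0 0 -0.2 0" --pt "-0.8 0 0 -0.4 0" --pt "-0.8 0 0 -0.6 0" --pt "-0.8 0 0 -0.6 0" --pt "-0.8 0 0 -0.6 0" --pt "-0.8 0 0 -0.6 0" --pt "-0.8 0 0 0 0"

```text
time: 46.9
ee_pos: [0.5368, -0.0392, 0.2799]
eef_rot: [0.979, 0.202, -0.001, -0.004]
ft_force: [0.5, 0.2, -0.8]
width: 0.0276
```

```bash
python3 -c "
from h import *
st()
im=r.camera('side');cv2.imwrite('pics/s36f.png',im[:,:,::-1])
im=im[170:300,250:370,::-1];im=cv2.normalize(im,None,0,255,cv2.NORM_MINMAX)
cv2.imwrite('pics/s36.png',cv2.resize(im,None,fx=6,fy=4.5,interpolation=cv2.INTER_CUBIC))
find('side','dish')"
```

```text
t 46.9 p [ 0.5368 -0.0392  0.2799] jaw yaw -66.7 q [-0.93  0.15  1.04  1.61 -0.14  1.47 -1.04] F [ 0.5  0.2 -0.8] M [-0.08  0.1  -0.02] w 0.0276
side tip dish 0.85 [ 0.5025  0.2317 -0.    ] [208. 307.]
```

View pics/s36.png

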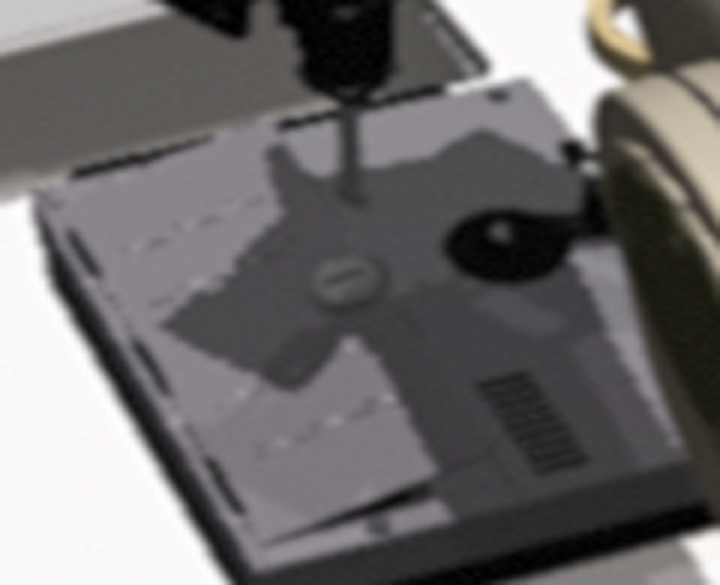

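```bash
python3 - <<'E'
from h import *
im=cv2.imread("pics/s36f.png")[218:248,292:324]
g=cv2.normalize(im,None,0,255,cv2.NORM_MINMAX)
cv2.imwrite("pics/z3.png",cv2.resize(g,None,fx=20,fy=20,interpolation=cv2.INTER_CUBIC))
c=np.array([.523,-.039,.086])
print(proj("side",c))
for th in(3.9,4.2,4.45,4.8):
    t=np.radians(-2.9)-th; e=.009*np.array([np.cos(t),np.sin(t),0])
    print(th,(proj("side",c+e)-proj("side",c-e)).round(2))
E
```

```text
[309.94405065 238.64056471]
3.9 [-2.93  5.75]
4.2 [-4.93  4.82]
4.45 [-6.27  3.72]
4.8 [-7.47  1.81]
```

View pics/z3.png

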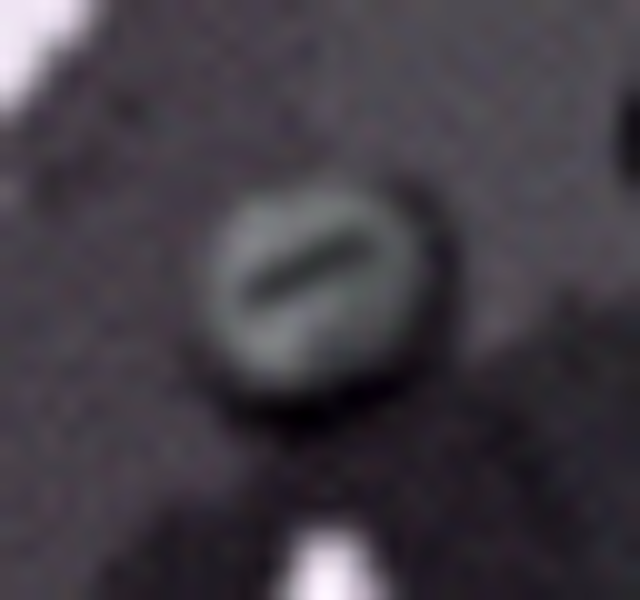

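move_arm --pt "-0.8 0 0 0 -0.079" --pt "-0.8 0 0 0 -0.079" --pt "-0.8 0 0 0 -0.079" --pt "-0.8 0 0 0 -0.079" --pt "-0.8 0 0 0.2 -0.079" --pt "-0.8 0 0 0.3 -0.079" --pt "-0.8 0 0 0.5 -0.079" --pt "-0.8 0 0 0.5 -0.079" --pt "-0.8 0 0 0.5 -0.079" --pt "-0.8 0 0 0.2 0" --pt "-0.8 0 0 0 0"

```text
time: 47.92
ee_pos: [0.5341, -0.0389, 0.22]
eef_rot: [0.725, 0.688, -0.001, -0.006]
ft_force: [0.4, 0.6, -2.1]
width: 0.0276
```

```bash
python3 v.py s37; python3 - <<'E'
from h import *
im=r.camera("side")[205:255,285:335,::-1]
im=cv2.normalize(im,None,0,255,cv2.NORM_MINMAX)
cv2.imwrite("pics/z4.png",cv2.resize(im,None,fx=12,fy=12,interpolation=cv2.INTER_CUBIC))
im=r.camera("top")[170:310,250:420,::-1]
cv2.imwrite("pics/t37.png",cv2.convertScaleAbs(cv2.resize(im,None,fx=4.5,fy=4,interpolation=cv2.INTER_CUBIC),alpha=2))
E
```

```text
t 47.92 p [ 0.5341 -0.0389  0.22  ] jaw yaw -3.0 q [-0.81  0.16  0.9   1.7  -0.14  1.35  0.07] F [ 0.4  0.6 -2.1] M [ 0.03 -0.02  0.02] w 0.0276
272 196
```

View pics/s37.png

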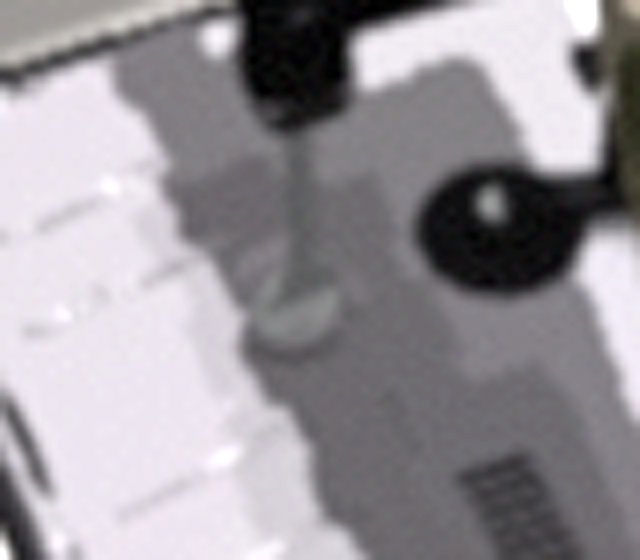

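View pics/z4.png

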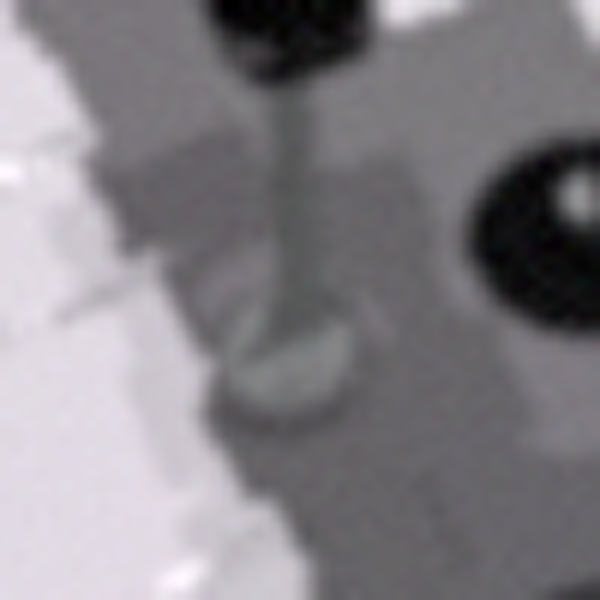

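move_arm --pt "-0.8 0 0 0.1 0" --pt "-0.8 0 0 0.1 0" --pt "-0.8 0 0 0.1 0" --pt "-0.8 0 0 0 0"

```text
time: 48.4
ee_pos: [0.5347, -0.0395, 0.2136]
eef_rot: [0.724, 0.69, -0.001, -0.005]
ft_force: [-2.4, -1.3, -0.9]
width: 0.028
```

move_arm --pt "-0.8 0 0 0.1 0" --pt "-0.8 0 0 0.1 0" --pt "-0.8 0 0 0 0"

```text
time: 48.65
ee_pos: [0.5347, -0.0394, 0.2084]
eef_rot: [0.724, 0.69, -0.001, -0.005]
ft_force: [-1.5, -1.9, -0.9]
width: 0.0279
```

move_arm --pt "-0.8 0 0 0.08 0" --pt "-0.8 0 0 0.08 0" --pt "-0.8 0 0 0 0"

```text
time: 48.9
ee_pos: [0.5347, -0.0391, 0.2045]
eef_rot: [0.724, 0.69, -0.001, -0.005]
ft_force: [-2.5, -1.6, 0.5]
width: 0.0278
```

```bash
python3 v.py s38
```

```text
t 48.9 p [ 0.5347 -0.0391  0.2045] jaw yaw -2.8 q [-0.8   0.18  0.9   1.72 -0.15  1.32  0.08] F [-2.5 -1.6  0.5] M [-0.72  0.58  0.05] w 0.0278
272 200
```

View pics/s38.png

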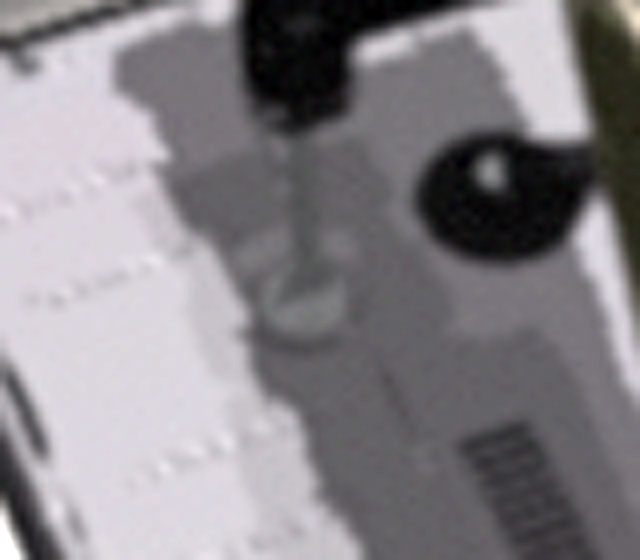

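move_arm --pt "-0.8 0 0 0.08 0" --pt "-0.8 0 0 0.08 0" --pt "-0.8 0 0 0 0"

```text
time: 49.2
ee_pos: [0.5347, -0.039, 0.2006]
eef_rot: [0.724, 0.69, -0.0, -0.005]
ft_force: [-1.8, -2.5, 0.4]
width: 0.0278
```

move_arm --pt "-0.8 0 0 0.06 0" --pt "-0.8 0 0 0.04 0" --pt "-0.8 0 0 0 0"

```text
time: 49.45
ee_pos: [0.5348, -0.039, 0.1982]
eef_rot: [0.724, 0.69, -0.0, -0.005]
ft_force: [-1.0, -1.6, 0.8]
width: 0.0279
```

```bash
python3 v.py s39
```

```text
t 49.45 p [ 0.5348 -0.039   0.1982] jaw yaw -2.8 q [-0.8   0.18  0.9   1.73 -0.15  1.31  0.08] F [-1.  -1.6  0.8] M [-0.79  0.57 -0.  ] w 0.0279
272 201
```

View pics/s39.png

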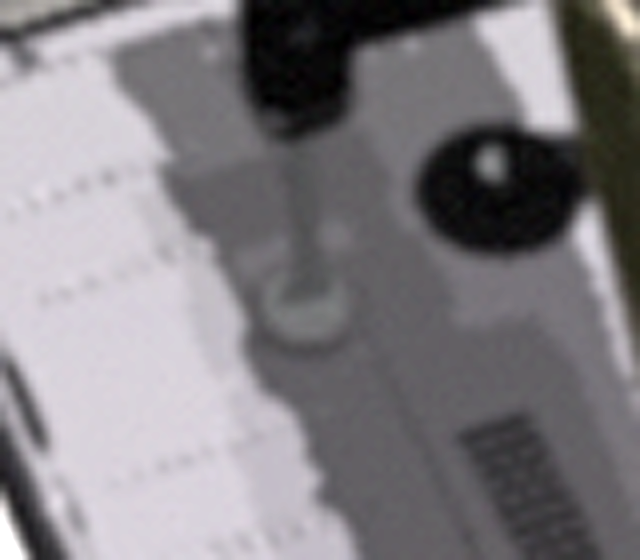

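move_arm --pt "-0.8 0 0 0.05 0" --pt "-0.8 0 0 0 0"

```text
time: 49.67
ee_pos: [0.5349, -0.039, 0.1974]
eef_rot: [0.724, 0.69, -0.0, -0.005]
ft_force: [-2.6, -2.7, 3.6]
width: 0.0276
```

move_arm --pt "-0.8 0 0 0.04 0" --pt "-0.8 0 0 0 0"

```text
time: 49.83
ee_pos: [0.5346, -0.0384, 0.1961]
eef_rot: [0.724, 0.69, -0.0, -0.005]
ft_force: [-2.6, -1.2, 3.3]
width: 0.0276
```

move_arm --pt "-0.8 0 0 0.03 0" --pt "-0.8 0 0 0 0"

```text
time: 50.0
ee_pos: [0.5348, -0.0386, 0.1957]
eef_rot: [0.724, 0.69, -0.0, -0.005]
ft_force: [-3.2, -0.1, 6.7]
width: 0.0277
```

move_arm --pt "-0.8 0 0 0 0.05" --pt "-0.8 0 0 0 0.05" --pt "-0.8 0 0 0 0.05" --pt "-0.8 0 0 0 0"

```text
time: 50.33
ee_pos: [0.5348, -0.0384, 0.1957]
eef_rot: [0.801, 0.598, -0.001, -0.005]
ft_force: [-3.1, 0.6, 6.1]
width: 0.0278
```

```bash
python3 -c "
from h import *
st()"
```

```text
t 50.33 p [ 0.5348 -0.0384  0.1957] jaw yaw -16.5 q [-0.83  0.19  0.93  1.74 -0.16  1.3  -0.15] F [-3.1  0.6  6.1] M [-0.    1.29  0.05] w 0.0278
```

move_arm --pt "-0.8 0 0 0 0.05" --pt "-0.8 0 0 0 0.05" --pt "-0.8 0 0 0 0"

```text
time: 50.58
ee_pos: [0.5346, -0.0383, 0.1956]
eef_rot: [0.846, 0.534, -0.001, -0.005]
ft_force: [-2.9, 1.0, 6.7]
width: 0.0274
```

```bash
python3 -c "
from h import *
st()"
```

```text
t 50.58 p [ 0.5346 -0.0383  0.1956] jaw yaw -25.5 q [-0.85  0.19  0.95  1.74 -0.17  1.3  -0.3 ] F [-2.9  1.   6.7] M [0.17 1.59 0.12] w 0.0274
```

move_arm --pt "-0.8 0 0 0 0.05" --pt "-0.8 0 0 0 0.05" --pt "-0.8 0 0 0 0"

```text
time: 50.83
ee_pos: [0.5347, -0.0383, 0.1957]
eef_rot: [0.885, 0.466, -0.002, -0.005]
ft_force: [-2.7, 0.4, 7.4]
width: 0.0277
```

```bash
python3 -c "
from h import *
st()"
```

```text
t 50.83 p [ 0.5347 -0.0383  0.1957] jaw yaw -34.5 q [-0.86  0.2   0.98  1.74 -0.18  1.3  -0.45] F [-2.7  0.4  7.4] M [0.14 1.42 0.14] w 0.0277
```

move_arm --pt "-0.8 0 0 0 -0.05" --pt "-0.8 0 0 0 -0.05" --pt "-0.8 0 0 -0.02 -0.05" --pt "-0.8 0 0 0 0"

```text
time: 51.17
ee_pos: [0.5346, -0.0384, 0.1959]
eef_rot: [0.822, 0.57, -0.001, -0.005]
ft_force: [-3.4, 0.2, 3.6]
width: 0.0275
```

```bash
python3 -c "
from h import *
st()"
```

```text
t 51.17 p [ 0.5346 -0.0384  0.1959] jaw yaw -20.5 q [-0.83  0.19  0.94  1.74 -0.17  1.3  -0.22] F [-3.4  0.2  3.6] M [ 0.09  1.21 -0.01] w 0.0275
```

move_arm --pt "-0.8 -0.01 -0.03 0 0" --pt "-0.8 0 0 -0.02 0" --pt "-0.8 0 0 -0.03 0" --pt "-0.8 0 0 0 0"

```text
time: 51.5
ee_pos: [0.5339, -0.0388, 0.1969]
eef_rot: [0.823, 0.568, -0.001, -0.005]
ft_force: [-0.7, -0.3, -2.2]
width: 0.0274
```

```bash
python3 -c "
from h import *
st()"
```

```text
t 51.5 p [ 0.5339 -0.0388  0.1969] jaw yaw -20.8 q [-0.84  0.19  0.94  1.74 -0.16  1.3  -0.22] F [-0.7 -0.3 -2.2] M [0.07 0.4  0.05] w 0.0274
```

Relieved. Now draw out slowly, then look.

move_arm --pt "-0.8 0 0 -0.05 0" --pt "-0.8 0 0 -0.05 0" --pt "-0.8 0 0 -0.08 0" --pt "-0.8 0 0 -0.1 0" --pt "-0.8 0 0 -0.2 0" --pt "-0.8 0 0 -0.5 0" --pt "-0.8 0 0 -0.7 0" --pt "-0.8 0 0 -0.7 0" --pt "-0.8 0 0 -0.7 0" --pt "-0.8 0 0 -0.5 0" --pt "-0.8 0 0 0 0"

```text
time: 52.42
ee_pos: [0.5359, -0.0399, 0.29]
eef_rot: [0.823, 0.568, 0.001, -0.004]
ft_force: [0.2, 0.3, -1.5]
width: 0.0279
```

```bash
python3 -c "
from h import *
st()
im=r.camera('side');cv2.imwrite('pics/s40f.png',im[:,:,::-1])
im=im[170:300,250:370,::-1];im=cv2.normalize(im,None,0,255,cv2.NORM_MINMAX)
cv2.imwrite('pics/s40.png',cv2.resize(im,None,fx=6,fy=4.5,interpolation=cv2.INTER_CUBIC))
find('side','dish')"
```

```text
t 52.42 p [ 0.5359 -0.0399  0.29  ] jaw yaw -20.8 q [-0.86  0.13  0.96  1.59 -0.11  1.49 -0.26] F [ 0.2  0.3 -1.5] M [-0.13  0.04  0.01] w 0.0279
side tip dish 0.65 [ 4.968e-01  2.326e-01 -3.000e-04] [208. 309.]
```

View pics/s40.png

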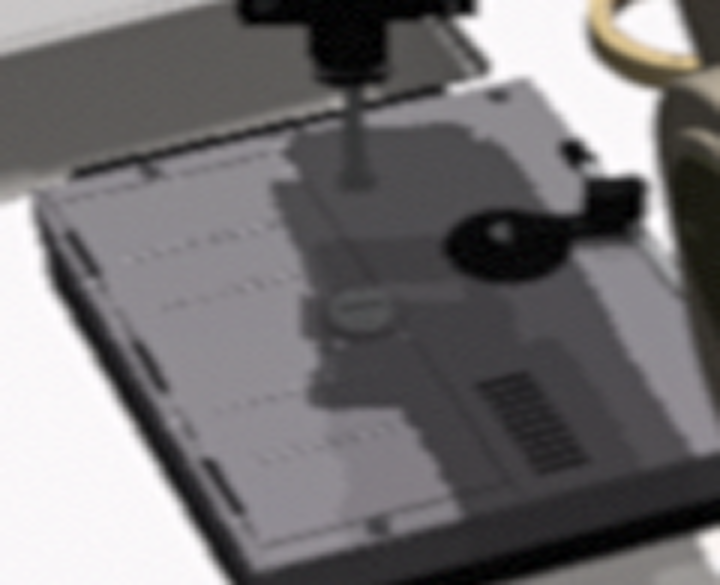

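move_arm --pt "-0.8 0 0 -0.2 0.076" --pt "-0.8 0 0 -0.2 0.076" --pt "-0.8 0 0 0 0.076" --pt "-0.8 0 0 0 0.076" --pt "-0.8 0 0 0 0.076" --pt "-0.8 0 0 0 0.076" --pt "-0.8 0 0 0 0"

```text
time: 53.1
ee_pos: [0.5342, -0.0395, 0.2957]
eef_rot: [0.971, 0.241, -0.004, -0.004]
ft_force: [-0.2, 0.1, -2.3]
width: 0.0278
```

```bash
python3 -c "
from h import *
to(.506,-.3352)
find('top','block_hole');print(ray('side',(426,201),.1))"
```

```text
t 53.1 p [ 0.5342 -0.0395  0.2957] jaw yaw -62.1 q [-0.93  0.14  1.03  1.58 -0.12  1.5  -0.97] F [-0.2  0.1 -2.3] M [-0.06  0.09  0.04] w 0.0278
units [-6.53  9.93 -0.07]
[ 0.49924374 -0.33550043  0.1       ]
```

move_arm --pt "-0.8 -0.3 0.4 0 0" --pt "-0.8 -0.55 0.85 0 0" --pt "-0.8 -0.55 0.85 0 0" --pt "-0.8 -0.55 0.85 0 0" --pt "-0.8 -0.55 0.85 0 0" --pt "-0.8 -0.55 0.85 0 0" --pt "-0.8 -0.55 0.85 0 0" --pt "-0.8 -0.55 0.85 0 0" --pt "-0.8 -0.55 0.85 0 0" --pt "-0.8 -0.55 0.85 0 0" --pt "-0.8 -0.55 0.85 0 0" --pt "-0.8 -0.73 1 0 0"

```text
time: 54.15
ee_pos: [0.5076, -0.3359, 0.2944]
eef_rot: [0.969, 0.246, -0.003, -0.005]
ft_force: [0.3, 1.0, -1.6]
width: 0.0278
```

move_arm --pt "-0.8 0 0 0 0" --pt "-0.8 0 0 0 0"

```text
time: 54.32
ee_pos: [0.5056, -0.3382, 0.2945]
eef_rot: [0.97, 0.243, -0.004, -0.004]
ft_force: [0.7, 0.6, -1.6]
width: 0.028
```

```bash
python3 -c "
from h import *
to(.506,-.3352)
im=r.camera('side')[80:280,380:510,::-1]
cv2.imwrite('pics/s41.png',cv2.convertScaleAbs(cv2.resize(im,None,fx=5,fy=3,interpolation=cv2.INTER_CUBIC),alpha=2.2))
"
```

```text
t 54.32 p [ 0.5056 -0.3382  0.2945] jaw yaw -61.9 q [-0.25  0.42  1.08  1.39 -0.36  1.56 -0.29] F [ 0.7  0.6 -1.6] M [-0.06  0.08 -0.02] w 0.028
units [ 0.07 -0.1   0.  ]
```

View pics/s41.png

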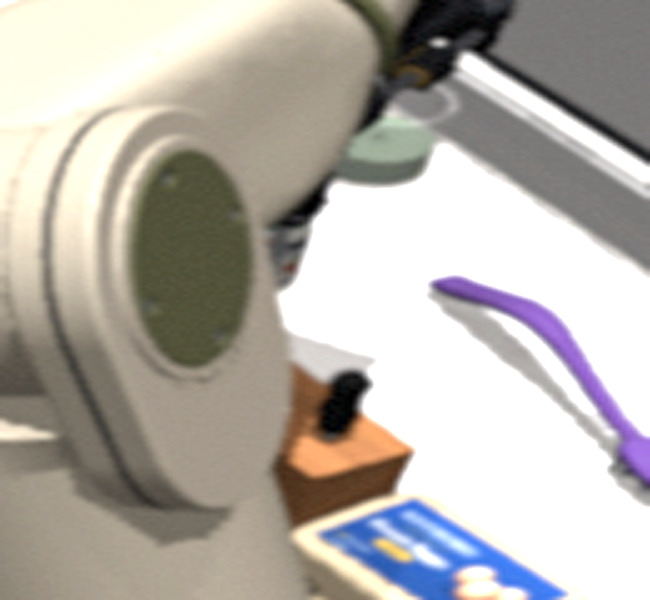

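move_arm --pt "-0.8 0.07 -0.1 0.5 0" --pt "-0.8 0 0 0.8 0" --pt "-0.8 0 0 0.8 0" --pt "-0.8 0 0 0.5 0" --pt "-0.8 0 0 0 0" --pt "-0.8 0 0 0 0"

```text
time: 54.87
ee_pos: [0.5079, -0.3307, 0.23]
eef_rot: [0.97, 0.245, -0.003, -0.004]
ft_force: [0.1, -0.2, -0.4]
width: 0.0275
```

```bash
python3 -c "
from h import *
to(.506,-.3352)
im=r.camera('side')[80:280,380:510,::-1]
cv2.imwrite('pics/s42.png',cv2.convertScaleAbs(cv2.resize(im,None,fx=5,fy=3,interpolation=cv2.INTER_CUBIC),alpha=2.2))
"
```

```text
t 54.87 p [ 0.5079 -0.3307  0.23  ] jaw yaw -61.7 q [-0.27  0.43  1.06  1.5  -0.38  1.43 -0.28] F [ 0.1 -0.2 -0.4] M [-0.11  0.14 -0.02] w 0.0275
units [-0.15  0.12 -0.  ]
```

move_arm --pt "-0.8 -0.12 0.1 0 0" --pt "-0.8 0 0 0 0" --pt "-0.8 0 0 0 0" --pt "-0.8 0 0 0 0"

```text
time: 55.25
ee_pos: [0.5063, -0.3353, 0.2303]
eef_rot: [0.97, 0.244, -0.003, -0.004]
ft_force: [0.4, 0.6, -1.2]
width: 0.0276
```

```bash
python3 -c "
from h import *
to(.506,-.3352)
im=r.camera('side')[80:280,380:510,::-1]
cv2.imwrite('pics/s42.png',cv2.convertScaleAbs(cv2.resize(im,None,fx=5,fy=3,interpolation=cv2.INTER_CUBIC),alpha=2.2))
im=r.camera('top')[180:320,400:520,::-1]
cv2.imwrite('pics/t42.png',cv2.convertScaleAbs(cv2.resize(im,None,fx=5,fy=4,interpolation=cv2.INTER_CUBIC),alpha=2.2))
"
```

```text
t 55.25 p [ 0.5063 -0.3353  0.2303] jaw yaw -61.8 q [-0.26  0.44  1.06  1.5  -0.38  1.43 -0.27] F [ 0.4  0.6 -1.2] M [-0.05  0.08 -0.04] w 0.0276
units [-0.01 -0.01  0.  ]
```

View pics/s42.png

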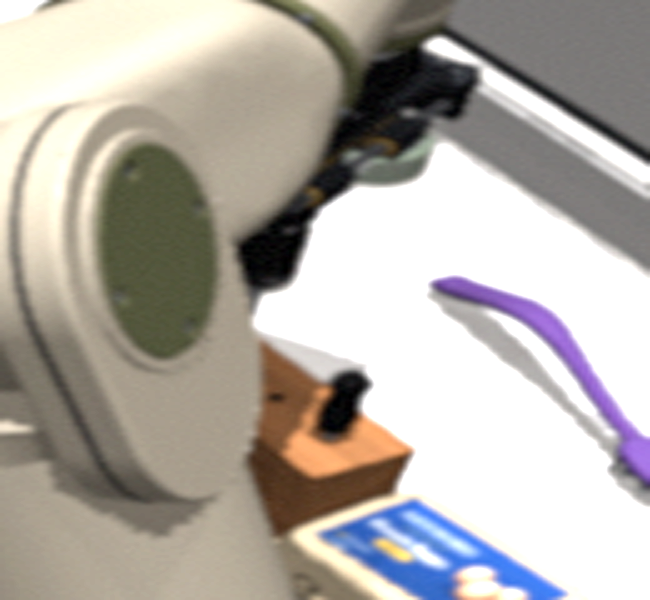

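View pics/t42.png

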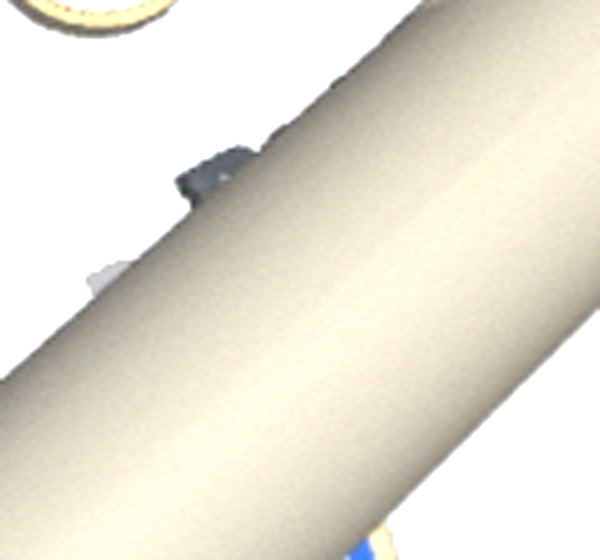

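move_arm --pt "-0.8 0 0 0.3 0" --pt "-0.8 0 0 0.3 0" --pt "-0.8 0 0 0.15 0" --pt "-0.8 0 0 0 0"

```text
time: 55.68
ee_pos: [0.5056, -0.3343, 0.2096]
eef_rot: [0.97, 0.244, -0.004, -0.005]
ft_force: [0.1, 0.0, -1.5]
width: 0.0277
```

move_arm --pt "-0.8 0 0 0.15 0" --pt "-0.8 0 0 0.15 0" --pt "-0.8 0 0 0 0"

```text
time: 55.93
ee_pos: [0.5058, -0.3346, 0.2028]
eef_rot: [0.97, 0.244, -0.003, -0.004]
ft_force: [-0.9, -0.2, -2.1]
width: 0.0276
```

```bash
python3 -c "
from h import *
to(.506,-.3352)"
```

```text
t 55.93 p [ 0.5058 -0.3346  0.2028] jaw yaw -61.8 q [-0.26  0.45  1.04  1.54 -0.39  1.39 -0.26] F [-0.9 -0.2 -2.1] M [-0.15  0.13  0.02] w 0.0276
units [-0.01  0.02 -0.  ]
```

move_arm --pt "-0.8 0 0 0.3 0" --pt "-0.8 0 0 0.3 0" --pt "-0.8 0 0 0.3 0" --pt "-0.8 0 0 0.3 0" --pt "-0.8 0 0 0.3 0" --pt "-0.8 0 0 0.3 0" --pt "-0.8 0 0 0.3 0" --pt "-0.8 0 0 0.2 0" --pt "-0.8 0 0 0.2 0" --pt "-0.8 0 0 0 0" --pt "-0.8 0 0 0 0"

```text
time: 56.85
ee_pos: [0.5055, -0.3344, 0.141]
eef_rot: [0.97, 0.244, -0.003, -0.004]
ft_force: [-0.5, 0.7, -1.9]
width: 0.0275
```

```bash
python3 -c "
from h import *
to(.506,-.3352,.131)"
```

```text
t 56.85 p [ 0.5055 -0.3344  0.141 ] jaw yaw -61.8 q [-0.24  0.5   1.01  1.63 -0.44  1.27 -0.23] F [-0.5  0.7 -1.9] M [-0.08  0.14  0.03] w 0.0275
units [0.   0.04 0.4 ]
```

move_arm --pt "-0.8 0 0 0.15 0" --pt "-0.8 0 0 0.12 0" --pt "-0.8 0 0 0 0"

```text
time: 57.1
ee_pos: [0.5054, -0.3342, 0.1338]
eef_rot: [0.97, 0.244, -0.003, -0.004]
ft_force: [0.1, -0.4, -1.9]
width: 0.0278
```

move_arm --pt "-0.8 0 0 0.06 0" --pt "-0.8 0 0 0 0"

```text
time: 57.27
ee_pos: [0.5055, -0.3343, 0.1327]
eef_rot: [0.97, 0.244, -0.003, -0.004]
ft_force: [-0.9, 0.8, -1.8]
width: 0.0283
```

move_arm --pt "-0.8 0 0 0.06 0" --pt "-0.8 0 0 0 0"

```text
time: 57.43
ee_pos: [0.5055, -0.3343, 0.1312]
eef_rot: [0.97, 0.244, -0.003, -0.004]
ft_force: [-0.4, 0.1, -2.5]
width: 0.028
```

move_arm --pt "-0.8 0 0 0.06 0" --pt "-0.8 0 0 0 0"

```text
time: 57.6
ee_pos: [0.5056, -0.3344, 0.1309]
eef_rot: [0.97, 0.244, -0.002, -0.004]
ft_force: [-3.3, 2.8, 8.3]
width: 0.0281
```

move_arm --pt "-0.8 0 0 0.05 0" --pt "-0.8 0 0 0 0"

```text
time: 57.77
ee_pos: [0.5056, -0.3345, 0.1308]
eef_rot: [0.97, 0.244, -0.002, -0.004]
ft_force: [-7.2, 6.0, 18.6]
width: 0.0275
```

move_arm --pt "-0.8 0 0 -0.07 0" --pt "-0.8 0 0 0 0" --pt "-0.2 0 0 0 0" --pt "0 0 0 0 0" --pt "0.3 0 0 0 0" --pt "0.7 0 0 0 0" --pt "1 0 0 0 0" --pt "1 0 0 0 0" --pt "1 0 0 -0.2 0" --pt "1 0 0 -0.4 0" --pt "1 0 0 -0.6 0" --pt "1 0 0 -0.6 0"

```text
time: 58.77
ee_pos: [0.5057, -0.3348, 0.1766]
eef_rot: [0.97, 0.244, -0.003, -0.004]
ft_force: [-0.7, 1.2, -0.2]
width: 0.0838
```

move_arm --pt "1 0 0 -0.8 0" --pt "1 0 0 -0.8 0" --pt "1 0 0 -0.8 0" --pt "1 0 0 -0.8 0" --pt "1 0 0 -0.8 0" --pt "1 0 0 0 0"

```text
time: 59.27
ee_pos: [0.5074, -0.3367, 0.2801]
eef_rot: [0.97, 0.243, -0.001, -0.002]
ft_force: [-0.7, -0.3, -0.7]
width: 0.0872
```

```bash
python3 -c "
from h import *
to(.5462,-.0600)
im=r.camera('side')[80:280,380:510,::-1]
cv2.imwrite('pics/s43.png',cv2.convertScaleAbs(cv2.resize(im,None,fx=5,fy=3,interpolation=cv2.INTER_CUBIC),alpha=2.2))
im=r.camera('top')[170:310,270:410,::-1]
cv2.imwrite('pics/t43.png',cv2.convertScaleAbs(cv2.resize(im,None,fx=5,fy=4.2,interpolation=cv2.INTER_CUBIC),alpha=2))
find('top','crank_axis');find('top','crank_grip');find('top','dish');find('top','cover_edge')
find('side','crank_axis');find('side','crank_grip')
"
```

```text
t 59.27 p [ 0.5074 -0.3367  0.2801] jaw yaw -61.8 q [-0.26  0.41  1.07  1.42 -0.36  1.52 -0.29] F [-0.7 -0.3 -0.7] M [-0.1   0.12 -0.02] w 0.0872
units [ 6.6  -9.02  0.04]
top tip crank_axis 0.58 [ 0.5522 -0.1084  0.0802] [353. 233.]
top tip crank_grip 0.47 [ 0.5352 -0.1487  0.1125] [373. 236.]
top tip dish 0.57 [ 0.5062  0.2361 -0.0015] [211. 268.]
top tip dish 0.2 [7.594e-01 2.720e-01 5.000e-04] [194. 169.]
top tip cover_edge 0.94 [ 0.5337 -0.0485  0.0845] [328. 242.]
side tip crank_axis 0.83 [ 0.5449 -0.1098  0.0792] [333. 224.]
```

View pics/s43.png

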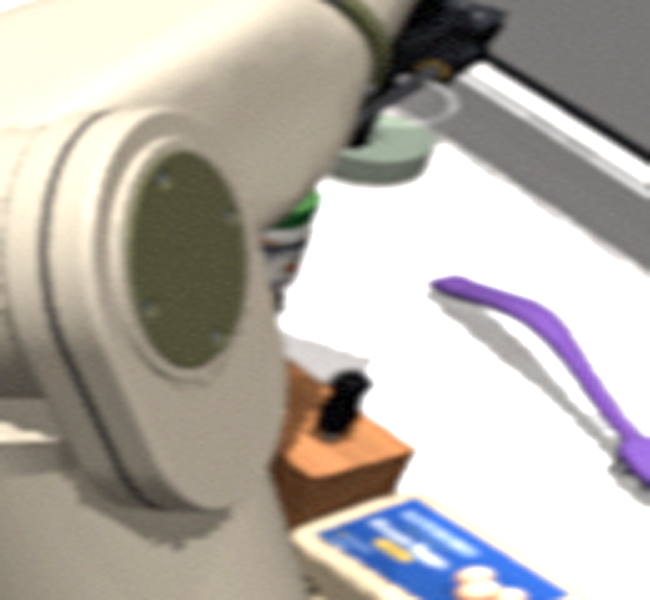

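View pics/t43.png

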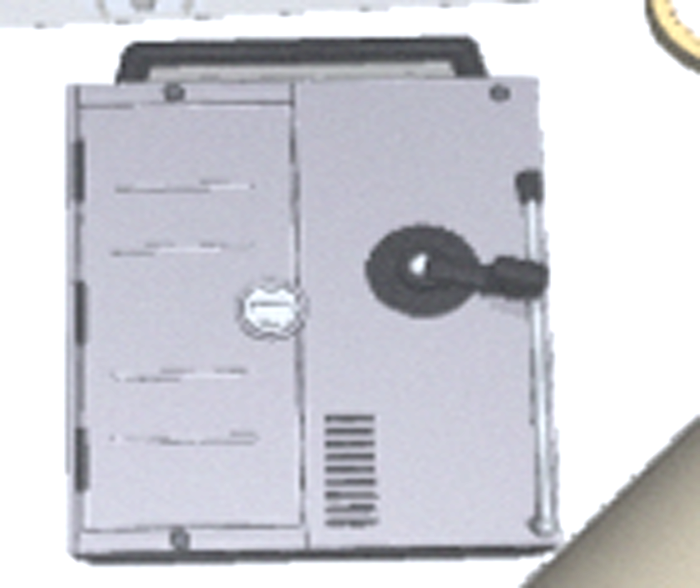

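```bash
python3 -c "
from h import *
to(.5668,-.1496,.12)
s=r.read_state();R=Ro.from_quat(s['eef_rot']).as_matrix()
a=-67;c=np.array([.55,-.11])
print(np.linalg.norm(c))
for k in range(24):
    t0,t1=np.radians(a-15*k),np.radians(a-15*(k+1))
    d=.043*np.array([np.cos(t1)-np.cos(t0),np.sin(t1)-np.sin(t0),0])
    print(k,a-15*(k+1),(R.T@d/.025).round(2)[:2], (c+.043*np.array([np.cos(t1),np.sin(t1)])).round(4))
"
```

```text
t 59.67 p [ 0.5063 -0.3351  0.2748] jaw yaw -61.8 q [-0.26  0.42  1.07  1.43 -0.36  1.52 -0.29] F [0.7 0.3 0.6] M [-0.06  0.14 -0.01] w 0.0871
units [ 5.66 -5.33  6.22]
0.5608921464952064
0 -82 [-0.44 -0.1 ] [ 0.556  -0.1526]
1 -97 [-0.4  -0.21] [ 0.5448 -0.1527]
2 -112 [-0.33 -0.3 ] [ 0.5339 -0.1499]
3 -127 [-0.24 -0.38] [ 0.5241 -0.1443]
4 -142 [-0.13 -0.43] [ 0.5161 -0.1365]
5 -157 [-0.02 -0.45] [ 0.5104 -0.1268]
6 -172 [ 0.1  -0.44] [ 0.5074 -0.116 ]
7 -187 [ 0.21 -0.4 ] [ 0.5073 -0.1048]
8 -202 [ 0.3  -0.33] [ 0.5101 -0.0939]
9 -217 [ 0.38 -0.24] [ 0.5157 -0.0841]
10 -232 [ 0.43 -0.13] [ 0.5235 -0.0761]
11 -247 [ 0.45 -0.02] [ 0.5332 -0.0704]
12 -262 [0.44 0.1 ] [ 0.544  -0.0674]
13 -277 [0.4  0.21] [ 0.5552 -0.0673]
14 -292 [0.33 0.3 ] [ 0.5661 -0.0701]
15 -307 [0.24 0.38] [ 0.5759 -0.0757]
16 -322 [0.13 0.43] [ 0.5839 -0.0835]
17 -337 [0.02 0.45] [ 0.5896 -0.0932]
18 -352 [-0.1   0.44] [ 0.5926 -0.104 ]
19 -367 [-0.21  0.4 ] [ 0.5927 -0.1152]
20 -382 [-0.3   0.33] [ 0.5899 -0.1261]
21 -397 [-0.38  0.24] [ 0.5843 -0.1359]
22 -412 [-0.43  0.13] [ 0.5765 -0.1439]
23 -427 [-0.45  0.02] [ 0.5668 -0.1496]
```

move_arm --pt "-1 0.4 -0.4 0 0" --pt "-1 0.8 -0.75 0 0" --pt "-1 0.8 -0.75 0 0" --pt "-1 0.8 -0.75 0 0" --pt "-1 0.8 -0.75 0 0" --pt "-1 0.8 -0.75 0 0" --pt "-1 0.8 -0.75 0 0" --pt "-1 0.46 -0.43 0 0" --pt "-1 0 0 0.5 0" --pt "-1 0 0 1 0" --pt "-1 0 0 1 0" --pt "-1 0 0 0 0" --squeeze 30

```text
time: 60.67
ee_pos: [0.5653, -0.1501, 0.2091]
eef_rot: [0.97, 0.243, -0.006, -0.005]
ft_force: [-0.4, -0.4, -1.3]
width: 0.0152
```

move_arm --pt "-1 0 0 0 0" --pt "-1 0 0 0 0" --pt "-1 0 0 0 0"

```text
time: 60.92
ee_pos: [0.5684, -0.1513, 0.2151]
eef_rot: [0.97, 0.243, -0.002, -0.004]
ft_force: [0.1, -0.2, 0.5]
width: 0.0016
```

```bash
python3 -c "
from h import *
to(.5668,-.1496,.093)
im=r.camera('side')[130:280,270:400,::-1]
cv2.imwrite('pics/s44.png',cv2.convertScaleAbs(cv2.resize(im,None,fx=5,fy=4,interpolation=cv2.INTER_CUBIC),alpha=2.2))
"
```

```text
t 60.92 p [ 0.5684 -0.1513  0.2151] jaw yaw -61.8 q [-0.63  0.38  1.05  1.58 -0.34  1.38 -0.62] F [ 0.1 -0.2  0.5] M [-0.09  0.09 -0.01] w 0.0016
units [-0.01 -0.05  4.88]
```

View pics/s44.png

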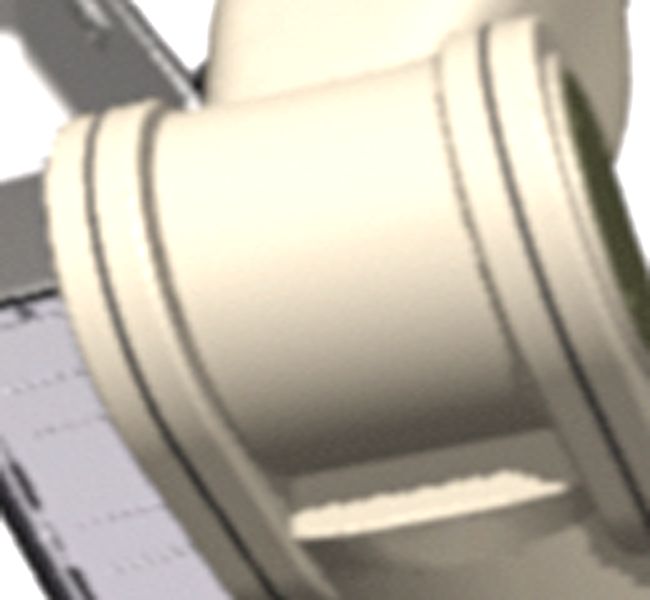

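move_arm --pt "-1 0 0 0.5 0" --pt "-1 0 0 0.6 0" --pt "-1 0 0 0.6 0" --pt "-1 0 0 0.6 0" --pt "-1 0 0 0.6 0" --pt "-1 0 0 0.5 0" --pt "-1 0 0 0.3 0" --pt "-1 0 0 0.2 0" --pt "-1 0 0 0 0"

```text
time: 61.72
ee_pos: [0.5668, -0.1499, 0.1154]
eef_rot: [0.97, 0.244, -0.003, -0.004]
ft_force: [-0.5, -0.3, -0.3]
width: 0.0002
```

move_arm --pt "-1 0 0 0.3 0" --pt "-1 0 0 0.3 0" --pt "-1 0 0 0.3 0" --pt "-1 0 0 0 0"

```text
time: 62.05
ee_pos: [0.5662, -0.1494, 0.0921]
eef_rot: [0.97, 0.244, -0.004, -0.005]
ft_force: [-0.5, -0.3, 0.3]
width: 0.0002
```

```bash
python3 -c "
from h import *
to(.5668,-.1496,.093)
im=r.camera('top')[170:310,270:410,::-1]
cv2.imwrite('pics/t45.png',cv2.convertScaleAbs(cv2.resize(im,None,fx=5,fy=4.2,interpolation=cv2.INTER_CUBIC),alpha=2))
"
```

```text
t 62.05 p [ 0.5662 -0.1494  0.0921] jaw yaw -61.8 q [-0.57  0.49  0.97  1.73 -0.44  1.17 -0.55] F [-0.5 -0.3  0.3] M [-0.06  0.15 -0.  ] w 0.0002
units [ 0.02  0.02 -0.04]
```

View pics/t45.png

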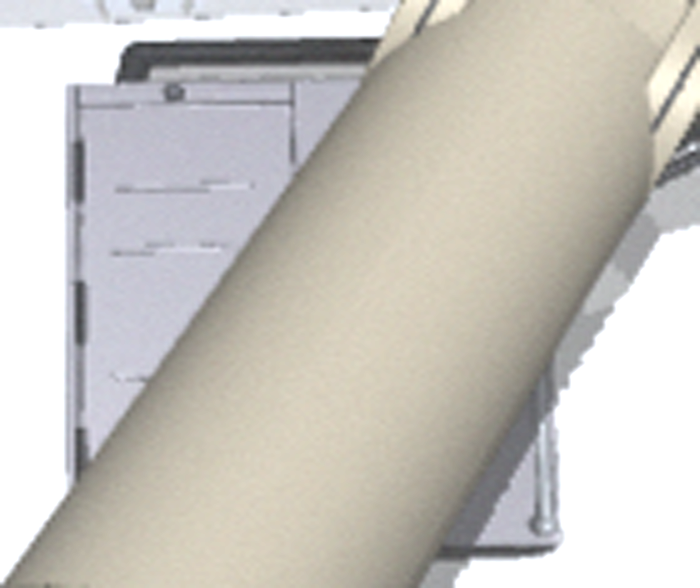

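move_arm --pt "-1 -0.44 -0.1 0 0" --pt "-1 -0.4 -0.21 0 0" --pt "-1 -0.33 -0.3 0 0" --pt "-1 -0.24 -0.38 0 0" --pt "-1 -0.13 -0.43 0 0" --pt "-1 -0.02 -0.45 0 0"

```text
time: 62.6
ee_pos: [0.511, -0.1283, 0.095]
eef_rot: [0.97, 0.243, -0.001, -0.003]
ft_force: [2.9, -3.9, -0.8]
width: 0.0006
```

```bash
python3 -c "
from h import *
to(.5104,-.1268,.093)
im=r.camera('top')[170:310,270:410,::-1]
cv2.imwrite('pics/t46.png',cv2.convertScaleAbs(cv2.resize(im,None,fx=5,fy=4.2,interpolation=cv2.INTER_CUBIC),alpha=2))
snap('side','s46')
find('side','crank_grip')"
```

```text
t 62.6 p [ 0.511  -0.1283  0.095 ] jaw yaw -61.9 q [-0.73  0.34  1.05  1.89 -0.33  1.11 -0.63] F [ 2.9 -3.9 -0.8] M [-1.07 -0.58  0.02] w 0.0006
units [ 0.01 -0.07  0.08]
```

View pics/s46.png

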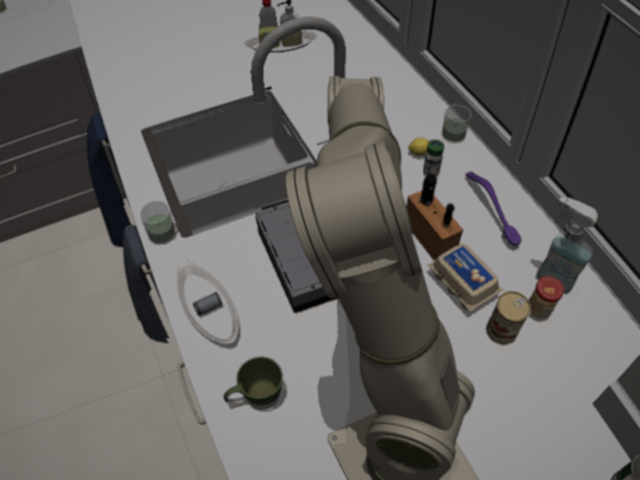

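move_arm --pt "-1 0.1 -0.44 0.02 0" --pt "-1 0.21 -0.4 0.02 0" --pt "-1 0.3 -0.33 0 0" --pt "-1 0.38 -0.24 0 0" --pt "-1 0.43 -0.13 0 0" --pt "-1 0.45 -0.02 0 0"

```text
time: 63.25
ee_pos: [0.5331, -0.0695, 0.093]
eef_rot: [0.97, 0.244, -0.004, -0.005]
ft_force: [-3.3, -1.7, 1.0]
width: 0.0007
```

```bash
python3 -c "
from h import *
to(.5332,-.0704,.093)
im=r.camera('top')[170:310,270:410,::-1]
cv2.imwrite('pics/t47.png',cv2.convertScaleAbs(cv2.resize(im,None,fx=5,fy=4.2,interpolation=cv2.INTER_CUBIC),alpha=2))
"
```

```text
t 63.25 p [ 0.5331 -0.0695  0.093 ] jaw yaw -61.8 q [-0.8   0.37  1.02  1.86 -0.36  1.12 -0.72] F [-3.3 -1.7  1. ] M [-0.58  0.92 -0.08] w 0.0007
units [-0.01  0.04 -0.  ]
```

View pics/t47.png

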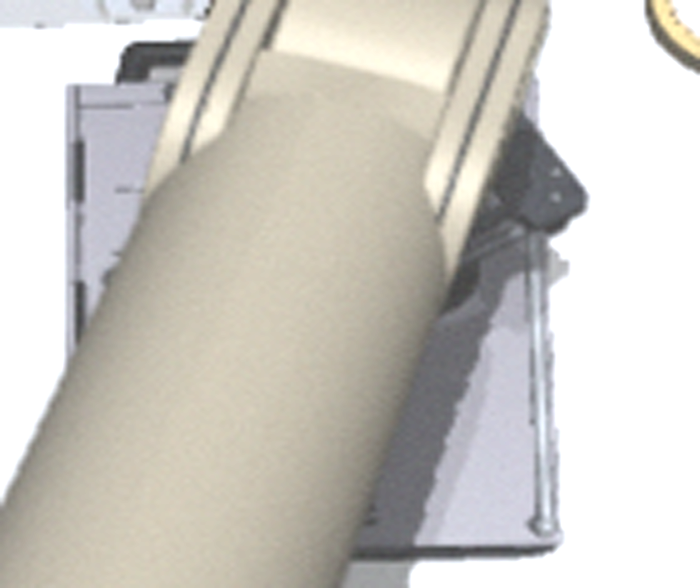

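move_arm --pt "-1 0.44 0.1 0 0" --pt "-1 0.4 0.21 0 0" --pt "-1 0.33 0.3 0 0" --pt "-1 0.24 0.38 0 0" --pt "-1 0.13 0.43 0 0" --pt "-1 0.02 0.45 0 0" --pt "-1 -0.1 0.44 0 0" --pt "-1 -0.21 0.4 0 0" --pt "-1 -0.3 0.33 0 0" --pt "-1 -0.38 0.24 0 0" --pt "-1 -0.43 0.13 0 0" --pt "-1 -0.45 0.02 0 0"

```text
time: 64.3
ee_pos: [0.5667, -0.1509, 0.0929]
eef_rot: [0.97, 0.243, -0.002, -0.004]
ft_force: [3.3, 2.2, 0.3]
width: 0.0005
```

```bash
python3 -c "
from h import *
to(.5668,-.1496,.093)"
```

```text
t 64.3 p [ 0.5667 -0.1509  0.0929] jaw yaw -61.8 q [-0.56  0.49  0.97  1.73 -0.44  1.16 -0.55] F [3.3 2.2 0.3] M [ 0.47 -0.61 -0.08] w 0.0005
units [ 0.03 -0.04 -0.  ]
```

move_arm --pt "-1 -0.42 -0.12 0 0" --pt "-1 -0.4 -0.21 0 0" --pt "-1 -0.33 -0.3 0 0" --pt "-1 -0.24 -0.38 0 0" --pt "-1 -0.13 -0.43 0 0" --pt "-1 -0.02 -0.45 0 0" --pt "-1 0.1 -0.44 0 0" --pt "-1 0.21 -0.4 0 0" --pt "-1 0.3 -0.33 0 0" --pt "-1 0.38 -0.24 0 0" --pt "-1 0.43 -0.13 0 0" --pt "-1 0.45 -0.02 0 0"

```text
time: 65.3
ee_pos: [0.5329, -0.0691, 0.093]
eef_rot: [0.97, 0.244, -0.004, -0.005]
ft_force: [-3.0, -1.8, -0.2]
width: 0.0003
```

```bash
python3 -c "
from h import *
to(.5332,-.0704,.093)"
```

```text
t 65.3 p [ 0.5329 -0.0691  0.093 ] jaw yaw -61.8 q [-0.8   0.37  1.02  1.86 -0.36  1.12 -0.73] F [-3.  -1.8 -0.2] M [-0.57  0.98 -0.01] w 0.0003
units [-0.02  0.05  0.  ]
```

move_arm --pt "-1 0.44 0.1 0 0" --pt "-1 0.4 0.21 0 0" --pt "-1 0.33 0.3 0 0" --pt "-1 0.24 0.38 0 0" --pt "-1 0.13 0.43 0 0" --pt "-1 0.02 0.45 0 0" --pt "-1 -0.1 0.44 0 0" --pt "-1 -0.21 0.4 0 0" --pt "-1 -0.3 0.33 0 0" --pt "-1 -0.38 0.24 0 0" --pt "-1 -0.43 0.13 0 0" --pt "-1 -0.45 0.02 0 0"

```text
time: 66.3
ee_pos: [0.5669, -0.1501, 0.0929]
eef_rot: [0.97, 0.243, -0.002, -0.004]
ft_force: [4.0, 3.1, 0.2]
width: 0.0002
```

```bash
python3 -c "
from h import *
to(.5668,-.1496,.093)"
```

```text
t 66.3 p [ 0.5669 -0.1501  0.0929] jaw yaw -61.8 q [-0.57  0.49  0.97  1.73 -0.44  1.16 -0.55] F [4.  3.1 0.2] M [ 0.49 -0.65 -0.03] w 0.0002
units [ 0.01 -0.02 -0.  ]
```

move_arm --pt "-1 -0.43 -0.11 0 0" --pt "-1 -0.4 -0.21 0 0" --pt "-1 0.3 0.1 0 0" --pt "-1 0.3 0.1 0 0" --pt "-1 0 0 -0.5 0" --pt "-1 0 0 -1 0" --pt "-1 0 0 -1 0" --pt "-1 0 0 -1 0" --pt "-1 0 0 -1 0" --pt "-1 0 0 -1 0" --pt "-1 0 0 -1 0" --pt "-1 0 0 0 0"

```text
time: 67.3
ee_pos: [0.5638, -0.1515, 0.2606]
eef_rot: [0.97, 0.244, -0.0, -0.003]
ft_force: [-0.2, -0.5, 0.0]
width: 0.0006
```

```bash
python3 -c "
from h import *
to(.5063,-.3351)"
```

```text
t 67.3 p [ 0.5638 -0.1515  0.2606] jaw yaw -61.8 q [-0.65  0.34  1.08  1.52 -0.3   1.46 -0.64] F [-0.2 -0.5  0. ] M [-0.14  0.04 -0.02] w 0.0006
units [-5.5   5.38 -0.03]
```

move_arm --pt "-1 0 0 -1 0" --pt "-1 0 -0.5 -1 0" --pt "-1 0.15 -1 0 0" --pt "-1 0.15 -1 0 0" --pt "-1 0.15 -1 0 0" --pt "-1 0.15 -1 0 0" --pt "-1 0.15 -1 0 0" --pt "-1 0.15 -1 0 0" --pt "-1 0.15 -1 0 0" --pt "-1 0.15 -1 0 0" --pt "-1 0.15 -1 0 0" --pt "-1 0.15 -1 0 0"

```text
time: 68.3
ee_pos: [0.471, 0.0992, 0.3083]
eef_rot: [0.97, 0.243, -0.002, -0.004]
ft_force: [0.3, 0.3, 0.1]
width: 0.0007
```

move_arm --pt "-1 0.15 -1 0 0" --pt "-1 0.15 -1 0 0" --pt "-1 0.15 -1 0 0" --pt "-1 0.15 -1 0 0" --pt "-1 0.15 -1 0 0" --pt "-1 0.15 -1 0 0" --pt "-1 0.15 -1 0 0" --pt "-1 0.15 -1 0 0" --pt "-1 0.15 -1 0 0" --pt "-1 0.15 -1 0 0" --pt "-1 0.15 -0.5 0 0" --pt "-1 0 0 0 0"

```text
time: 69.3
ee_pos: [0.3823, 0.3519, 0.3097]
eef_rot: [0.969, 0.246, -0.003, -0.004]
ft_force: [-0.0, -0.7, 0.4]
width: 0.0001
```

```bash
python3 -c "
from h import *
st()
snap('top','t50');snap('side','s50')
im=r.camera('top')[170:310,270:410,::-1]
cv2.imwrite('pics/t51.png',cv2.convertScaleAbs(cv2.resize(im,None,fx=5,fy=4.2,interpolation=cv2.INTER_CUBIC),alpha=2))
find('top','crank_grip');find('top','crank_axis');find('top','cell_1');find('top','dish');find('top','screwdriver');find('top','block_hole')
"
```

```text
t 69.3 p [0.3823 0.3519 0.3097] jaw yaw -61.6 q [-1.43  0.05  0.63  1.58 -0.04  1.52 -1.87] F [-0.  -0.7  0.4] M [-0.09  0.16  0.02] w 0.0001
top tip crank_grip 0.6 [ 0.5248 -0.1436  0.1074] [371. 241.]
top tip crank_grip 0.32 [ 0.7141 -0.2851  0.0008] [417. 172.]
top tip crank_axis 0.95 [ 0.5513 -0.1066  0.0798] [353. 233.]
top tip crank_axis 0.41 [ 0.5308 -0.0462  0.0814] [327. 243.]
top tip cell_1 0.58 [0.4957 0.2346 0.0255] [209. 270.]
top tip dish 0.68 [5.080e-01 2.343e-01 2.000e-04] [211. 267.]
top tip screwdriver 0.72 [ 0.2826 -0.2322  0.0084] [414. 349.]
top tip screwdriver 0.56 [ 0.5068 -0.3384  0.0126] [449. 251.]
top tip block_hole 0.71 [ 0.506  -0.3364  0.1006] [457. 244.]
top tip block_hole 0.71 [ 7.204e-01 -2.869e-01  4.000e-04] [418. 170.]
```

View pics/t50.png

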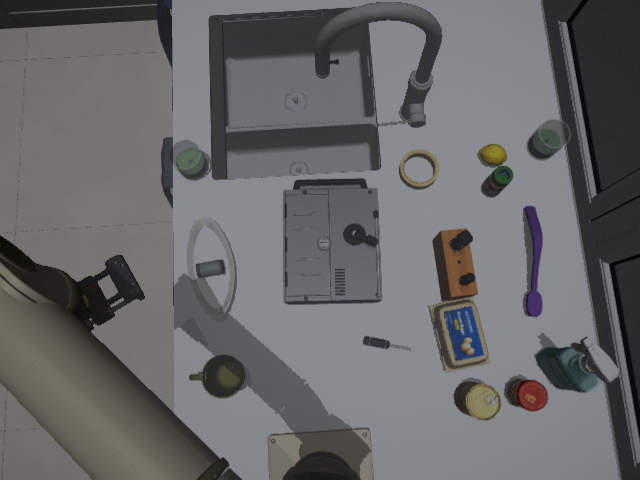

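View pics/s50.png

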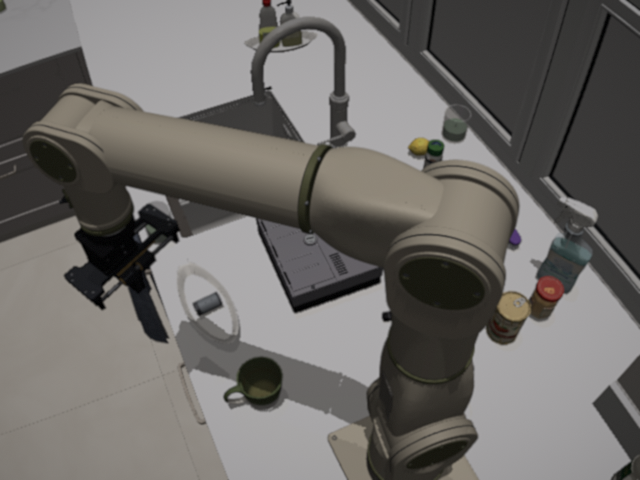

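View pics/t51.png

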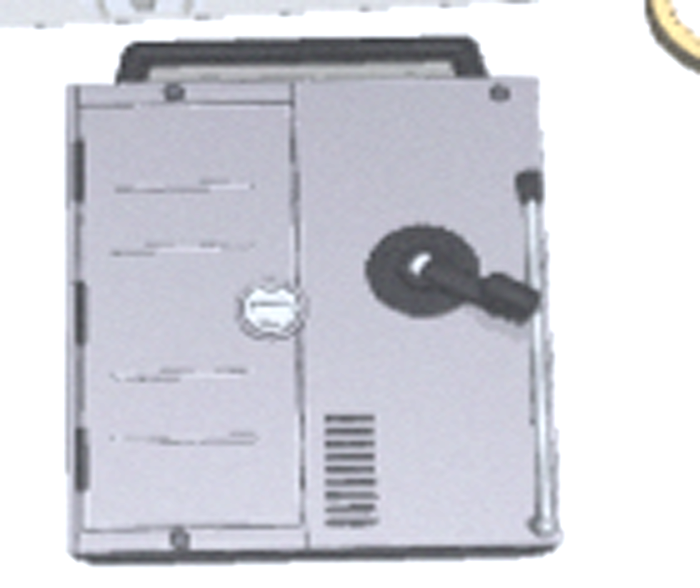

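```bash
python3 - <<'E'
from h import *
im=cv2.imread("pics/t50.png")
a=im[230:256,310:338];a=cv2.normalize(a,None,0,255,cv2.NORM_MINMAX)
cv2.imwrite("pics/t52.png",cv2.resize(a,None,fx=20,fy=20,interpolation=cv2.INTER_CUBIC))
b=im[215:300,425:495]
cv2.imwrite("pics/t53.png",cv2.convertScaleAbs(cv2.resize(b,None,fx=8,fy=7,interpolation=cv2.INTER_CUBIC),alpha=3))
c=np.array([.535,-.039,.086])
for th in(4.2,4.45,4.6,4.8):
    t=np.radians(-2.9)-th; e=.009*np.array([np.cos(t),np.sin(t),0]);print(th,(proj("top",c+e)-proj("top",c-e)).round(2))
E
```

```text
4.2 [-6.86  3.9 ]
4.45 [-7.63  2.12]
4.6 [-7.87  0.98]
4.8 [-7.91 -0.57]
```

View pics/t52.png

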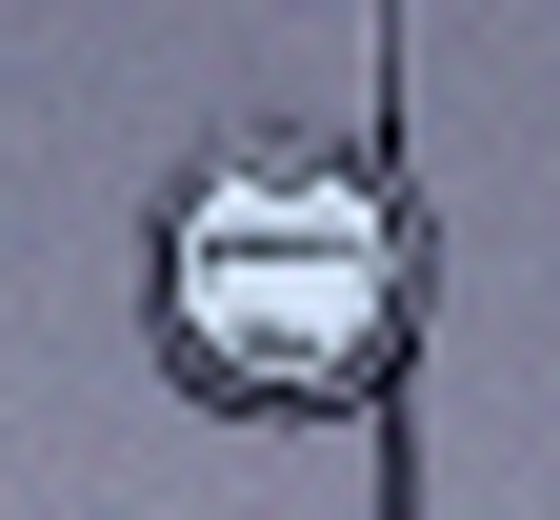

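View pics/t53.png

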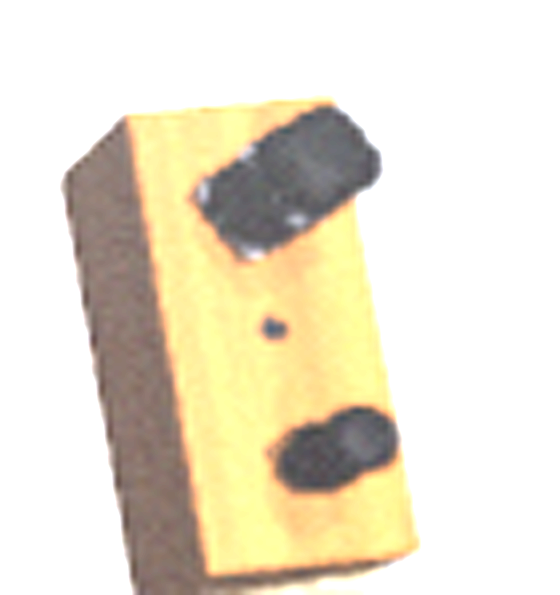

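```bash
python3 -c "
from bench import r
print(r.close_job())"
```

```text
the job is handed in; nothing more can be done
None
```

The job is handed in, and my last pictures show everything done. `close_job` gave no verdict, so this rests on my own checks.

**What I did**
- **Cells:** there was one cell, at the −x place of the bay. I laid it in the dish, and the last picture shows it at rest there with the bay empty.
- **Cover and screw:** I shut the cover and drove the screw with the wide, square-handled screwdriver from the block, in three strokes. At the end the torque rose to about 0.14 N m and the screw stopped sinking. The slot now reads about 4.7–4.8 rad.
- **Screwdriver:** it is back in its hole and looks the same in the picture as at the start. The handle met the block at the same height as when I picked it up.
- **Crank:** I pushed it clockwise through about two turns after the cover was fastened. I estimate about 13 rad, from the tool's path and the final grip position. The crank was still resisting at each of the five points I checked.
- **Candle and tape:** both are at their starting pixels.

**What went wrong or disagreed**
- **Cover lifted:** it rose a little when I drew the blade out after the second stroke. The third stroke pressed it flush again, and it stayed flush in the last pictures.
- **Hard press:** I once pressed the closed fingers on the shut cover with about 88 N. That is under the 120 N wrist limit. I judged it was the fingers touching and not the gripper body, which has the 40 N limit, but I could not see the contact.
- **Fingertip height:** the closed fingertips seemed to end about 20 mm above the reported TCP.
- **Joint limits:** joint 7 read 2.6, its limit, for a moment, and joint 3 came close to its own.
- **Cameras:** the two disagreed by about 7 mm in x, so I went by contact where it mattered.

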